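# Charge the smoke box with wood pucks and clamp its lid

## Robot

A 7-joint arm with a two-finger parallel gripper is mounted at the origin on the work surface. World frame = base frame: x ahead of the robot, y to its left, z up, the work surface at z = 0. Lengths are in mm, angles in rad, forces in N, time in s.
With the tool pointing down it reaches from about 425 to 950 mm from the base axis. Payload 16.7 kg.
Tool frame: the origin (TCP) lies at the very end of the fingers, on their centre line; the grasp point (between the pads) lies 19 mm behind it (env.grip_depth is the x of the grasp point in the tool frame, in mm); x points along the fingers, y is the direction in which the jaws open and shut, and the axes are right-handed (so a half turn about x gives the same grasp; the last joint's range is limited). The gripper opens to 94 mm and grips with 3 to 60 N. Pads are 16 mm wide; open, the fingers measure 119 mm over their backs; the gripper's body (75 mm by 177 mm) begins 78 mm behind the grasp point.
Start: joints at [-1.349, 0.426, 0.074, 1.606, -0.034, 1.111, -0.067], TCP at [244.594, 629.084, 174.367] pointing down, gripper open.
Joint ranges: [-2.85, 2.85], [-0.5, 2.14], [-1.23, 1.37], [0.21, 2.46], [-1.02, 4.16], [0.16, 2.05], [-2.73, 2.73]. Speed limits (rad/s): [1.89, 1.89, 2.39, 2.39, 3.01, 3.01, 3.01].

## Interface

Orientations are given as [roll, pitch, yaw] about the fixed x, y, z axes, in that order (R = Rz(yaw) Ry(pitch) Rx(roll)).
In Python, from plant import env gives the robot as it stands.
- The arm moves only by the tool arm_command, never from a script. Its arguments are lists of equal length, an entry for each row: "travel": the shift along the tool's x, y, z in mm, a list of three; "angular": the turn, a rotation vector about the tool's x, y, z in degrees, a list of three; "jaw": the closure, from 0 (fully open) to 1 (shut). In form: {"travel": [[dx, dy, dz], ...], "angular": [[ax, ay, az], ...], "jaw": [jaw, ...]}. A call has exactly 10 rows; each row shifts and turns the commanded pose from where the row before left it, along the tool's axes as they then stand; what a row does not reach is not made up. A row lasts 1/12 s, in which the tool goes at most 41.7 mm and 7.16 degrees, less where a joint would pass 70% of its speed; a pose out of reach is approached as far as the arm can. A call is refused whole if a number of a shift passes 41.7 or a number of a turn 7.16, either way. A call with a gripper value outside its range is refused whole. The fingers move at their own pace and stop on an object; the grip force is fixed at half the most. Time passes only in rows, so rows that do not move let the fingers close, or fill a call up. It gives the time, the measured TCP pose, the force and the opening at its end, in the units of the state.
- env.state(): the state, without advancing time (a new reading comes with each control period).
- env.snapshot(name): name is "scene" or "top" or "wrist"; returns the picture (384x512x3 uint8, blue, green, red); there is no depth.
- env.camera_info(name): a dict with "K" (3x3 intrinsics, pixels), "T" (4x4, takes a point from camera to world coordinates). Camera axes: x right, y down, z forward; pixel columns grow to the right and rows downward; lengths in mm; the calibration is good to about 2 mm. A picture is of the moment at which its call begins: read the wrist's pose just before it. camera_info takes no time and is no camera call; for the wrist camera it gives the pose at the moment of the call.
- env.sign_off(): hands the job in, once; it reports no verdict.
The state is a dict: "time": time; "joint_pos": joint angles; "joint_vel": joint speeds; "tau": joint torques, N m; "eef_pos": TCP position; "tcp_rot": TCP orientation; "contact_force": force on the tool from outside, world axes, zero at the start; "torque": the same for the moment, N m; "opening": finger opening in mm.
Only numpy, scipy, OpenCV 4.12 (cv2) and the standard library are available. Lean on these libraries where they do the work, as an engineer would, in place of code of your own. Each camera call takes 0.05 s, during which the arm holds its last target.

## Task

Load the smoke box for the grill: stack all the wood pucks from the aluminium pan flat and centred, one on top of another, on the round burner plate inside the box. Then lower the lid gently, swing the latch's wire loop over the keeper on the lid and press the lever fully down so that the lid is pulled tight on its gasket. Leave the shaker jar, the spatula and the scraper where they are.

Things in the scene. Friction and masses are not known exactly. Their poses are not given: they have to be found in the camera images.
- smoke_box: Black steel smoke box, open on top, bolted to the shelf (it cannot move). Outside 180 mm front to back (x) and 220 mm wide (y), walls 4 mm, wall rim 105 mm above the shelf, on 20 mm feet. Origin: on the shelf under the middle of the box. Its x axis points to the back (hinge side), its front with the latch looks along -x (to the robot), z up.
- plate_top (a point): Centre of the top face of the round steel burner plate fixed inside the box: plate 100 mm across, its top 42 mm above the shelf and 63 mm below the wall rim; it sits 10 mm towards the front from the middle of the box. The stack stands here.
- lid (a joint): Tray-shaped hinged lid (180 x 220 x 30 mm, 0.55 kg), hinge along the back rim. In rad: 0 = shut and clamped tight, 0.014 to 0.02 = lying loose on its springy gasket (pressed lower and let go it rises back to there), about 1.4 = standing open, 1.55 = stop. Stiff hinge: it stays where it is left; moving it takes 3 to 7 N at the handle. Five stacked pucks fit under it with 10 mm to spare.
- lid_hinge (a point): On the hinge axis of the lid, at the middle of the back rim of the box; the axis runs along the box's y. Its frame turns with the lid.
- lid_handle (a point): Middle of the wooden bar handle on the lid: round bar 14 mm thick, 120 mm long along the box's y, a post at each end, 29 mm free between bar and lid. 148 mm from the hinge axis towards the lid's front edge (that edge: 180 mm) and 66 mm up from the rim plane, so 171 mm above the shelf when shut. With the lid open the bar is behind the lid, seen from the robot.
- lever (a joint): Lever of the toggle latch, mid front wall: steel strip 22 mm wide, 3 mm thick, 50 mm from pivot to tip, tip bent out 4 mm. In rad: 0 = fully down, flat along the front wall, tip pointing down; grows as it swings out and up (1.57 = level, pointing to the robot; stop 2.4). Stays where left; with the loop hooked 5 to 10 N near the tip press it down, below about 0.3 it is over centre and holds itself.
- lever_pivot (a point): Middle of the lever's pivot axis (along the box's y), 17 mm in front of the box's front wall, 85 mm above the shelf.
- lever_tip (a point): Tip of the lever, 50 mm from its pivot.
- bail (a joint): Wire loop of the latch, hinged on the lever 16 mm from its pivot: a U of 5 mm wire, 45 mm long, 41 mm wide. In rad against the lever: 2.5 = swung out on its stop, leaning out above the raised lever; falls as it swings in to the lid: 1.5 to 1.8 leaning on the keeper with lever up, about 0 hooked with lever down. Moves freely, falls by its weight to whichever side of upright it leans.
- bail_bar (a point): Middle of the cross bar of the wire loop (the part that goes over the keeper): 5 mm thick, 36 mm long along the box's y.
- keeper_seat (a point): Where the loop's bar sits hooked on the keeper: a 28 mm bracket mid lid front: upright 7 mm back plate up to the lid's top, before it a ledge with a 7.5 mm groove and a front lip 3 mm above this point. 11 mm before the front wall, 115 mm above the shelf (lid shut). With lever up (over 2.1), lid down, the bar leans on the back plate 9 to 14 mm above; lowering the lever draws it into the groove.
- pan: Shallow rectangular aluminium grilling pan standing loose on the shelf, 0.5 kg, 230 mm (its x) by 330 mm (its y), rim 13 mm high, floor 3 mm above the shelf. Origin: on the shelf under its middle, z up. The pucks lie flat in it at the start.
- puck1_mid (a point): Centre (half-way up) of wood puck 1: flat disc of pressed wood, 60 mm across, 16 mm thick, about 45 g, its z axis along the disc's axis. All pucks are alike; 3 to 5 of the five are there, the others are absent.
- puck2_mid (a point): Centre (half-way up) of wood puck 2: flat disc of pressed wood, 60 mm across, 16 mm thick, about 45 g, its z axis along the disc's axis. All pucks are alike; 3 to 5 of the five are there, the others are absent.
- puck3_mid (a point): Centre (half-way up) of wood puck 3: flat disc of pressed wood, 60 mm across, 16 mm thick, about 45 g, its z axis along the disc's axis. All pucks are alike; 3 to 5 of the five are there, the others are absent.
- puck4_mid (a point): Centre (half-way up) of wood puck 4: flat disc of pressed wood, 60 mm across, 16 mm thick, about 45 g, its z axis along the disc's axis. All pucks are alike; 3 to 5 of the five are there, the others are absent.
- puck5_mid (a point): Centre (half-way up) of wood puck 5: flat disc of pressed wood, 60 mm across, 16 mm thick, about 45 g, its z axis along the disc's axis. All pucks are alike; 3 to 5 of the five are there, the others are absent.
- shaker_jar_mid (a point): Bystander: glass shaker jar with steel screw lid, 64 mm across, 115 mm tall; its centre, half-way up.
- spatula_mid (a point): Bystander: wooden-handled steel spatula lying flat, 300 mm long along its x; its middle.
- scraper_mid (a point): Bystander: plastic scraper lying flat, about 145 mm long along its x, 75 mm wide blade; its middle.
Not all that is in view belongs to the job. Leave any blue or green look-alike of the part that bears puck1_mid alone. Leave any red look-alike of the part that bears puck2_mid alone.

How it is judged:
By the outcome, as a careful person would: the job done as asked, in the order asked, and still so for the second after the job is handed in, with the robot touching nothing.
Of puck1, puck2, puck3, puck4, puck5 only 3 to 5 are there at a start; the rules pass over those that are not, and their reading is None.
At some moment in a run one of pan may be knocked a few centimetres aside while the robot is not near it.
Once in a run the grip may slacken for a moment while it holds something.
It also fails if it takes over 210 s, if anything falls off the work surface, if the arm or the gripper's body presses on something with over 40 N, if the wrist force passes 120 N, or if a joint passes its speed limit or range.

## Working session

There is one attempt and no reset: what is moved stays moved. The work goes in short steps, Python scripts to look and compute and a tool call to move; the robot and the scene stay as the last step left them, time stands still between calls to the robot, and variables do not carry over. Pictures are saved under pics/ and viewed, and the job is handed in when it is done.

Besides the shell and the picture viewer there is one more tool, called after ">>>" by a JSON object that holds its "op" and its "data", one argument or row to a line. arm_command: Moves the arm, as the interface text tells. Its arguments: {"type":"object","properties":{"travel":{"type":"array"},"angular":{"type":"array"},"jaw":{"type":"array"}},"required":["travel","angular","jaw"]}

```bash
ls; mkdir -p pics
python3 - <<'E'
from plant import env
import cv2
print(env.state()); print(env.grip_depth)
for n in ("scene","top","wrist"):
    i=env.camera_info(n); print(n,i["K"].round(1).tolist(),i["T"].round(3).tolist())
    cv2.imwrite(f"pics/a_{n}.png",env.snapshot(n))
E
```

```text
pics
{'time': 0.0, 'joint_pos': array([-1.34947448,  0.42672636,  0.07381461,  1.60658926, -0.03409209,
        1.11078692, -0.06713279]), 'joint_vel': array([-1.77876456e-03, -1.02348812e-03,  7.12374887e-05,  1.65468804e-03,
        7.41015054e-04,  6.03058049e-04, -7.95408661e-05]), 'tau': array([ 1.10327641e-03, -9.35823512e+01,  3.66705112e+00, -4.54204953e+01,
       -4.87924973e-02,  2.00666062e-02,  1.28046981e-04]), 'eef_pos': array([244.45007728, 628.68215242, 173.68614674]), 'tcp_rot': array([-1.50339278,  1.56954462, -1.87424198]), 'contact_force': array([-0.68040155, -0.29298542,  0.66764224]), 'torque': array([-0.07058415, -0.01510405,  0.05124738]), 'opening': 93.52755397774894}
-18.8
scene [[484.1, 0.0, 261.9], [0.0, 484.1, 192.7], [0.0, 0.0, 1.0]] [[0.854, 0.391, -0.344, 1055.107], [0.521, -0.616, 0.591, -932.722], [0.019, -0.684, -0.729, 1259.428], [0.0, 0.0, 0.0, 1.0]]
top [[366.7, 0.0, 256.1], [0.0, 366.7, 195.0], [0.0, 0.0, 1.0]] [[0.01, -0.987, 0.162, 319.88], [-1.0, -0.01, 0.006, -3.725], [-0.004, -0.162, -0.987, 1298.809], [0.0, 0.0, 0.0, 1.0]]
wrist [[311.1, 0.0, 255.1], [0.0, 311.1, 188.5], [0.0, 0.0, 1.0]] [[0.362, 0.894, 0.265, 166.864], [0.932, -0.347, -0.103, 659.069], [-0.0, 0.284, -0.959, 384.279], [0.0, 0.0, 0.0, 1.0]]
```

View pics/a_scene.png

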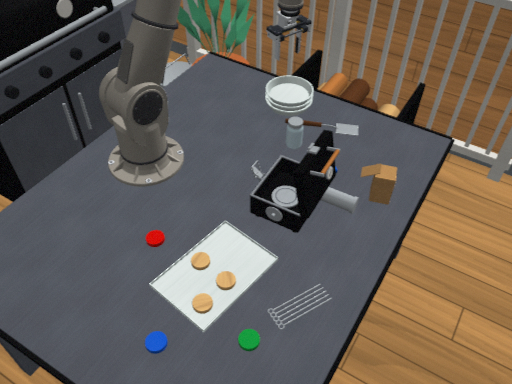

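View pics/a_top.png

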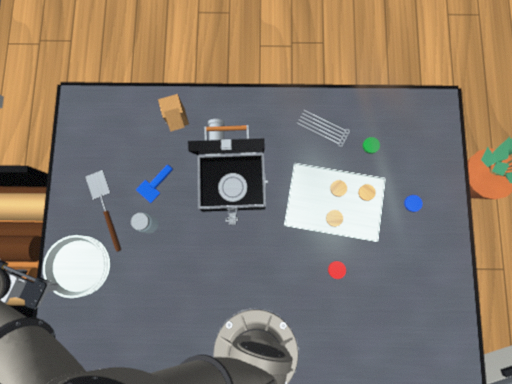

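View pics/a_wrist.png

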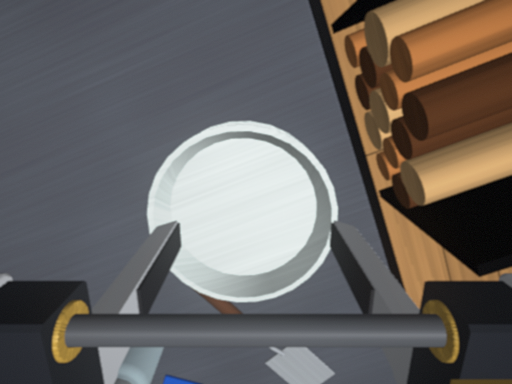

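Scene: three tan pucks in the white pan (scene px (201,261),(226,280),(202,303)). The red, blue and green discs outside the pan are look-alikes. The box is open, with its latch at top px (232,215). Next I'll measure these.

```bash
cat > h.py <<'E'
from plant import env
import cv2, numpy as np
from scipy.spatial.transform import Rotation as Ro
def cam(n):
    i=env.camera_info(n); return np.array(i["K"]),np.array(i["T"])
def ray(c,p):
    K,T=c; d=T[:3,:3]@np.linalg.solve(K,[p[0],p[1],1.]); return T[:3,3],d/np.linalg.norm(d)
def onz(c,p,z):
    o,d=ray(c,p); return o+d*(z-o[2])/d[2]
def tri(obs):
    A=np.zeros((3,3));b=np.zeros(3);L=[]
    for c,p in obs:
        o,d=ray(c,p);M=np.eye(3)-np.outer(d,d);A+=M;b+=M@o;L.append((o,M))
    x=np.linalg.solve(A,b);return x,[float(np.linalg.norm(M@(x-o))) for o,M in L]
def proj(c,X):
    K,T=c;q=K@(T[:3,:3].T@(np.asarray(X,float)-T[:3,3]));return q[:2]/q[2]
def pose():
    s=env.state();return s["eef_pos"],Ro.from_euler("xyz",s["tcp_rot"]).as_matrix(),s
def blobs(im,lo,hi,amin=60):
    m=cv2.inRange(cv2.cvtColor(im,cv2.COLOR_BGR2HSV),lo,hi)
    n,l,st,ce=cv2.connectedComponentsWithStats(m)
    return [(ce[i].round(1).tolist(),st[i].tolist()) for i in range(1,n) if st[i][4]>=amin]
def delta(target,Rt=None):
    p,R,s=pose();
    print("tcp",p.round(1),"x",R[:,0].round(3),"y",R[:,1].round(3),"z",R[:,2].round(3))
    print("travel(tool, current axes)",(R.T@(np.asarray(target)-p)).round(1))
    if Rt is not None:
        print("rotvec deg",np.degrees(Ro.from_matrix(R.T@Rt).as_rotvec()).round(2)," then travel",(Rt.T@(np.asarray(target)-p)).round(1))
def show(n,name,box=None,k=1):
    im=env.snapshot(n)
    cv2.imwrite(f"pics/{name}_full.png",im)
    if box: x0,y0,x1,y1=box; im=im[y0:y1,x0:x1]
    cv2.imwrite(f"pics/{name}.png",cv2.resize(im,None,fx=k,fy=k,interpolation=cv2.INTER_CUBIC));return im
E
python3 - <<'E'
from h import *
p,R,s=pose();print(R.round(3))
S=cv2.imread("pics/a_scene.png");T=cv2.imread("pics/a_top.png")
cs,ct=cam("scene"),cam("top")
bs=[b for b in blobs(S,(8,60,150),(22,200,255),40) if 240<b[0][1]<320 and b[0][0]<260];bt=[b for b in blobs(T,(8,60,150),(22,200,255),40) if 170<b[0][1]<240 and b[0][0]>300 ]
print(bs);print(bt)
for b in bt: print(onz(ct,b[0],15).round(1))
for b in bs: print("s",onz(cs,b[0],15).round(1))
# box corner estimates
for n in [(199,209),(265,207),(198,152),(264,150)]: print(onz(ct,n,105).round(1))
cv2.imwrite("pics/b_top.png",cv2.resize(T[90:250,170:400],None,fx=3.4,fy=3.4,interpolation=cv2.INTER_CUBIC))
cv2.imwrite("pics/b_scene.png",cv2.resize(S[120:240,230:380],None,fx=5,fy=5,interpolation=cv2.INTER_CUBIC))
E
```

```text
[[-0.     0.362  0.932]
 [-0.001  0.932 -0.362]
 [-1.    -0.001  0.   ]]
[([200.1, 259.5], [191, 252, 19, 16, 244]), ([225.6, 279.1], [216, 271, 20, 17, 266]), ([202.2, 301.8], [192, 293, 21, 18, 301])]
[([338.4, 187.8], [331, 180, 16, 16, 201]), ([366.5, 192.1], [359, 184, 16, 17, 211]), ([334.4, 217.9], [327, 210, 16, 16, 200])]
[ 559.6 -288.7   15. ]
[ 545.  -387.9   15. ]
[ 452.  -271.9   15. ]
s [ 453.8 -270.7   15. ]
s [ 561.3 -287.8   15. ]
s [ 547.5 -387.7   15. ]
[467.6 190.  105. ]
[476.4 -26.5 105. ]
[660.7 200.3 105. ]
[669.8 -21.8 105. ]
```

View pics/b_top.png

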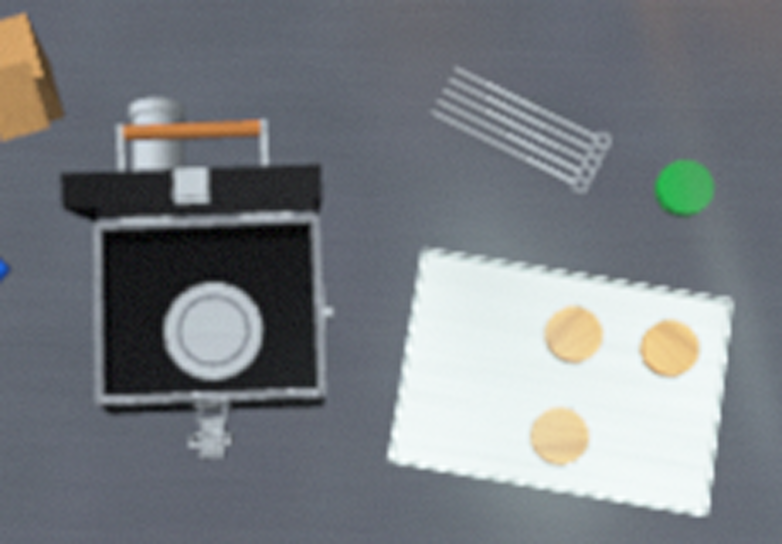

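View pics/b_scene.png

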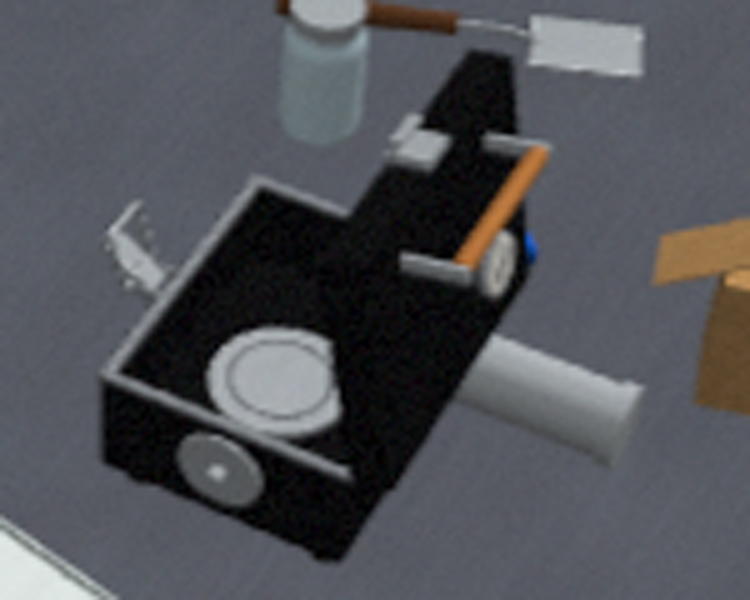

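Run:
```python
from h import *
cs,ct=cam("scene"),cam("top")
for s,t in [((225.6,279.1),(338.4,187.8)),((202.2,301.8),(366.5,192.1)),((200.1,259.5),(334.4,217.9))]:
    x,e=tri([(cs,s),(ct,t)]);print("puck",x.round(1),np.round(e,1), np.hypot(*x[:2]).round())
a=np.radians(2.4);Rt=np.array([[0,-np.sin(a),np.cos(a)],[0,np.cos(a),np.sin(a)],[-1,0,0]])
delta([480,85,300],Rt)
```

```text
puck [ 560.4 -288.2   14.6] [0.9 0.9] 630.0
puck [ 546.1 -387.7   13.5] [1. 1.] 670.0
puck [ 452.9 -271.3   14.9] [1.1 1.1] 528.0
tcp [244.5 628.8 173.8] x [-0.    -0.001 -1.   ] y [ 0.362  0.932 -0.001] z [ 0.932 -0.362  0.   ]
travel(tool, current axes) [-125.7 -421.6  416.6]
rotvec deg [-2.365e+01 -1.000e-02  6.000e-02]  then travel [-126.2 -553.1  212.5]
```

>>> {"op": "arm_command", "data": {
  "travel": [
    [-32,0,0],
    [-32,0,0],
    [-31,0,0],
    [-31,0,0],
    [0,-35,14],
    [0,-35,14],
    [0,-35,14],
    [0,-35,14],
    [0,-35,14],
    [0,-35,14]
  ],
  "angular": [
    [-5.9,0,0],
    [-5.9,0,0],
    [-5.9,0,0],
    [-5.9,0,0],
    [0,0,0],
    [0,0,0],
    [0,0,0],
    [0,0,0],
    [0,0,0],
    [0,0,0]
  ],
  "jaw": [0,0,0,0,0,0,0,0,0,0]
}}

```text
time: 0.98
eef_pos: [337.5, 420.8, 300.2]
tcp_rot: [-2.674, 1.571, -2.633]
contact_force: [0.6, 0.2, -0.4]
opening: 93.9
```

>>> {"op": "arm_command", "data": {
  "travel": [
    [0,-35,13],
    [0,-35,13],
    [0,-35,13],
    [0,-35,13],
    [0,-35,13],
    [0,-35,13],
    [0,-35,13],
    [0,-35,13],
    [0,-35,13],
    [0,-28,11]
  ],
  "angular": [
    [0,0,0],
    [0,0,0],
    [0,0,0],
    [0,0,0],
    [0,0,0],
    [0,0,0],
    [0,0,0],
    [0,0,0],
    [0,0,0],
    [0,0,0]
  ],
  "jaw": [0,0,0,0,0,0,0,0,0,0]
}}

```text
time: 1.82
eef_pos: [479.6, 82.3, 300.6]
tcp_rot: [0.399, 1.57, 0.439]
contact_force: [0.8, 0.1, 0.3]
opening: 93.7
```

Run:
```python
from h import *
p,R,s=pose();print(p,R.round(3),s["time"],s["joint_vel"].round(2))
show("wrist","c1",None,1.5)
```

```text
[479.55428986  82.34484882 300.5509481 ] [[ 0.    -0.04   0.999]
 [ 0.     0.999  0.04 ]
 [-1.     0.     0.   ]] 1.8167 [ 0.37  0.15  0.4  -0.13 -0.06 -0.01  0.79]
```

View pics/c1.png

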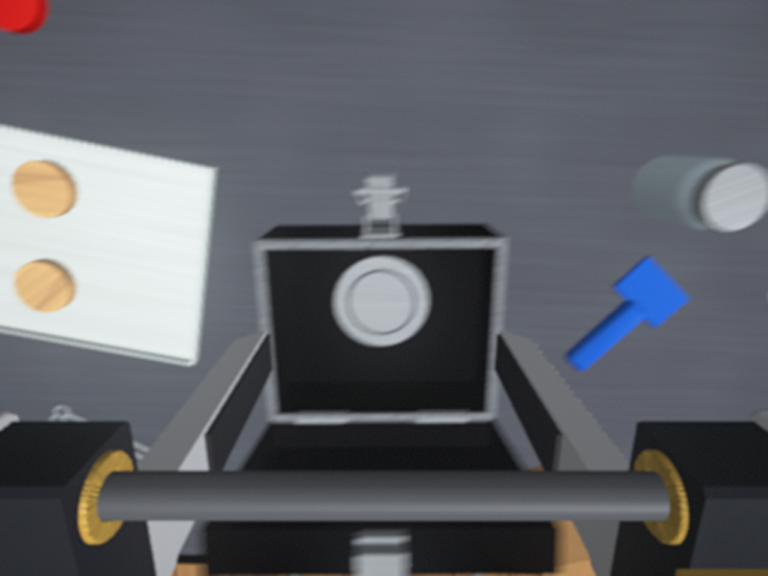

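Run:
```python
from h import *
p,R,s=pose();print(p,s["joint_vel"].round(3))
show("wrist","c2",(120,90,400,300),2.8)
```

```text
[481.25047215  77.51711156 300.68141043] [-0.034 -0.013 -0.053  0.013  0.006  0.005 -0.148]
```

View pics/c2.png

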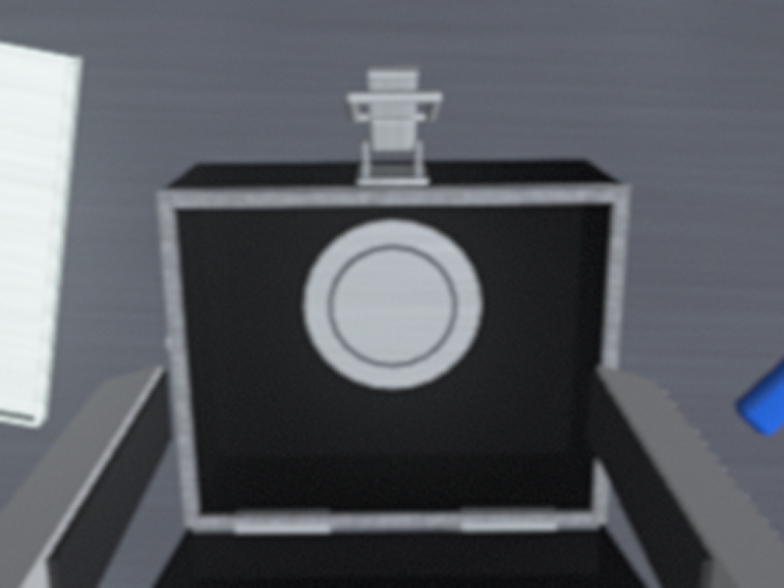

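```bash
cat > boxm.py <<'E'
from h import *
def plate(im,roi):
    x0,y0,x1,y1=roi;g=cv2.cvtColor(im[y0:y1,x0:x1],cv2.COLOR_BGR2GRAY);m=(g>110).astype(np.uint8)
    m=cv2.morphologyEx(m,cv2.MORPH_CLOSE,np.ones((5,5)))
    cs=[c for c in cv2.findContours(m,cv2.RETR_EXTERNAL,cv2.CHAIN_APPROX_NONE)[0] if cv2.contourArea(c)>100]
    c=max(cs,key=cv2.contourArea);e=cv2.fitEllipse(c);return (e[0][0]+x0,e[0][1]+y0),e[1]
E
python3 - <<'E'
from boxm import *
cw=cam("wrist");p,R,s=pose();print(p,s["joint_vel"].round(3))
im=env.snapshot("wrist");cv2.imwrite("pics/c3.png",im)
T=env.snapshot("top");cv2.imwrite("pics/c3t.png",T);ct=cam("top")
pw=plate(im,(215,163,305,235));pt=plate(T,(212,165,254,205));print(pw,pt)
x,e=tri([(cw,pw[0]),(ct,pt[0])]);print("plate",x,e, onz(cw,pw[0],42),onz(ct,pt[0],42))
q=lambda u,v:(u/2.8+120-.5*(1-1/2.8),v/2.8+90-.5*(1-1/2.8))
C=[onz(cw,q(*c),105) for c in [(159,192),(629,186),(187,530),(608,526)]]
for c in C: print(c.round(1))
print(np.linalg.norm(C[0]-C[1]),np.linalg.norm(C[2]-C[0]))
d=C[1]-C[0];print("yaw",np.degrees(np.arctan2(-d[0],d[1])))
E
```

```text
[480.3453305   80.48685069 300.54592399] [-0.042 -0.    -0.082  0.008 -0.016  0.002 -0.084]
((258.16482162475586, 198.72979354858398), (59.24560546875, 62.46885681152344)) ((227.7548131942749, 183.61646270751953), (38.67854690551758, 44.17466354370117))
plate [567.78732759  97.26003917  10.59759335] [9.116316407867116, 9.116316407867169] [553.14686334  88.3090959   42.        ] [565.63360907 102.92163469  42.        ]
[479.5 -23.3 105. ]
[469.  198.4 105. ]
[661.7 -15.2 105. ]
[651.7 208.5 105. ]
221.94047596462147 182.43607665477435
yaw 2.7206364047156355
```

>>> {"op": "arm_command", "data": {
  "travel": [
    [0,0,0],
    [0,0,0],
    [0,0,0],
    [0,0,0],
    [0,0,0],
    [0,0,0],
    [0,0,0],
    [0,0,0],
    [0,0,0],
    [0,0,0]
  ],
  "angular": [
    [0,0,0],
    [0,0,0],
    [0,0,0],
    [0,0,0],
    [0,0,0],
    [0,0,0],
    [0,0,0],
    [0,0,0],
    [0,0,0],
    [0,0,0]
  ],
  "jaw": [0,0,0,0,0,0,0,0,0,0]
}}

```text
time: 2.85
eef_pos: [479.1, 85.2, 300.4]
tcp_rot: [-2.596, 1.571, -2.555]
contact_force: [0.3, 0.1, 1.3]
opening: 93.9
```

Run:
```python
from boxm import *
cw=cam("wrist");p,R,s=pose();print(p,s["joint_vel"].round(3))
im=env.snapshot("wrist");cv2.imwrite("pics/c4.png",im)
cv2.imwrite("pics/c4z.png",cv2.resize(im[90:300,120:400],None,fx=2.8,fy=2.8,interpolation=cv2.INTER_CUBIC))
T=env.snapshot("top");cv2.imwrite("pics/c4t.png",cv2.resize(T[100:230,180:290],None,fx=5,fy=5,interpolation=cv2.INTER_CUBIC))
pw=plate(im,(215,163,305,235));print(pw, onz(cw,pw[0],42))
```

```text
[479.09488538  85.23730902 300.35715935] [ 0.003  0.001  0.    -0.002  0.001 -0.001  0.002]
((254.28949356079102, 199.62947463989258), (59.24910354614258, 62.27467346191406)) [553.40376831  87.58566301  42.        ]
```

View pics/c4z.png

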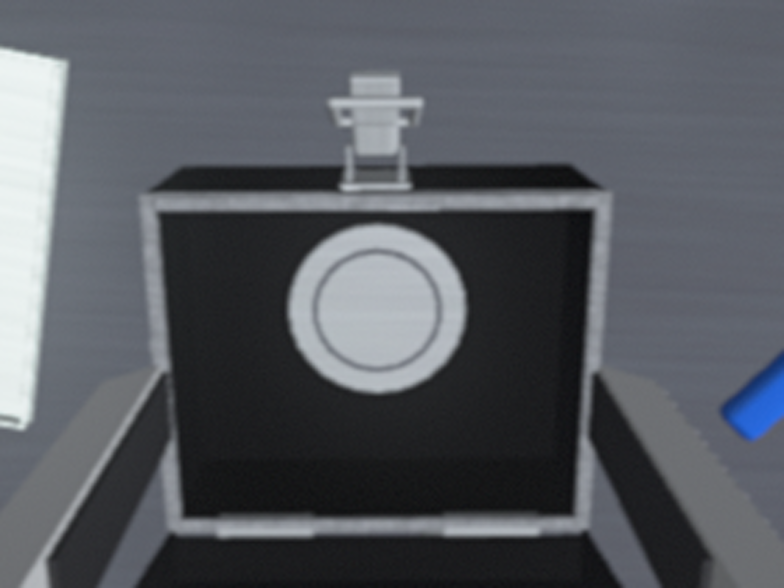

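View pics/c4t.png

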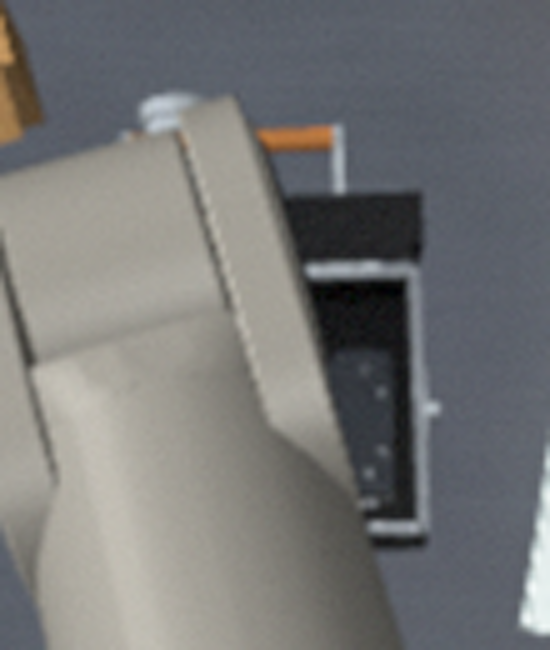

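Run:
```python
from boxm import *
cw=cam("wrist");im=cv2.imread("pics/c4.png");T=cv2.imread("pics/a_top.png");S=cv2.imread("pics/a_scene.png");ct=cam("top");cs=cam("scene")
q=lambda u,v:(u/2.8+120-.5*(1-1/2.8),v/2.8+90-.5*(1-1/2.8))
C=[onz(cw,q(*c),105) for c in [(140,197),(611,193),(168,534),(591,529)]]
for c in C: print(c.round(1))
print(np.linalg.norm(C[0]-C[1]),np.linalg.norm(C[2]-C[3]),np.linalg.norm(C[2]-C[0]),np.mean(C,0))
d=C[1]-C[0];print("yaw",np.degrees(np.arctan2(-d[0],d[1])))
pw=plate(im,(215,163,305,235));pt=plate(T,(215,170,250,204));print(pt)
x,e=tri([(cw,pw[0]),(ct,pt[0])]);print("plate w+t",x,e,onz(ct,pt[0],42))
ps=((393-118)/5,0)
# scene plate
ps=plate(S,(271,184,298,208));print(ps,onz(cs,ps[0],42))
# top rim corners (fine)
r=lambda u,v:(u/3.4+170-.35,v/3.4+90-.35)
for c,k in [((97,405),0),((325,400),1)]: print("top",onz(ct,r(*c),105).round(1), "tri",[v for v in tri([(cw,q(*[(611,193),(140,197)][k])),(ct,r(*c))])])
print(onz(cw,q(375,188),140),onz(cw,q(375,100),120))
```

```text
[481.5 -27.4 105. ]
[470.5 195.1 105. ]
[663.7 -19.3 105. ]
[651.5 205.6 105. ]
222.76521719307576 225.18890679377478 182.29296219301733 [566.81640697  88.49813613 105.        ]
yaw 2.833559441397399
((232.1739501953125, 187.25660705566406), (27.941539764404297, 28.785144805908203))
plate w+t [552.55519833  87.30309625  44.20086955] [0.26715157044970955, 0.26715157044966487] [552.85853148  87.21382292  42.        ]
((284.07146739959717, 196.5214033126831), (23.99969482421875, 29.05094337463379)) [554.06716004  79.02103325  42.        ]
top [468.3 192.7 105. ] tri [array([465.72722189, 188.55565761, 129.03423606]), [0.42698234855388045, 0.4269823485538488]]
top [475.4 -27.2 105. ] tri [array([477.19015702, -26.22764668, 112.38294426]), [2.881447781238899, 2.8814477812389123]]
[466.06921902  83.34480486 140.        ] [430.5415143   81.86602243 120.        ]
```

>>> {"op": "arm_command", "data": {
  "travel": [
    [10,-38,4],
    [13,-38,4],
    [13,-38,4],
    [13,-38,4],
    [13,-38,4],
    [13,-38,4],
    [13,-38,4],
    [13,-38,4],
    [13,-38,4],
    [13,-38,4]
  ],
  "angular": [
    [0,0,0],
    [0,0,0],
    [0,0,0],
    [0,0,0],
    [0,0,0],
    [0,0,0],
    [0,0,0],
    [0,0,0],
    [0,0,0],
    [0,0,0]
  ],
  "jaw": [0.12,0.12,0.12,0.12,0.12,0.12,0.12,0.12,0.12,0.12]
}}

```text
time: 3.78
eef_pos: [534.8, -294.6, 172.6]
tcp_rot: [-0.849, 1.571, -0.807]
contact_force: [1.3, 0.9, 0.9]
opening: 82.6
```

>>> {"op": "arm_command", "data": {
  "travel": [
    [16,-32,2],
    [16,-32,2],
    [16,-31,2],
    [0,0,0],
    [0,0,0],
    [0,0,0],
    [0,0,0],
    [0,0,0],
    [0,0,0],
    [0,0,0]
  ],
  "angular": [
    [0,0,0],
    [0,0,0],
    [-5,0,0],
    [-6,0,0],
    [-6,0,0],
    [-6,0,0],
    [-6,0,0],
    [-5,0,0],
    [0,0,0],
    [0,0,0]
  ],
  "jaw": [0.12,0.12,0.12,0.12,0.12,0.12,0.12,0.12,0.12,0.12]
}}

```text
time: 4.62
eef_pos: [542.6, -388.0, 123.1]
tcp_rot: [1.692, 1.565, 2.253]
contact_force: [-0.3, 0.3, -0.8]
opening: 82.7
```

>>> {"op": "arm_command", "data": {
  "travel": [
    [0,0,0],
    [0,0,0],
    [0,0,0],
    [0,0,0],
    [0,0,0],
    [0,0,0],
    [0,0,0],
    [0,0,0],
    [0,0,0],
    [0,0,0]
  ],
  "angular": [
    [0,0,0],
    [0,0,0],
    [0,0,0],
    [0,0,0],
    [0,0,0],
    [0,0,0],
    [0,0,0],
    [0,0,0],
    [0,0,0],
    [0,0,0]
  ],
  "jaw": [0.12,0.12,0.12,0.12,0.12,0.12,0.12,0.12,0.12,0.12]
}}

```text
time: 5.45
eef_pos: [543.2, -387.0, 123.1]
tcp_rot: [1.914, 1.565, 2.479]
contact_force: [0.5, -0.2, 0.0]
opening: 82.4
```

```bash
cat > pk.py <<'E'
from h import *
def pucks(name,z=19):
    cw=cam("wrist");p,R,s=pose();im=env.snapshot("wrist");cv2.imwrite(f"pics/{name}.png",im)
    print("vel",np.abs(s["joint_vel"]).max().round(3),"t",s["time"],"open",s["opening"])
    m=cv2.inRange(cv2.cvtColor(im,cv2.COLOR_BGR2HSV),(8,60,120),(24,220,255))
    m=cv2.morphologyEx(m,cv2.MORPH_OPEN,np.ones((5,5)))
    out=[]
    for c in cv2.findContours(m,cv2.RETR_EXTERNAL,cv2.CHAIN_APPROX_NONE)[0]:
        if cv2.contourArea(c)<300: continue
        # world points of contour at plane z; circle fit
        P=np.array([onz(cw,q,z)[:2] for q in c[:,0,:]])
        (x,y),r=cv2.minEnclosingCircle(P.astype(np.float32))
        e=cv2.fitEllipse(c)
        g=onz(cw,e[0],z)
        print("px",np.round(e[0],1),np.round(e[1],1),"enc",round(x,1),round(y,1),"r",round(r,1),"ell",g.round(1))
        out.append(g)
    return out
E
python3 - <<'E'
from pk import *
pucks("d1"); delta([546,-388,120])
E
```

```text
vel 0.002 t 5.45 open 82.44266868149487
px [315.7 236.1] [40.3 49.9] enc 560.4 -288.8 r 29.8 ell [ 561.8 -294.7   19. ]
px [251.1 180.3] [53.6 54.8] enc 546.4 -388.8 r 29.7 ell [ 545.8 -389.2   19. ]
px [394.6 165.4] [51.6 59.1] enc 453.9 -271.8 r 29.7 ell [ 453.1 -272.1   19. ]
tcp [ 543.2 -387.1  123.1] x [-0.004  0.004 -1.   ] y [-0.535  0.845  0.005] z [ 0.845  0.535 -0.002]
travel(tool, current axes) [ 3.1 -2.3  1.9]
```

View pics/d1.png

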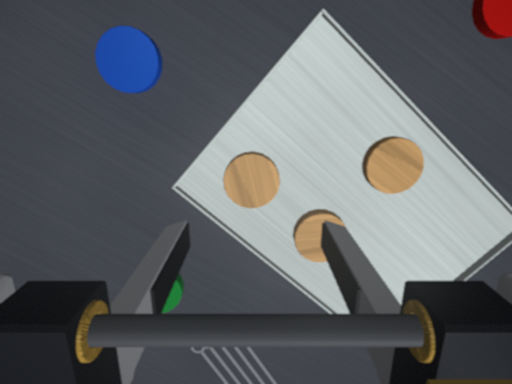

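Run:
```python
from h import *
cw=cam("wrist");K=[onz(cw,c,13)[:2] for c in [(174,187),(322,10),(335,312)]]
for k in K: print(k.round(1))
c=np.array([546.2,-388.8])
p,R,s=pose()
for r in (40,52.):
  f=c-r*R[:2,1]
  for a,b in ((0,1),(0,2)):
    d=K[b]-K[a];d/=np.linalg.norm(d);n=np.array([-d[1],d[0]]);print(r,"dist",abs(n@(f-K[a])).round(1),abs(n@(c-K[a])).round(1))
delta([546.2,-388.8,7])
```

```text
[ 597.7 -454.3]
[ 375.1 -419.6]
[ 633.4 -213.3]
40 dist 26.7 56.8
40 dist 34.4 60.5
52.0 dist 17.7 56.8
52.0 dist 26.5 60.5
tcp [ 543.2 -387.1  123.1] x [-0.004  0.004 -1.   ] y [-0.535  0.845  0.005] z [ 0.845  0.535 -0.002]
travel(tool, current axes) [116.1  -3.7   1.8]
```

>>> {"op": "arm_command", "data": {
  "travel": [
    [20,-3.7,1.8],
    [22,0,0],
    [22,0,0],
    [20,0,0],
    [14,0,0],
    [10,0,0],
    [5,0,0],
    [3,0,0],
    [0,0,0],
    [0,0,0]
  ],
  "angular": [
    [0,0,0],
    [0,0,0],
    [0,0,0],
    [0,0,0],
    [0,0,0],
    [0,0,0],
    [0,0,0],
    [0,0,0],
    [0,0,0],
    [0,0,0]
  ],
  "jaw": [0.12,0.12,0.12,0.12,0.12,0.12,0.12,0.12,0.12,0.12]
}}

```text
time: 6.33
eef_pos: [546.7, -389.1, 7.9]
tcp_rot: [1.877, 1.566, 2.442]
contact_force: [-0.1, 0.2, 0.7]
opening: 82.9
```

>>> {"op": "arm_command", "data": {
  "travel": [
    [0,0,0],
    [0,0,0],
    [0,0,0],
    [0,0,0],
    [0,0,0],
    [0,0,0],
    [0,0,0],
    [0,0,0],
    [0,0,0],
    [0,0,0]
  ],
  "angular": [
    [0,0,0],
    [0,0,0],
    [0,0,0],
    [0,0,0],
    [0,0,0],
    [0,0,0],
    [0,0,0],
    [0,0,0],
    [0,0,0],
    [0,0,0]
  ],
  "jaw": [0.3,0.4,0.6,0.8,1,1,1,1,1,1]
}}

```text
time: 7.17
eef_pos: [546.3, -388.7, 7.0]
tcp_rot: [1.914, 1.565, 2.48]
contact_force: [0.3, 0.3, -0.2]
opening: 19.3
```

Run:
```python
from pk import *
pucks("d2"); print(pose()[2]["opening"])
cv2.imwrite("pics/d2s.png",cv2.resize(env.snapshot("scene")[200:340,110:310],None,fx=3.5,fy=3.5))
```

```text
vel 0.002 t 7.1667 open 19.326506330430103
px [368.8 286.8] [32.3 59.2] enc 548.8 -289.7 r 26.5 ell [ 544.7 -290.3   19. ]
px [254.3 218. ] [76.4 77.2] enc 546.4 -388.7 r 29.6 ell [ 543.8 -390.7   19. ]
px [472.9 199.2] [74.4 90.4] enc 453.7 -271.7 r 29.6 ell [ 453.4 -273.    19. ]
15.49801468381755
```

View pics/d2.png

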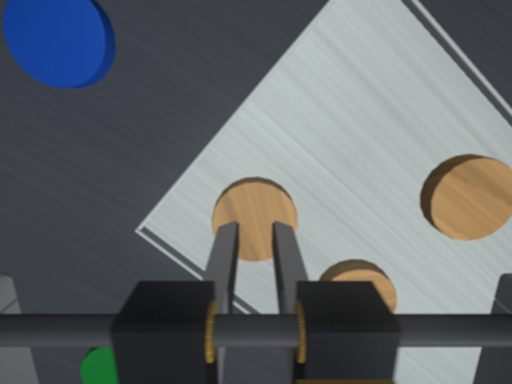

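View pics/d2s.png

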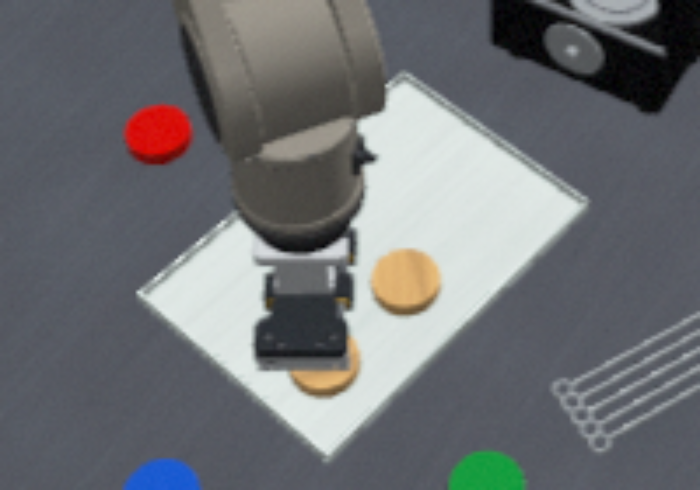

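Run:
```python
from h import *
cw=cam("wrist");p,R,s=pose();print(p,s["opening"])
for x in (0,-19,-60):
  for y in (-9,0,9):
    print(x,y,proj(cw,p+R@[x,y,0]).round(1))
print("cam in tool",(R.T@(cw[1][:3,3]-p)).round(1),(R.T@cw[1][:3,:3]).round(3))
```

```text
[ 546.19883852 -388.74429523    7.03439289] 11.868242412945522
0 -9 [242.3 215.8]
0 0 [254.7 215.8]
0 9 [267.2 215.8]
-19 -9 [241.2 226.4]
-19 0 [254.7 226.4]
-19 9 [268.2 226.3]
-60 -9 [238.1 256.9]
-60 0 [254.7 256.9]
-60 9 [271.4 256.9]
cam in tool [-210.5    0.   -83.3] [[-0.001 -0.285  0.958]
 [ 1.    -0.     0.001]
 [-0.     0.958  0.285]]
```

Run:
```python
import cv2
im=cv2.imread("pics/d1.png")[200:384,100:420]
cv2.imwrite("pics/d1z.png",cv2.resize(im,None,fx=2.5,fy=2.5,interpolation=cv2.INTER_CUBIC))
im=cv2.imread("pics/d2.png")[170:330,190:320]
cv2.imwrite("pics/d2z.png",cv2.resize(im,None,fx=3.7,fy=3.7,interpolation=cv2.INTER_CUBIC))
```

```text
(no output)
```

View pics/d1z.png

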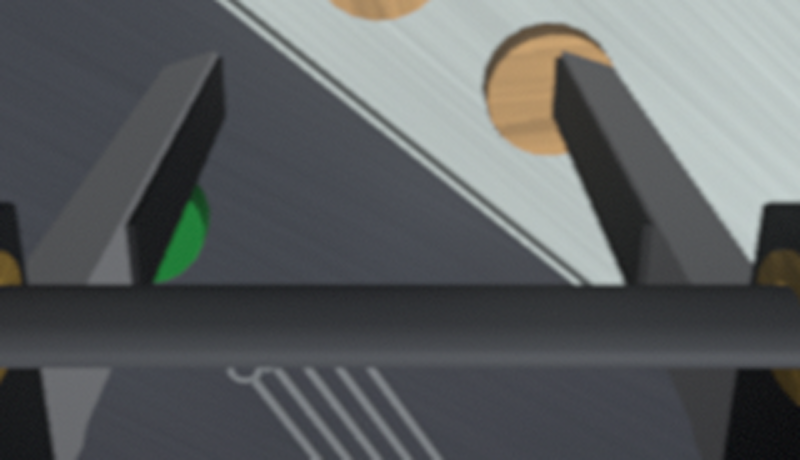

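View pics/d2z.png

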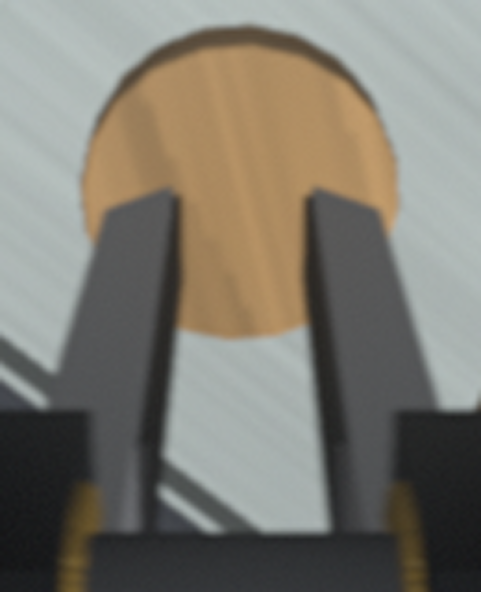

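>>> {"op": "arm_command", "data": {
  "travel": [
    [0,0,0],
    [0,0,0],
    [0,0,0],
    [0,0,0],
    [0,0,0],
    [0,0,0],
    [0,0,0],
    [0,0,0],
    [0,0,0],
    [0,0,0]
  ],
  "angular": [
    [0,0,0],
    [0,0,0],
    [0,0,0],
    [0,0,0],
    [0,0,0],
    [0,0,0],
    [0,0,0],
    [0,0,0],
    [0,0,0],
    [0,0,0]
  ],
  "jaw": [0.12,0.12,0.12,0.12,0.12,0.12,0.12,0.12,0.12,0.12]
}}

```text
time: 8.1
eef_pos: [546.2, -388.7, 7.1]
tcp_rot: [1.912, 1.565, 2.477]
contact_force: [-0.6, 0.3, -0.4]
opening: 75.0
```

Run:
```python
from pk import *
pucks("d3")
im=cv2.imread("pics/d3.png");cv2.imwrite("pics/d3z.png",cv2.resize(im[150:384,80:430],None,fx=2.2,fy=2.2))
cv2.imwrite("pics/d3s.png",cv2.resize(env.snapshot("scene")[200:340,110:310],None,fx=3.5,fy=3.5))
```

```text
vel 0.002 t 8.1 open 75.03120268589025
px [327.2 302.8] [17.6 29. ] enc 569.6 -307.5 r 12.5 ell [ 572.2 -308.2   19. ]
px [254.5 221.2] [78.4 84.3] enc 546.5 -388.6 r 29.6 ell [ 545.7 -389.4   19. ]
px [473.  199.2] [74.3 90.2] enc 453.7 -271.7 r 29.6 ell [ 453.4 -272.9   19. ]
```

View pics/d3z.png

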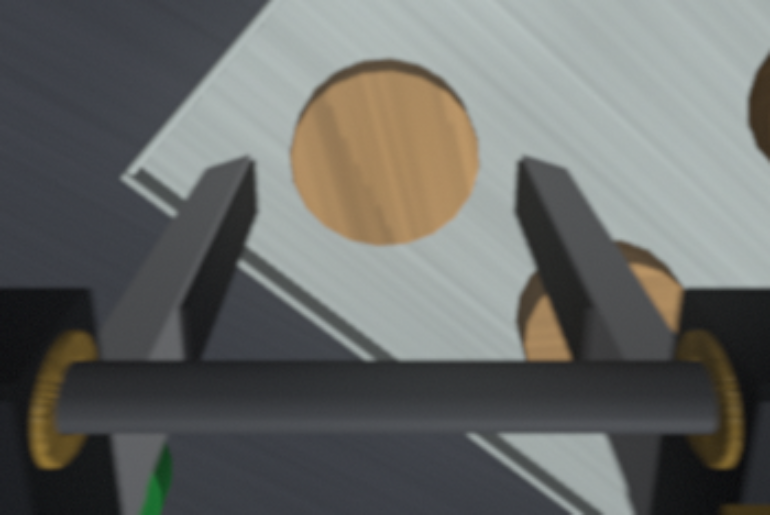

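View pics/d3s.png

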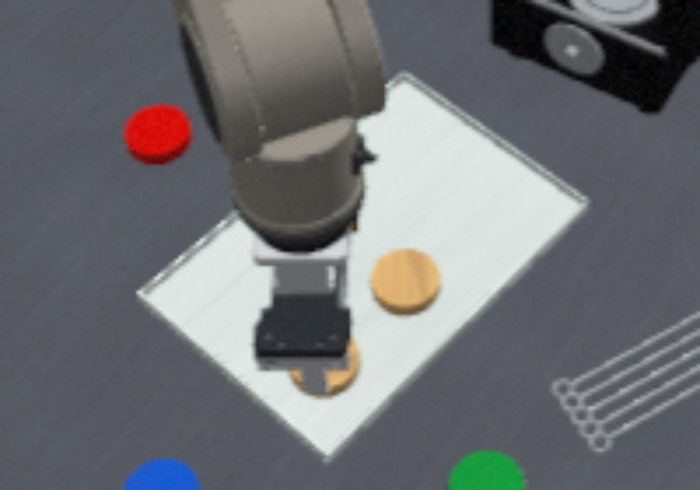

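The fingertips clearly sit about 30 mm higher than the reported TCP: they closed above the puck with no contact. I'll probe downwards in small steps and watch the force.

>>> {"op": "arm_command", "data": {
  "travel": [
    [3,0,0],
    [3,0,0],
    [3,0,0],
    [3,0,0],
    [2,0,0],
    [2,0,0],
    [2,0,0],
    [2,0,0],
    [0,0,0],
    [0,0,0]
  ],
  "angular": [
    [0,0,0],
    [0,0,0],
    [0,0,0],
    [0,0,0],
    [0,0,0],
    [0,0,0],
    [0,0,0],
    [0,0,0],
    [0,0,0],
    [0,0,0]
  ],
  "jaw": [0.12,0.12,0.12,0.12,0.12,0.12,0.12,0.12,0.12,0.12]
}}

```text
time: 9.03
eef_pos: [546.1, -388.7, -13.0]
tcp_rot: [1.914, 1.565, 2.479]
contact_force: [-0.1, -0.2, -0.7]
opening: 82.7
```

Run:
```python
from pk import *
pucks("d4")
im=cv2.imread("pics/d4.png");cv2.imwrite("pics/d4z.png",cv2.resize(im[150:384,80:430],None,fx=2.2,fy=2.2))
```

```text
vel 0.004 t 9.0333 open 82.68542946075473
px [254.3 233.5] [85.  92.7] enc 546.5 -388.6 r 29.7 ell [ 545.7 -389.4   19. ]
px [484.  211.9] [65.4 94. ] enc 453.9 -271.7 r 29.4 ell [ 458.  -277.6   19. ]
```

View pics/d4z.png

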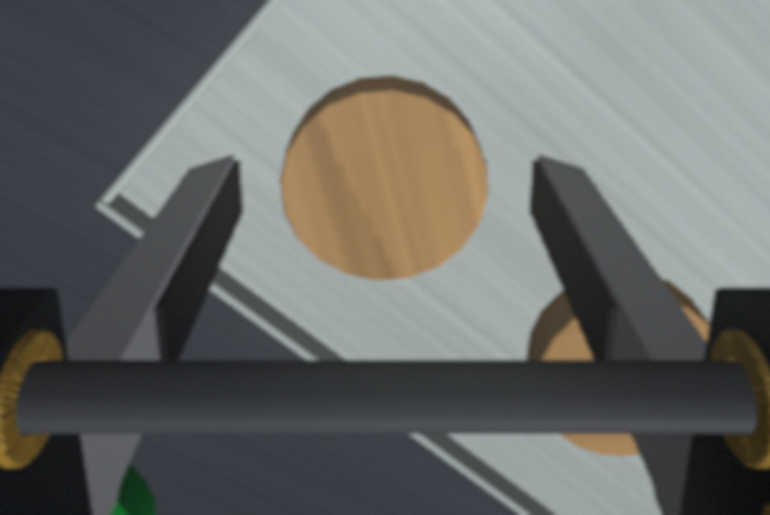

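>>> {"op": "arm_command", "data": {
  "travel": [
    [2,0,0],
    [2,0,0],
    [2,0,0],
    [2,0,0],
    [1,0,0],
    [1,0,0],
    [0,0,0],
    [0,0,0],
    [0,0,0],
    [0,0,0]
  ],
  "angular": [
    [0,0,0],
    [0,0,0],
    [0,0,0],
    [0,0,0],
    [0,0,0],
    [0,0,0],
    [0,0,0],
    [0,0,0],
    [0,0,0],
    [0,0,0]
  ],
  "jaw": [0.12,0.12,0.12,0.12,0.12,0.12,0.12,0.12,0.12,0.12]
}}

```text
time: 9.92
eef_pos: [546.2, -388.7, -22.9]
tcp_rot: [1.907, 1.565, 2.473]
contact_force: [0.0, -0.2, -1.0]
opening: 82.6
```

>>> {"op": "arm_command", "data": {
  "travel": [
    [1,0,0],
    [0,0,0],
    [1,0,0],
    [0,0,0],
    [1,0,0],
    [0,0,0],
    [0,0,0],
    [0,0,0],
    [0,0,0],
    [0,0,0]
  ],
  "angular": [
    [0,0,0],
    [0,0,0],
    [0,0,0],
    [0,0,0],
    [0,0,0],
    [0,0,0],
    [0,0,0],
    [0,0,0],
    [0,0,0],
    [0,0,0]
  ],
  "jaw": [0.12,0.12,0.12,0.12,0.12,0.12,0.12,0.12,0.12,0.12]
}}

```text
time: 10.75
eef_pos: [546.1, -388.6, -25.9]
tcp_rot: [1.914, 1.565, 2.479]
contact_force: [-0.2, -0.2, -0.2]
opening: 82.5
```

Run:
```python
from pk import *
pucks("d5")
im=cv2.imread("pics/d5.png");cv2.imwrite("pics/d5z.png",cv2.resize(im[150:384,80:430],None,fx=2.2,fy=2.2))
```

```text
vel 0.003 t 10.75 open 82.46175720276338
px [354.6 357.9] [22.8 45.6] enc 582.5 -288.3 r 18.5 ell [ 581.2 -288.1   19. ]
px [254.4 242.7] [90.  99.1] enc 546.6 -388.8 r 29.5 ell [ 545.6 -389.5   19. ]
px [490.2 222.1] [51.8 96.9] enc 454.9 -273.0 r 29.1 ell [ 462.1 -281.3   19. ]
```

View pics/d5z.png

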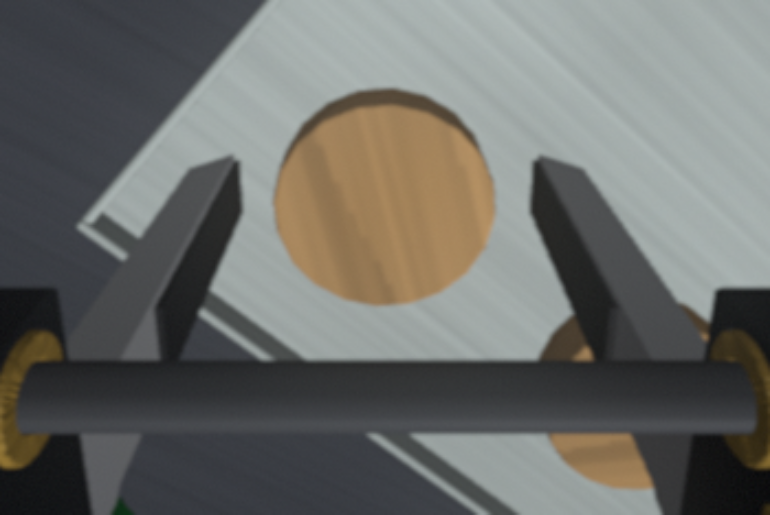

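>>> {"op": "arm_command", "data": {
  "travel": [
    [0,0,0],
    [0,0,0],
    [0,0,0],
    [0,0,0],
    [0,0,0],
    [0,0,0],
    [0,0,0],
    [0,0,0],
    [0,0,0],
    [0,0,0]
  ],
  "angular": [
    [0,0,0],
    [0,0,0],
    [0,0,0],
    [0,0,0],
    [0,0,0],
    [0,0,0],
    [0,0,0],
    [0,0,0],
    [0,0,0],
    [0,0,0]
  ],
  "jaw": [0.3,0.5,0.8,1,1,1,1,1,1,1]
}}

```text
time: 11.63
eef_pos: [546.1, -388.6, -26.0]
tcp_rot: [1.908, 1.565, 2.473]
contact_force: [-0.2, 0.3, -0.0]
opening: 59.0
```

Run:
```python
from pk import *
pucks("d6")
im=cv2.imread("pics/d6.png");cv2.imwrite("pics/d6z.png",cv2.resize(im[150:384,80:430],None,fx=2.2,fy=2.2))
```

```text
vel 0.002 t 11.6333 open 59.04369408066881
px [255.5 242.8] [90.  99.5] enc 546.3 -388.1 r 29.6 ell [ 545.3 -388.9   19. ]
px [490.2 222.1] [51.9 97. ] enc 455.4 -273.4 r 29.1 ell [ 462.1 -281.4   19. ]
```

View pics/d6z.png

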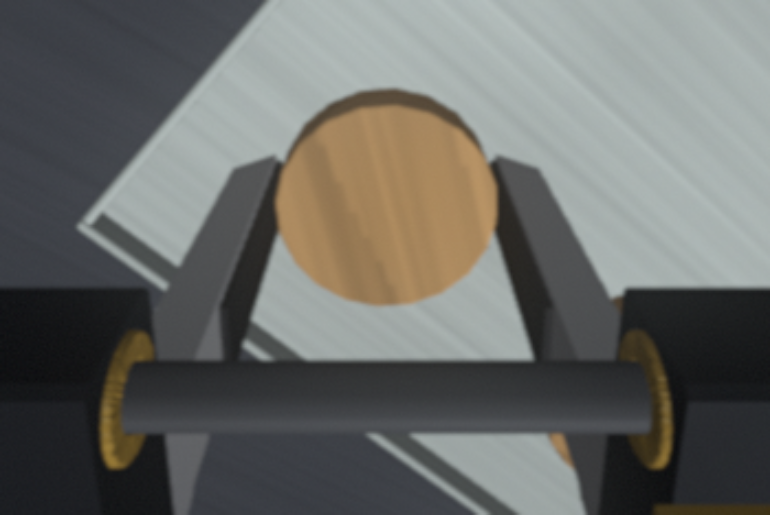

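>>> {"op": "arm_command", "data": {
  "travel": [
    [-10,0,0],
    [-25,0,0],
    [-35,0,0],
    [-35,0,0],
    [-35,0,0],
    [-26,0,0],
    [0,0,0],
    [0,0,0],
    [0,0,0],
    [0,0,0]
  ],
  "angular": [
    [0,0,0],
    [0,0,0],
    [5,0,0],
    [6,0,0],
    [6,0,0],
    [6,0,0],
    [6.6,0,0],
    [0,0,0],
    [0,0,0],
    [0,0,0]
  ],
  "jaw": [1,1,1,1,1,1,1,1,1,1]
}}

```text
time: 12.52
eef_pos: [546.3, -388.7, 139.2]
tcp_rot: [2.456, 1.564, 2.509]
contact_force: [-1.1, -0.1, -0.8]
opening: 58.8
```

```bash
cat >> h.py <<'E'
def Ry(deg):
    a=np.radians(deg);return np.array([[0,-np.sin(a),np.cos(a)],[0,np.cos(a),np.sin(a)],[-1,0,0]])
E
python3 - <<'E'
from h import *
delta([553.2,87.4,140],Ry(2.7))
E
```

```text
tcp [ 546.3 -388.7  139.2] x [-0.006  0.004 -1.   ] y [-0.053  0.999  0.005] z [ 0.999  0.053 -0.006]
travel(tool, current axes) [  1.2 475.   32. ]
rotvec deg [ 0.32 -0.32 -0.26]  then travel [ -0.8 475.2  29.3]
```

>>> {"op": "arm_command", "data": {
  "travel": [
    [0,20,2],
    [0,38,2],
    [0,40,3],
    [0,40,3],
    [0,40,3],
    [0,40,3],
    [0,40,3],
    [0,40,3],
    [0,40,3],
    [0,40,2]
  ],
  "angular": [
    [0.3,-0.3,-0.25],
    [0,0,0],
    [0,0,0],
    [0,0,0],
    [0,0,0],
    [0,0,0],
    [0,0,0],
    [0,0,0],
    [0,0,0],
    [0,0,0]
  ],
  "jaw": [1,1,1,1,1,1,1,1,1,1]
}}

```text
time: 13.35
eef_pos: [556.5, -8.6, 139.2]
tcp_rot: [-2.007, 1.57, -1.961]
contact_force: [1.6, 0.4, 0.2]
opening: 58.8
```

>>> {"op": "arm_command", "data": {
  "travel": [
    [0,40,2],
    [0,32,0],
    [0,17,0],
    [0,8,0],
    [0,0,0],
    [0,0,0],
    [0,0,0],
    [0,0,0],
    [0,0,0],
    [0,0,0]
  ],
  "angular": [
    [0,0,0],
    [0,0,0],
    [0,0,0],
    [0,0,0],
    [0,0,0],
    [0,0,0],
    [0,0,0],
    [0,0,0],
    [0,0,0],
    [0,0,0]
  ],
  "jaw": [1,1,1,1,1,1,1,1,1,1]
}}

```text
time: 14.18
eef_pos: [555.3, 85.7, 139.9]
tcp_rot: [-0.642, 1.57, -0.6]
contact_force: [0.6, -1.1, 0.8]
opening: 59.4
```

Run:
```python
from h import *
delta([553.2,87.4,140],Ry(2.7))
cw=cam("wrist");im=env.snapshot("wrist");cv2.imwrite("pics/e1.png",im)
print(proj(cw,[553.2,87.4,42]), pose()[2]["joint_vel"].round(3))
```

```text
tcp [555.3  85.7 139.9] x [ 0.001 -0.001 -1.   ] y [-0.042  0.999 -0.001] z [0.999 0.042 0.001]
travel(tool, current axes) [-0.1  1.7 -2. ]
rotvec deg [-0.28  0.06  0.04]  then travel [-0.1  1.7 -2. ]
[256.53903682 178.88086453] [-0.005  0.001 -0.003 -0.001 -0.002 -0.    -0.002]
```

View pics/e1.png

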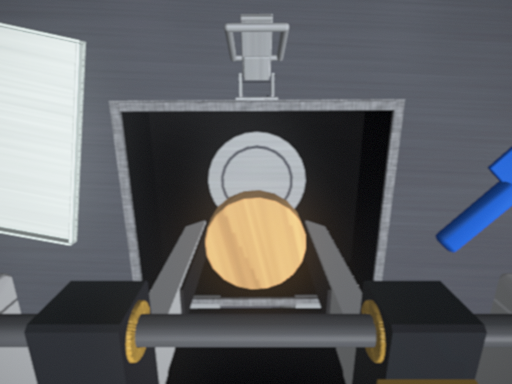

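```bash
cat > pl.py <<'E'
from pk import *
def held(im,cw,z):
    m=cv2.inRange(cv2.cvtColor(im,cv2.COLOR_BGR2HSV),(8,60,100),(24,230,255));m[:, :150]=0;m[:,360:]=0
    m=cv2.morphologyEx(m,cv2.MORPH_OPEN,np.ones((5,5)))
    c=max(cv2.findContours(m,cv2.RETR_EXTERNAL,cv2.CHAIN_APPROX_NONE)[0],key=cv2.contourArea)
    P=np.array([onz(cw,q,z)[:2] for q in c[:,0,:]]);return cv2.minEnclosingCircle(P.astype(np.float32))
E
python3 - <<'E'
from pl import *
cw=cam("wrist");im=cv2.imread("pics/e1.png");p,R,s=pose()
x,r=held(im,cw,p[2]+45);print("held",np.round(x,1),r,"tcp",p.round(1),"off tool",(R.T@np.array([x[0]-p[0],x[1]-p[1],0])).round(1))
# plate rim points: upper arc in image
g=cv2.cvtColor(im,cv2.COLOR_BGR2GRAY);m=((g>105)).astype(np.uint8)
hs=cv2.cvtColor(im,cv2.COLOR_BGR2HSV);m[(hs[...,1]>60)]=0;m[:120]=0;m[222:]=0;m[:,:180]=0;m[:,320:]=0
c=max(cv2.findContours(m,cv2.RETR_EXTERNAL,cv2.CHAIN_APPROX_NONE)[0],key=cv2.contourArea)[:,0,:]
top=[]
for u in range(c[:,0].min()+1,c[:,0].max()): 
    v=c[c[:,0]==u][:,1].min()
    if v<200: top.append((u,v-.5))
P=np.array([onz(cw,q,42)[:2] for q in top])
A=np.c_[2*P,np.ones(len(P))];b=(P**2).sum(1);s2=np.linalg.lstsq(A,b,rcond=None)[0];print("plate fit",s2[:2],np.sqrt(s2[2]+s2[0]**2+s2[1]**2),len(P))
E
```

```text
held [553.9  86.3] 31.686094284057617 tcp [555.2  86.  139.9] off tool [-0.   0.4 -1.3]
plate fit [554.84752079  87.64087751] 49.92722472744 96
```

>>> {"op": "arm_command", "data": {
  "travel": [
    [20,1.4,0],
    [25,0,0],
    [25,0,0],
    [20,0,0],
    [14,0,0],
    [9,0,0],
    [6,0,0],
    [3,0,0],
    [0,0,0],
    [0,0,0]
  ],
  "angular": [
    [0,0,0],
    [0,0,0],
    [0,0,0],
    [0,0,0],
    [0,0,0],
    [0,0,0],
    [0,0,0],
    [0,0,0],
    [0,0,0],
    [0,0,0]
  ],
  "jaw": [1,1,1,1,1,1,1,1,1,1]
}}

```text
time: 15.07
eef_pos: [555.7, 88.0, 18.5]
tcp_rot: [-0.261, 1.569, -0.218]
contact_force: [-0.4, -0.1, 0.1]
opening: 58.9
```

>>> {"op": "arm_command", "data": {
  "travel": [
    [0,0,0],
    [1,0,0],
    [0,0,0],
    [1,0,0],
    [0,0,0],
    [1,0,0],
    [0,0,0],
    [0,0,0],
    [0,0,0],
    [0,0,0]
  ],
  "angular": [
    [0,0,0],
    [0,0,0],
    [0,0,0],
    [0,0,0],
    [0,0,0],
    [0,0,0],
    [0,0,0],
    [0,0,0],
    [0,0,0],
    [0,0,0]
  ],
  "jaw": [1,1,1,1,1,1,1,1,1,1]
}}

```text
time: 15.9
eef_pos: [555.2, 88.0, 14.8]
tcp_rot: [-0.61, 1.57, -0.567]
contact_force: [0.6, -0.2, -0.7]
opening: 58.7
```

Run:
```python
from h import *
delta([555,87.3,13])
im=env.snapshot("wrist");cv2.imwrite("pics/e2.png",im)
```

```text
tcp [555.2  88.   14.8] x [ 0.001 -0.001 -1.   ] y [-0.043  0.999 -0.001] z [0.999 0.043 0.001]
travel(tool, current axes) [ 1.8 -0.6 -0.2]
```

View pics/e2.png

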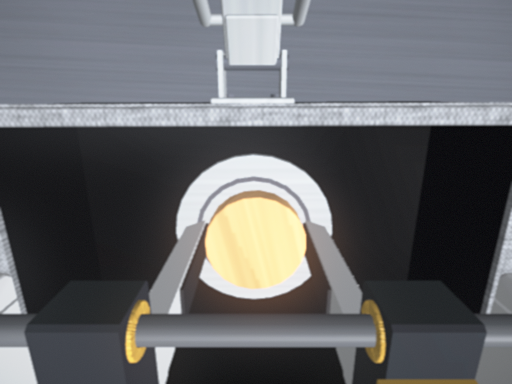

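>>> {"op": "arm_command", "data": {
  "travel": [
    [0.8,-0.5,0],
    [0.7,0,0],
    [0,0,0],
    [0,0,0],
    [0,0,0],
    [0,0,0],
    [0,0,0],
    [0,0,0],
    [0,0,0],
    [0,0,0]
  ],
  "angular": [
    [0,0,0],
    [0,0,0],
    [0,0,0],
    [0,0,0],
    [0,0,0],
    [0,0,0],
    [0,0,0],
    [0,0,0],
    [0,0,0],
    [0,0,0]
  ],
  "jaw": [1,1,1,1,1,1,1,1,1,1]
}}

```text
time: 16.78
eef_pos: [555.2, 87.5, 13.3]
tcp_rot: [-0.606, 1.57, -0.562]
contact_force: [-0.1, -0.1, -0.5]
opening: 59.4
```

>>> {"op": "arm_command", "data": {
  "travel": [
    [0,0,0],
    [0,0,0],
    [0,0,0],
    [0,0,0],
    [0,0,0],
    [0,0,0],
    [0,0,0],
    [0,0,0],
    [0,0,0],
    [0,0,0]
  ],
  "angular": [
    [0,0,0],
    [0,0,0],
    [0,0,0],
    [0,0,0],
    [0,0,0],
    [0,0,0],
    [0,0,0],
    [0,0,0],
    [0,0,0],
    [0,0,0]
  ],
  "jaw": [0.34,0.3,0.28,0.26,0.24,0.2,0.15,0.12,0.12,0.12]
}}

```text
time: 17.62
eef_pos: [555.2, 87.4, 13.3]
tcp_rot: [-0.595, 1.57, -0.552]
contact_force: [-0.6, -0.3, 0.4]
opening: 82.6
```

>>> {"op": "arm_command", "data": {
  "travel": [
    [-5,0,0],
    [-15,0,0],
    [-30,0,0],
    [-35,0,0],
    [-30,0,0],
    [-10,0,0],
    [0,0,0],
    [0,0,0],
    [0,0,0],
    [0,0,0]
  ],
  "angular": [
    [0,0,0],
    [0,0,0],
    [0,0,0],
    [0,0,0],
    [0,0,0],
    [0,0,0],
    [0,0,0],
    [0,0,0],
    [0,0,0],
    [0,0,0]
  ],
  "jaw": [0.12,0.12,0.12,0.12,0.12,0.12,0.12,0.12,0.12,0.12]
}}

```text
time: 18.45
eef_pos: [554.3, 87.3, 137.0]
tcp_rot: [-2.351, 1.569, -2.308]
contact_force: [0.2, 0.7, -0.3]
opening: 82.7
```

Run:
```python
from pl import *
delta([555,87.3,140]); pucks("e3",58)
```

```text
tcp [554.3  87.3 137. ] x [-0.001 -0.001 -1.   ] y [-0.043  0.999 -0.001] z [ 0.999  0.043 -0.001]
travel(tool, current axes) [-3.  -0.1  0.7]
vel 0.004 t 18.45 open 82.66807834933545
px [ 91.3 332.3] [27.3 59.7] enc 733.5 -89.2 r 45.1 ell [733.3 -89.   58. ]
px [255.4 185.8] [59.7 60.4] enc 554.9 87.7 r 30.5 ell [554.1  87.8  58. ]
```

View pics/e3.png

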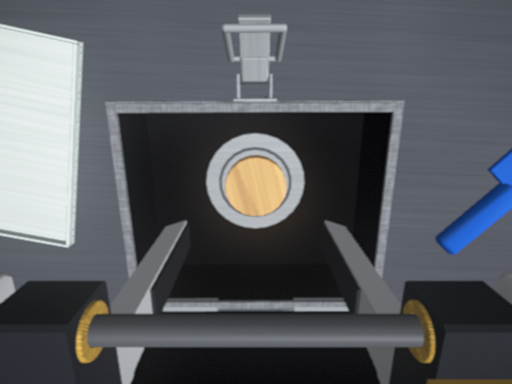

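>>> {"op": "arm_command", "data": {
  "travel": [
    [0,-20,-1],
    [0,-40,-1],
    [0,-40,-1],
    [0,-40,-1],
    [0,-40,-1],
    [0,-40,-1],
    [0,-40,-1],
    [0,-40,-1],
    [0,-40,-1],
    [0,-36,-1]
  ],
  "angular": [
    [0,0,0],
    [0,0,0],
    [0,0,0],
    [0,0,0],
    [0,0,0],
    [0,0,0],
    [0,0,0],
    [0,0,0],
    [0,0,0],
    [0,0,0]
  ],
  "jaw": [0.12,0.12,0.12,0.12,0.12,0.12,0.12,0.12,0.12,0.12]
}}

```text
time: 19.33
eef_pos: [560.5, -291.1, 137.6]
tcp_rot: [-2.126, 1.57, -2.084]
contact_force: [0.2, 0.3, 0.1]
opening: 82.6
```

>>> {"op": "arm_command", "data": {
  "travel": [
    [25,0,0],
    [25,0,0],
    [15,0,0],
    [7,0,0],
    [0,0,0],
    [0,0,0],
    [0,0,0],
    [0,0,0],
    [0,0,0],
    [0,0,0]
  ],
  "angular": [
    [0,0,0],
    [0,0,0],
    [0,0,0],
    [0,0,0],
    [0,0,0],
    [0,0,0],
    [0,0,0],
    [0,0,0],
    [0,0,0],
    [0,0,0]
  ],
  "jaw": [0.12,0.12,0.12,0.12,0.12,0.12,0.12,0.12,0.12,0.12]
}}

```text
time: 20.17
eef_pos: [561.8, -288.7, 67.3]
tcp_rot: [-0.479, 1.569, -0.435]
contact_force: [-0.3, -0.2, -0.2]
opening: 83.0
```

Run:
```python
from pl import *
pucks("f1"); delta([560.6,-288.5,-26],Ry(2.7))
```

```text
vel 0.005 t 20.1667 open 83.02316160119798
px [255.2 193.1] [63.1 66.2] enc 560.4 -288.4 r 29.5 ell [ 559.6 -288.4   19. ]
px [283.2  62.3] [74.2 80.7] enc 453.6 -271.2 r 29.5 ell [ 452.7 -271.4   19. ]
tcp [ 561.7 -288.6   67.1] x [ 0.002 -0.001 -1.   ] y [-0.043  0.999 -0.001] z [0.999 0.043 0.002]
travel(tool, current axes) [93.1  0.3 -1.3]
rotvec deg [-0.21  0.1   0.05]  then travel [93.1  0.2 -1.1]
```

View pics/f1.png

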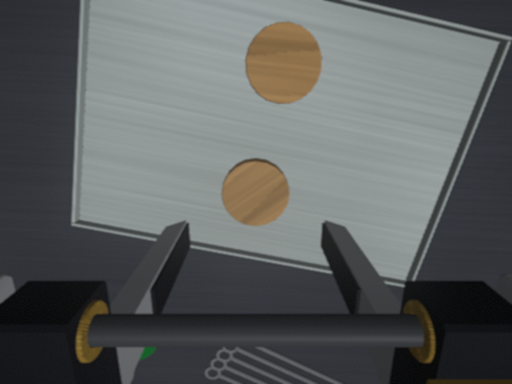

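>>> {"op": "arm_command", "data": {
  "travel": [
    [18,0.2,-1.2],
    [22,0,0],
    [20,0,0],
    [14,0,0],
    [9,0,0],
    [6,0,0],
    [3,0,0],
    [1,0,0],
    [0,0,0],
    [0,0,0]
  ],
  "angular": [
    [0,0,0],
    [0,0,0],
    [0,0,0],
    [0,0,0],
    [0,0,0],
    [0,0,0],
    [0,0,0],
    [0,0,0],
    [0,0,0],
    [0,0,0]
  ],
  "jaw": [0.12,0.12,0.12,0.12,0.12,0.12,0.12,0.12,0.12,0.12]
}}

```text
time: 21.05
eef_pos: [560.8, -288.7, -25.7]
tcp_rot: [-0.504, 1.569, -0.461]
contact_force: [0.4, -0.5, 0.9]
opening: 83.2
```

>>> {"op": "arm_command", "data": {
  "travel": [
    [0,0,0],
    [0,0,0],
    [0,0,0],
    [0,0,0],
    [0,0,0],
    [0,0,0],
    [0,0,0],
    [0,0,0],
    [0,0,0],
    [0,0,0]
  ],
  "angular": [
    [0,0,0],
    [0,0,0],
    [0,0,0],
    [0,0,0],
    [0,0,0],
    [0,0,0],
    [0,0,0],
    [0,0,0],
    [0,0,0],
    [0,0,0]
  ],
  "jaw": [0.3,0.5,0.8,1,1,1,1,1,1,1]
}}

```text
time: 21.88
eef_pos: [560.4, -288.5, -26.2]
tcp_rot: [-0.549, 1.57, -0.505]
contact_force: [-1.4, 1.6, 5.7]
opening: 58.8
```

Run:
```python
from h import *
delta([555,87.5,160],Ry(2.7))
```

```text
tcp [ 560.4 -288.5  -26.2] x [ 0.001 -0.001 -1.   ] y [-0.043  0.999 -0.001] z [0.999 0.043 0.001]
travel(tool, current axes) [-186.5  375.8   11.1]
rotvec deg [-0.22  0.06  0.04]  then travel [-186.2  375.9   12.3]
```

>>> {"op": "arm_command", "data": {
  "travel": [
    [-10,0,0],
    [-25,0,0],
    [-38,0,0],
    [-38,0,0],
    [-35,10,0],
    [-20,30,1],
    [0,40,2],
    [0,40,2],
    [0,40,2],
    [0,40,2]
  ],
  "angular": [
    [0,0,0],
    [0,0,0],
    [0,0,0],
    [0,0,0],
    [0,0,0],
    [0,0,0],
    [0,0,0],
    [0,0,0],
    [0,0,0],
    [0,0,0]
  ],
  "jaw": [1,1,1,1,1,1,1,1,1,1]
}}

```text
time: 22.72
eef_pos: [560.1, -86.6, 140.3]
tcp_rot: [-0.405, 1.569, -0.362]
contact_force: [0.6, -0.2, -0.0]
opening: 59.2
```

>>> {"op": "arm_command", "data": {
  "travel": [
    [0,40,1],
    [0,40,1],
    [0,40,1],
    [0,32,0],
    [0,16,0],
    [0,8,0],
    [0,0,0],
    [0,0,0],
    [0,0,0],
    [0,0,0]
  ],
  "angular": [
    [0,0,0],
    [0,0,0],
    [0,0,0],
    [0,0,0],
    [0,0,0],
    [0,0,0],
    [0,0,0],
    [0,0,0],
    [0,0,0],
    [0,0,0]
  ],
  "jaw": [1,1,1,1,1,1,1,1,1,1]
}}

```text
time: 23.55
eef_pos: [556.1, 86.0, 139.4]
tcp_rot: [-0.802, 1.569, -0.761]
contact_force: [-0.8, 0.5, -0.6]
opening: 59.0
```

Run:
```python
from pl import *
cw=cam("wrist");im=env.snapshot("wrist");cv2.imwrite("pics/g1.png",im);p,R,s=pose()
x,r=held(im,cw,p[2]+45);print("held",np.round(x,1),r,"off tool",(R.T@np.array([x[0]-p[0],x[1]-p[1],0])).round(1),s["opening"])
delta([555,87.4,29.5],Ry(2.7))
```

```text
held [544.3  86.2] 42.034210205078125 off tool [ -0.    0.5 -11.7] 59.27836436591872
tcp [556.   86.2 139.4] x [ 0.001 -0.001 -1.   ] y [-0.041  0.999 -0.001] z [0.999 0.041 0.001]
travel(tool, current axes) [109.9   1.4  -1.1]
rotvec deg [-0.34  0.05  0.06]  then travel [109.9   1.3  -1. ]
```

View pics/g1.png

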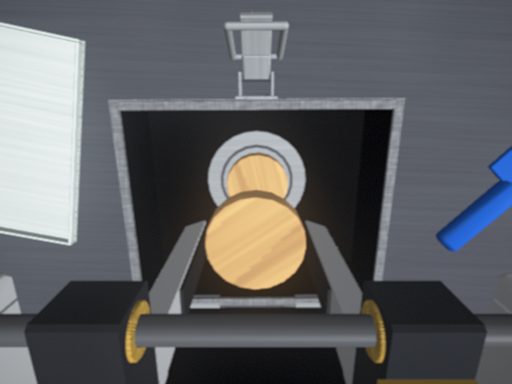

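>>> {"op": "arm_command", "data": {
  "travel": [
    [18,1.3,-1],
    [22,0,0],
    [22,0,0],
    [18,0,0],
    [13,0,0],
    [8,0,0],
    [5,0,0],
    [2,0,0],
    [0,0,0],
    [0,0,0]
  ],
  "angular": [
    [0,0,0],
    [0,0,0],
    [0,0,0],
    [0,0,0],
    [0,0,0],
    [0,0,0],
    [0,0,0],
    [0,0,0],
    [0,0,0],
    [0,0,0]
  ],
  "jaw": [1,1,1,1,1,1,1,1,1,1]
}}

```text
time: 24.43
eef_pos: [555.4, 88.9, 32.0]
tcp_rot: [-0.247, 1.569, -0.204]
contact_force: [0.0, 0.5, -0.9]
opening: 59.0
```

>>> {"op": "arm_command", "data": {
  "travel": [
    [0,0,0],
    [0.6,0,0],
    [0,0,0],
    [0.6,0,0],
    [0,0,0],
    [0,0,0],
    [0,0,0],
    [0,0,0],
    [0,0,0],
    [0,0,0]
  ],
  "angular": [
    [0,0,0],
    [0,0,0],
    [0,0,0],
    [0,0,0],
    [0,0,0],
    [0,0,0],
    [0,0,0],
    [0,0,0],
    [0,0,0],
    [0,0,0]
  ],
  "jaw": [1,1,1,1,1,1,1,1,1,1]
}}

```text
time: 25.27
eef_pos: [555.0, 89.0, 30.1]
tcp_rot: [-0.588, 1.57, -0.545]
contact_force: [0.1, 1.0, -0.2]
opening: 58.9
```

>>> {"op": "arm_command", "data": {
  "travel": [
    [0,-0.8,0],
    [0.4,-0.8,0],
    [0.4,0,0],
    [0,0,0],
    [0,0,0],
    [0,0,0],
    [0,0,0],
    [0,0,0],
    [0,0,0],
    [0,0,0]
  ],
  "angular": [
    [0,0,0],
    [0,0,0],
    [0,0,0],
    [0,0,0],
    [0,0,0],
    [0,0,0],
    [0,0,0],
    [0,0,0],
    [0,0,0],
    [0,0,0]
  ],
  "jaw": [1,1,1,1,1,1,1,1,1,1]
}}

```text
time: 26.1
eef_pos: [555.0, 87.4, 29.3]
tcp_rot: [-0.596, 1.57, -0.553]
contact_force: [0.5, 1.1, -0.4]
opening: 58.9
```

>>> {"op": "arm_command", "data": {
  "travel": [
    [0,0,0],
    [0,0,0],
    [0,0,0],
    [0,0,0],
    [0,0,0],
    [0,0,0],
    [0,0,0],
    [0,0,0],
    [0,0,0],
    [0,0,0]
  ],
  "angular": [
    [0,0,0],
    [0,0,0],
    [0,0,0],
    [0,0,0],
    [0,0,0],
    [0,0,0],
    [0,0,0],
    [0,0,0],
    [0,0,0],
    [0,0,0]
  ],
  "jaw": [0.34,0.3,0.28,0.26,0.24,0.2,0.15,0.12,0.12,0.12]
}}

```text
time: 26.93
eef_pos: [555.0, 87.3, 29.3]
tcp_rot: [-0.613, 1.57, -0.57]
contact_force: [0.8, -0.4, -0.3]
opening: 82.6
```

>>> {"op": "arm_command", "data": {
  "travel": [
    [-5,0,0],
    [-15,0,0],
    [-30,0,0],
    [-30,0,0],
    [-20,0,0],
    [-8,0,0],
    [0,0,0],
    [0,0,0],
    [0,0,0],
    [0,0,0]
  ],
  "angular": [
    [0,0,0],
    [0,0,0],
    [0,0,0],
    [0,0,0],
    [0,0,0],
    [0,0,0],
    [0,0,0],
    [0,0,0],
    [0,0,0],
    [0,0,0]
  ],
  "jaw": [0.12,0.12,0.12,0.12,0.12,0.12,0.12,0.12,0.12,0.12]
}}

```text
time: 27.77
eef_pos: [554.1, 87.2, 136.0]
tcp_rot: [-2.313, 1.569, -2.27]
contact_force: [-1.0, 0.4, -1.1]
opening: 82.9
```

Run:
```python
from pl import *
pucks("g2",74); delta([453.7,-271.6,137])
```

```text
vel 0.004 t 27.7667 open 82.87229762994716
px [ 91.3 332.3] [27.3 59.7] enc 718.0 -79.1 r 42.5 ell [717.7 -79.   74. ]
px [255.3 189.8] [63.6 64.3] enc 553.2 87.5 r 31.5 ell [552.9  87.6  74. ]
tcp [554.2  87.2 136.1] x [-0.001 -0.001 -1.   ] y [-0.043  0.999 -0.001] z [ 0.999  0.043 -0.001]
travel(tool, current axes) [  -0.4 -354.1 -116. ]
```

View pics/g2.png

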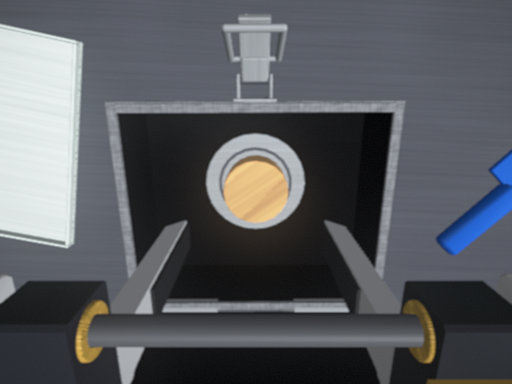

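>>> {"op": "arm_command", "data": {
  "travel": [
    [0,-20,-2],
    [0,-38,-8],
    [0,-38,-13],
    [0,-38,-13],
    [0,-38,-13],
    [0,-38,-14],
    [0,-38,-14],
    [0,-38,-14],
    [0,-38,-14],
    [0,-30,-11]
  ],
  "angular": [
    [0,0,0],
    [0,0,0],
    [0,0,0],
    [0,0,0],
    [0,0,0],
    [0,0,0],
    [0,0,0],
    [0,0,0],
    [0,0,0],
    [0,0,0]
  ],
  "jaw": [0.12,0.12,0.12,0.12,0.12,0.12,0.12,0.12,0.12,0.12]
}}

```text
time: 28.65
eef_pos: [452.5, -274.1, 136.9]
tcp_rot: [-1.583, 1.57, -1.542]
contact_force: [0.5, -0.9, -1.2]
opening: 83.2
```

>>> {"op": "arm_command", "data": {
  "travel": [
    [25,0,0],
    [25,0,0],
    [15,0,0],
    [7,0,0],
    [0,0,0],
    [0,0,0],
    [0,0,0],
    [0,0,0],
    [0,0,0],
    [0,0,0]
  ],
  "angular": [
    [0,0,0],
    [0,0,0],
    [0,0,0],
    [0,0,0],
    [0,0,0],
    [0,0,0],
    [0,0,0],
    [0,0,0],
    [0,0,0],
    [0,0,0]
  ],
  "jaw": [0.12,0.12,0.12,0.12,0.12,0.12,0.12,0.12,0.12,0.12]
}}

```text
time: 29.48
eef_pos: [454.8, -271.4, 66.1]
tcp_rot: [-0.472, 1.569, -0.429]
contact_force: [0.6, 0.9, 0.8]
opening: 82.7
```

Run:
```python
from pl import *
pucks("i1"); delta([453.7,-271.6,-26],Ry(2.7))
```

```text
vel 0.005 t 29.4833 open 82.6942876711263
px [255.1 193.3] [63.7 66.4] enc 453.2 -270.9 r 29.5 ell [ 452.3 -271.2   19. ]
tcp [ 454.7 -271.4   65.9] x [ 0.002 -0.001 -1.   ] y [-0.043  0.999 -0.001] z [0.999 0.043 0.002]
travel(tool, current axes) [91.9 -0.1 -1.2]
rotvec deg [-0.21  0.1   0.05]  then travel [91.9 -0.2 -1.1]
```

View pics/i1.png

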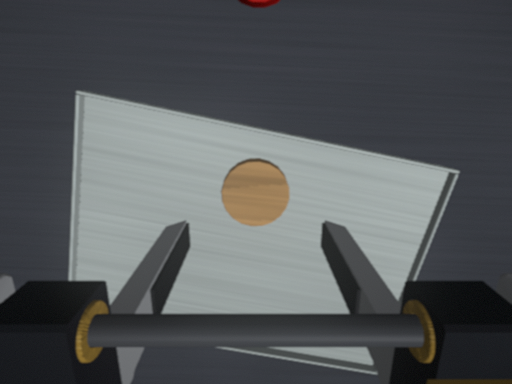

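>>> {"op": "arm_command", "data": {
  "travel": [
    [18,0.3,-1.5],
    [22,0,0],
    [20,0,0],
    [14,0,0],
    [9,0,0],
    [5,0,0],
    [3,0,0],
    [0.7,0,0],
    [0,0,0],
    [0,0,0]
  ],
  "angular": [
    [0,0,0],
    [0,0,0],
    [0,0,0],
    [0,0,0],
    [0,0,0],
    [0,0,0],
    [0,0,0],
    [0,0,0],
    [0,0,0],
    [0,0,0]
  ],
  "jaw": [0.12,0.12,0.12,0.12,0.12,0.12,0.12,0.12,0.12,0.12]
}}

```text
time: 30.37
eef_pos: [453.5, -271.4, -25.6]
tcp_rot: [-0.507, 1.569, -0.463]
contact_force: [0.1, 0.0, 0.1]
opening: 82.4
```

>>> {"op": "arm_command", "data": {
  "travel": [
    [0,0,0],
    [0,0,0],
    [0,0,0],
    [0,0,0],
    [0,0,0],
    [0,0,0],
    [0,0,0],
    [0,0,0],
    [0,0,0],
    [0,0,0]
  ],
  "angular": [
    [0,0,0],
    [0,0,0],
    [0,0,0],
    [0,0,0],
    [0,0,0],
    [0,0,0],
    [0,0,0],
    [0,0,0],
    [0,0,0],
    [0,0,0]
  ],
  "jaw": [0.3,0.5,0.8,1,1,1,1,1,1,1]
}}

```text
time: 31.2
eef_pos: [453.1, -271.2, -26.1]
tcp_rot: [-0.523, 1.569, -0.479]
contact_force: [-1.0, 0.1, 6.0]
opening: 59.2
```

Run:
```python
from h import *
delta([555,87.5,140],Ry(2.7));print(pose()[2]["opening"])
```

```text
tcp [ 453.1 -271.2  -26.1] x [ 0.001 -0.001 -1.   ] y [-0.043  0.999 -0.001] z [0.999 0.043 0.001]
travel(tool, current axes) [-166.2  353.8  117.5]
rotvec deg [-0.22  0.07  0.04]  then travel [-166.1  353.5  118.7]
59.19760158653826
```

>>> {"op": "arm_command", "data": {
  "travel": [
    [-10,0,0],
    [-25,0,0],
    [-38,0,0],
    [-38,0,0],
    [-35,5,5],
    [-20,28,14],
    [0,38,14],
    [0,38,14],
    [0,38,14],
    [0,38,14]
  ],
  "angular": [
    [0,0,0],
    [0,0,0],
    [0,0,0],
    [0,0,0],
    [0,0,0],
    [0,0,0],
    [0,0,0],
    [0,0,0],
    [0,0,0],
    [0,0,0]
  ],
  "jaw": [1,1,1,1,1,1,1,1,1,1]
}}

```text
time: 32.03
eef_pos: [519.8, -81.3, 140.6]
tcp_rot: [-0.407, 1.569, -0.365]
contact_force: [1.0, -0.0, -1.3]
opening: 58.9
```

>>> {"op": "arm_command", "data": {
  "travel": [
    [0,38,14],
    [0,38,14],
    [0,38,11],
    [0,30,4],
    [0,16,0],
    [0,8,0],
    [0,0,0],
    [0,0,0],
    [0,0,0],
    [0,0,0]
  ],
  "angular": [
    [0,0,0],
    [0,0,0],
    [0,0,0],
    [0,0,0],
    [0,0,0],
    [0,0,0],
    [0,0,0],
    [0,0,0],
    [0,0,0],
    [0,0,0]
  ],
  "jaw": [1,1,1,1,1,1,1,1,1,1]
}}

```text
time: 32.87
eef_pos: [555.5, 85.0, 139.8]
tcp_rot: [-0.783, 1.569, -0.742]
contact_force: [0.3, -0.1, -1.5]
opening: 59.0
```

Run:
```python
from pl import *
im=env.snapshot("wrist");cv2.imwrite("pics/j1.png",im)
delta([555,87.4,46],Ry(2.7));print(pose()[2]["opening"])
```

```text
tcp [555.5  85.2 139.8] x [ 0.001 -0.001 -1.   ] y [-0.041  0.999 -0.001] z [0.999 0.041 0.001]
travel(tool, current axes) [93.8  2.3 -0.5]
rotvec deg [-0.34  0.06  0.05]  then travel [93.8  2.2 -0.4]
58.795483860343495
```

View pics/j1.png

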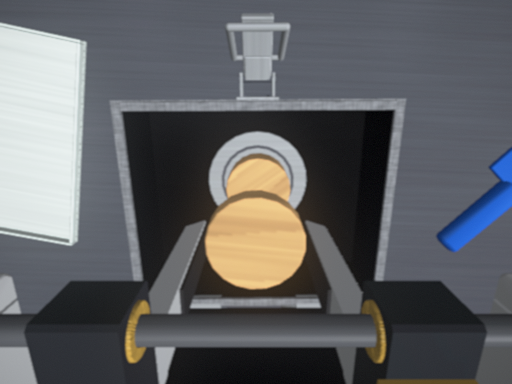

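>>> {"op": "arm_command", "data": {
  "travel": [
    [18,0.6,-0.4],
    [20,0,0],
    [20,0,0],
    [14,0,0],
    [9,0,0],
    [6,0,0],
    [3,0,0],
    [1,0,0],
    [0,0,0],
    [0,0,0]
  ],
  "angular": [
    [0,0,0],
    [0,0,0],
    [0,0,0],
    [0,0,0],
    [0,0,0],
    [0,0,0],
    [0,0,0],
    [0,0,0],
    [0,0,0],
    [0,0,0]
  ],
  "jaw": [1,1,1,1,1,1,1,1,1,1]
}}

```text
time: 33.75
eef_pos: [555.6, 87.3, 49.3]
tcp_rot: [-0.224, 1.569, -0.181]
contact_force: [-0.3, -1.2, -0.6]
opening: 59.0
```

>>> {"op": "arm_command", "data": {
  "travel": [
    [0,0,0],
    [0.6,0,0],
    [0,0,0],
    [0.6,0,0],
    [0,0,0],
    [0,0,0],
    [0,0,0],
    [0,0,0],
    [0,0,0],
    [0,0,0]
  ],
  "angular": [
    [0,0,0],
    [0,0,0],
    [0,0,0],
    [0,0,0],
    [0,0,0],
    [0,0,0],
    [0,0,0],
    [0,0,0],
    [0,0,0],
    [0,0,0]
  ],
  "jaw": [1,1,1,1,1,1,1,1,1,1]
}}

```text
time: 34.58
eef_pos: [555.1, 87.3, 47.4]
tcp_rot: [-0.633, 1.57, -0.59]
contact_force: [-0.1, -0.1, -0.7]
opening: 59.1
```

>>> {"op": "arm_command", "data": {
  "travel": [
    [0.5,0,0],
    [0.5,0,0],
    [0.5,0,0],
    [0.5,0,0],
    [0,0,0],
    [0,0,0],
    [0,0,0],
    [0,0,0],
    [0,0,0],
    [0,0,0]
  ],
  "angular": [
    [0,0,0],
    [0,0,0],
    [0,0,0],
    [0,0,0],
    [0,0,0],
    [0,0,0],
    [0,0,0],
    [0,0,0],
    [0,0,0],
    [0,0,0]
  ],
  "jaw": [1,1,1,1,1,1,1,1,1,1]
}}

```text
time: 35.42
eef_pos: [555.1, 87.2, 45.5]
tcp_rot: [-0.571, 1.57, -0.528]
contact_force: [0.3, 0.9, -0.9]
opening: 59.1
```

>>> {"op": "arm_command", "data": {
  "travel": [
    [0,0,0],
    [0,0,0],
    [0,0,0],
    [0,0,0],
    [0,0,0],
    [0,0,0],
    [0,0,0],
    [0,0,0],
    [0,0,0],
    [0,0,0]
  ],
  "angular": [
    [0,0,0],
    [0,0,0],
    [0,0,0],
    [0,0,0],
    [0,0,0],
    [0,0,0],
    [0,0,0],
    [0,0,0],
    [0,0,0],
    [0,0,0]
  ],
  "jaw": [0.34,0.3,0.28,0.26,0.24,0.2,0.15,0.12,0.12,0.12]
}}

```text
time: 36.25
eef_pos: [555.1, 87.2, 45.4]
tcp_rot: [-0.628, 1.57, -0.585]
contact_force: [-0.1, 0.2, 0.7]
opening: 82.6
```

>>> {"op": "arm_command", "data": {
  "travel": [
    [-5,0,0],
    [-15,0,0],
    [-30,0,0],
    [-30,0,0],
    [-30,0,0],
    [-30,0,0],
    [-15,0,0],
    [0,0,0],
    [0,0,0],
    [0,0,0]
  ],
  "angular": [
    [0,0,0],
    [0,0,0],
    [0,0,0],
    [0,0,0],
    [0,0,0],
    [0,0,0],
    [0,0,0],
    [0,0,0],
    [0,0,0],
    [0,0,0]
  ],
  "jaw": [0.12,0.12,0.12,0.12,0.12,0.12,0.12,0.12,0.12,0.12]
}}

```text
time: 37.08
eef_pos: [554.5, 87.3, 199.8]
tcp_rot: [-1.434, 1.57, -1.39]
contact_force: [-0.8, -0.7, -0.4]
opening: 82.7
```

Run:
```python
from pl import *
pucks("j2",90); delta([453.7,-271.6,137])
```

```text
vel 0.014 t 37.0833 open 82.74315137747668
px [ 91.3 332.4] [27.4 59.6] enc 761.9 -107.7 r 50.0 ell [ 761.7 -107.5   90. ]
px [255.2 175.8] [54.4 57.9] enc 552.3 87.7 r 32.3 ell [552.2  87.6  90. ]
tcp [554.3  87.2 199.4] x [-0.001 -0.001 -1.   ] y [-0.043  0.999 -0.001] z [ 0.999  0.043 -0.001]
travel(tool, current axes) [  62.9 -354.  -116. ]
```

View pics/j2.png

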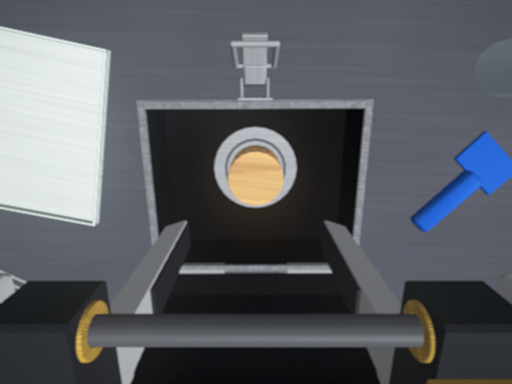

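Run:
```python
from h import *
T=cv2.imread("pics/a_top.png");S=cv2.imread("pics/a_scene.png");ct,cs=cam("top"),cam("scene")
def bar(im,roi):
    x0,y0,x1,y1=roi;h=cv2.cvtColor(im[y0:y1,x0:x1],cv2.COLOR_BGR2HSV);m=cv2.inRange(h,(5,90,90),(22,255,255))
    n,l,st,ce=cv2.connectedComponentsWithStats(m);i=1+np.argmax(st[1:,4]);ys,xs=np.where(l==i)
    P=np.c_[xs+x0,ys+y0].astype(float);c=P.mean(0);u,s,v=np.linalg.svd(P-c,full_matrices=False);t=(P-c)@v[0];
    return c,c+v[0]*t.min(),c+v[0]*t.max(),st[i]
bt=bar(T,(200,115,255,142));bs=bar(S,(310,140,345,180));print(bt,bs)
for a,b in ((bt[0],bs[0]),(bt[1],bs[1]),(bt[2],bs[2]),(bt[1],bs[2]),(bt[2],bs[1])):
    x,e=tri([(ct,a),(cs,b)]);print(x.round(1),np.round(e,1))
# predicted handle vs theta
h=np.array([565.,88.,105])+90*np.array([np.cos(np.radians(2.7)),np.sin(np.radians(2.7)),0]);print("hinge",h)
for th in (1.2,1.3,1.4,1.5):
    u=-148*np.cos(th)+66*np.sin(th);print(th,(h+[u*np.cos(.047),u*np.sin(.047),148*np.sin(th)+66*np.cos(th)]).round(1))
```

```text
(array([226.05882353, 127.87647059]), array([245.0893521 , 127.04495021]), array([205.98922471, 128.75339212]), array([  6,  10,  40,   6, 170], dtype=int32)) (array([329.96183206, 161.03053435]), array([337.69804825, 149.46700736]), array([322.12121419, 172.7501133 ]), array([ 11,   9,  19,  25, 131], dtype=int32))
[690.2  93.5 265. ] [1. 1.]
[693.9  50.8 335.6] [30.3 30.3]
[685.3 141.2 189.7] [33. 33.]
[692.9  37.  264.1] [0.3 0.3]
[687.3 152.9 265.2] [1.5 1.5]
hinge [654.90008875  92.23958056 105.        ]
1.2 [662.8  92.6 266.9]
1.3 [678.9  93.4 265.3]
1.4 [694.7  94.1 262.1]
1.5 [710.2  94.8 257.3]
```

Run:
```python
from h import *
delta([728,95,310],Ry(2.7)); print(pose()[2]["joint_pos"].round(2))
```

```text
tcp [554.3  87.2 199.4] x [-0.001 -0.001 -1.   ] y [-0.043  0.999 -0.001] z [ 0.999  0.043 -0.001]
travel(tool, current axes) [-110.7    0.2  173.8]
rotvec deg [-0.22 -0.03  0.06]  then travel [-110.6   -0.4  173.9]
[-0.36  0.22  0.1   1.84 -0.02  1.09  1.37]
```

>>> {"op": "arm_command", "data": {
  "travel": [
    [-25,0,0],
    [-35,0,0],
    [-35,0,0],
    [-16,0,5],
    [0,0,25],
    [0,0,30],
    [0,0,35],
    [0,0,35],
    [0,0,30],
    [0,0,14]
  ],
  "angular": [
    [0,0,0],
    [0,0,0],
    [0,0,0],
    [0,0,0],
    [0,0,0],
    [0,0,0],
    [0,0,0],
    [0,0,0],
    [0,0,0],
    [0,0,0]
  ],
  "jaw": [0.5,0.8,1,1,1,1,1,1,1,1]
}}

```text
time: 37.97
eef_pos: [730.8, 94.9, 308.4]
tcp_rot: [-2.485, 1.568, -2.442]
contact_force: [0.2, 0.1, 0.0]
opening: 19.5
```

>>> {"op": "arm_command", "data": {
  "travel": [
    [0,0,0],
    [0,0,0],
    [0,0,0],
    [0,0,0],
    [0,0,0],
    [0,0,0],
    [0,0,0],
    [0,0,0],
    [0,0,0],
    [0,0,0]
  ],
  "angular": [
    [0,0,0],
    [0,0,0],
    [0,0,0],
    [0,0,0],
    [0,0,0],
    [0,0,0],
    [0,0,0],
    [0,0,0],
    [0,0,0],
    [0,0,0]
  ],
  "jaw": [1,1,1,1,1,1,1,1,1,1]
}}

```text
time: 38.8
eef_pos: [728.6, 94.9, 311.7]
tcp_rot: [-0.594, 1.57, -0.551]
contact_force: [-0.4, 0.2, 0.9]
opening: 0.5
```

Run:
```python
from h import *
delta([728,95,220]);cw=cam("wrist")
im=env.snapshot("wrist");cv2.imwrite("pics/k1.png",im)
cv2.imwrite("pics/k1s.png",cv2.resize(env.snapshot("scene")[60:260,200:420],None,fx=3,fy=3,interpolation=cv2.INTER_CUBIC))
```

```text
tcp [728.6  94.9 311.7] x [ 0.001 -0.001 -1.   ] y [-0.043  0.999 -0.001] z [0.999 0.043 0.001]
travel(tool, current axes) [91.7  0.2 -0.7]
```

View pics/k1.png

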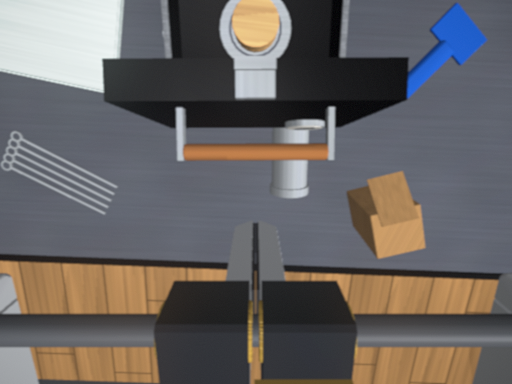

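View pics/k1s.png

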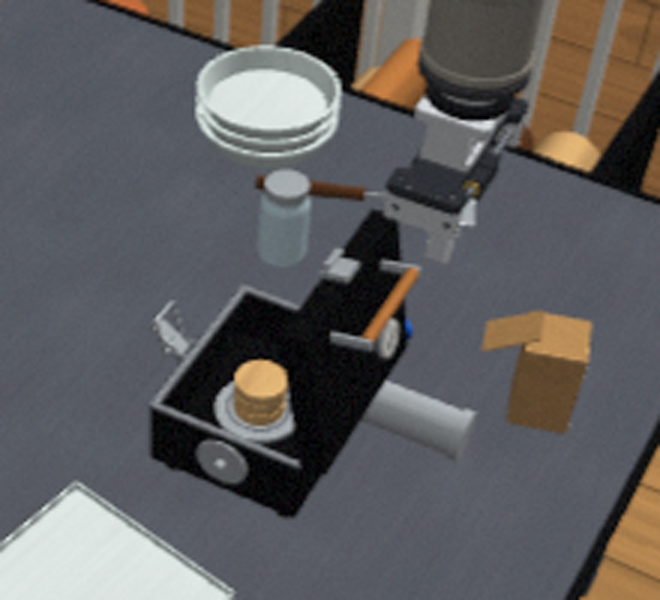

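Run:
```python
from h import *
cs=cam("scene");cw=cam("wrist");p,R,s=pose()
o,d=ray(cs,(347.3,145.5));
# closest point to vertical line through tcp
t=np.linalg.lstsq(np.c_[d,-np.array([0,0,1])],np.array([p[0],p[1],0])-o,rcond=None)[0];print(o+d*t[0],p)
print("row wrist tip",proj(cw,p+R@[-30,0,-8]),proj(cw,p+R@[-20,0,-8]))
# bar in wrist+scene
for pw,ps in [((255,152.5),None)]:
    print(onz(cw,pw,265))
```

```text
[733.91409042  96.59491411 345.7320965 ] [728.66325843  94.95642231 311.59492632]
row wrist tip [254.77485789 221.82996777] [254.77054042 215.92589355]
[690.42841544  93.48599261 265.        ]
```

>>> {"op": "arm_command", "data": {
  "travel": [
    [20,0,0],
    [25,0,0],
    [22,0,0],
    [14,0,0],
    [8,0,0],
    [3,0,0],
    [0,0,0],
    [0,0,0],
    [0,0,0],
    [0,0,0]
  ],
  "angular": [
    [0,0,0],
    [0,0,0],
    [0,0,0],
    [0,0,0],
    [0,0,0],
    [0,0,0],
    [0,0,0],
    [0,0,0],
    [0,0,0],
    [0,0,0]
  ],
  "jaw": [1,1,1,1,1,1,1,1,1,1]
}}

```text
time: 39.73
eef_pos: [729.2, 94.9, 220.7]
tcp_rot: [-0.168, 1.568, -0.124]
contact_force: [0.5, -0.3, 0.2]
opening: 0.5
```

>>> {"op": "arm_command", "data": {
  "travel": [
    [0,0,-4],
    [0,0,-4],
    [0,0,-4],
    [0,0,-4],
    [0,0,-4],
    [0,0,-4],
    [0,0,-4],
    [0,0,-4],
    [0,0,-4],
    [0,0,-4]
  ],
  "angular": [
    [0,0,0],
    [0,0,0],
    [0,0,0],
    [0,0,0],
    [0,0,0],
    [0,0,0],
    [0,0,0],
    [0,0,0],
    [0,0,0],
    [0,0,0]
  ],
  "jaw": [1,1,1,1,1,1,1,1,1,1]
}}

```text
time: 40.57
eef_pos: [688.6, 93.1, 219.8]
tcp_rot: [-0.381, 1.569, -0.338]
contact_force: [3.2, -0.5, 2.4]
opening: 0.6
```

Run:
```python
from h import *
print(pose()[2]["contact_force"],pose()[0])
im=env.snapshot("wrist");cv2.imwrite("pics/k2.png",im)
cv2.imwrite("pics/k2s.png",cv2.resize(env.snapshot("scene")[60:260,200:420],None,fx=3,fy=3,interpolation=cv2.INTER_CUBIC))
```

```text
[ 3.21463497 -0.52689334  2.37822497] [688.61391236  93.14680383 219.7931803 ]
```

View pics/k2s.png

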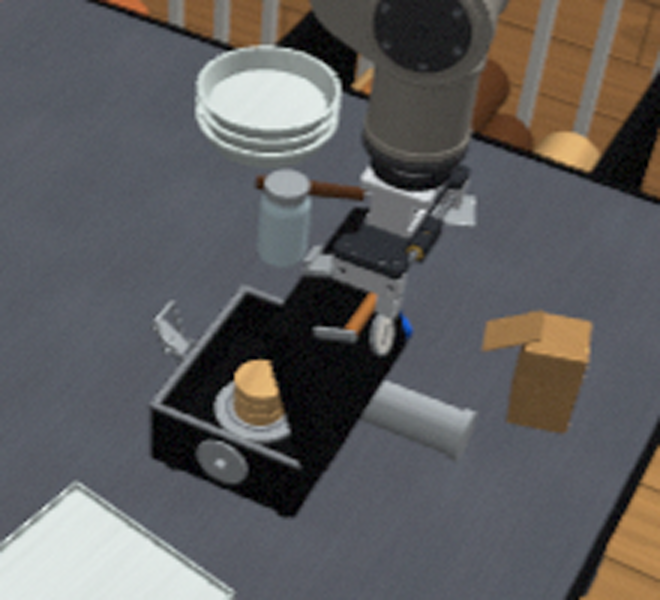

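View pics/k2.png

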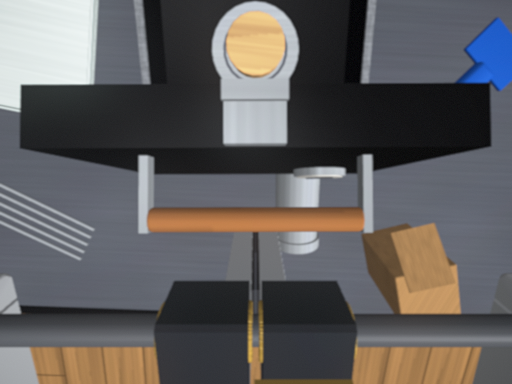

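>>> {"op": "arm_command", "data": {
  "travel": [
    [-1,0,-9],
    [-2,0,-9],
    [0,0,-10],
    [1,0,-10],
    [2,0,-10],
    [2,0,-12],
    [3,0,-9],
    [4,0,-9],
    [4,0,-9],
    [5,0,-9]
  ],
  "angular": [
    [0,0,0],
    [0,0,0],
    [0,0,0],
    [0,0,0],
    [0,0,0],
    [0,0,0],
    [0,0,0],
    [0,0,0],
    [0,0,0],
    [0,0,0]
  ],
  "jaw": [1,1,1,1,1,1,1,1,1,1]
}}

```text
time: 41.5
eef_pos: [591.9, 89.0, 201.3]
tcp_rot: [-0.586, 1.57, -0.543]
contact_force: [0.9, -0.1, 0.6]
opening: 0.4
```

>>> {"op": "arm_command", "data": {
  "travel": [
    [5,0,-8],
    [5,0,-8],
    [6,0,-8],
    [6,0,-7],
    [4,0,-5],
    [0,0,0],
    [0,0,0],
    [0,0,0],
    [0,0,0],
    [0,0,0]
  ],
  "angular": [
    [0,0,0],
    [0,0,0],
    [0,0,0],
    [0,0,0],
    [0,0,0],
    [0,0,0],
    [0,0,0],
    [0,0,0],
    [0,0,0],
    [0,0,0]
  ],
  "jaw": [1,1,1,1,1,1,1,1,1,1]
}}

```text
time: 42.33
eef_pos: [557.4, 87.5, 175.6]
tcp_rot: [-0.427, 1.569, -0.384]
contact_force: [-0.8, -0.0, -0.4]
opening: 0.7
```

Run:
```python
from h import *
print(pose()[2]["contact_force"],pose()[0])
im=env.snapshot("wrist");cv2.imwrite("pics/k3.png",im)
cv2.imwrite("pics/k3s.png",cv2.resize(env.snapshot("scene")[60:260,200:420],None,fx=3,fy=3,interpolation=cv2.INTER_CUBIC))
```

```text
[-0.80482813 -0.02483094 -0.44985365] [557.35475202  87.452724   175.61697038]
```

View pics/k3s.png

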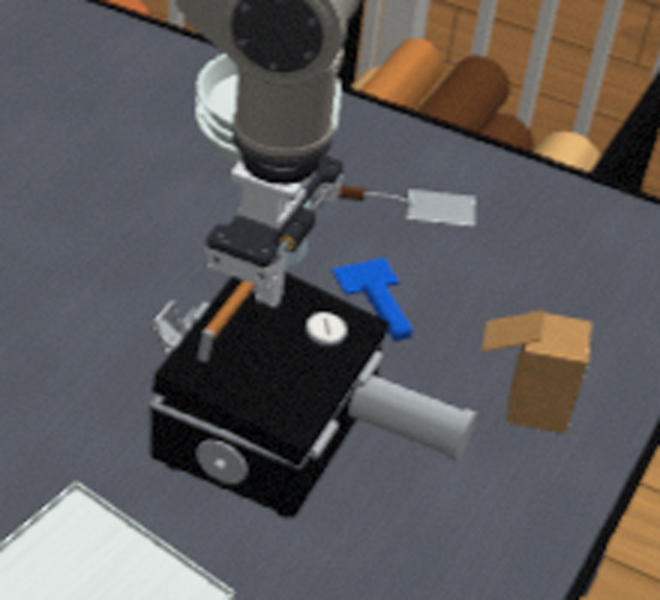

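View pics/k3.png

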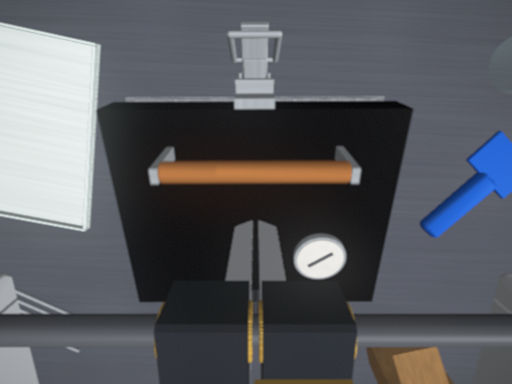

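Run:
```python
from h import *
cw=cam("wrist");cs=cam("scene")
W=cv2.imread("pics/k3.png")
h=cv2.cvtColor(W,cv2.COLOR_BGR2HSV);m=cv2.inRange(h,(3,100,70),(20,255,255));m[:140]=0;m[200:]=0
ys,xs=np.where(m>0);c=(xs.mean(),ys.mean());print(c,xs.min(),xs.max())
depth=311.1*120/(xs.max()-xs.min()+1);print("depth if 120 long",depth)
K,T=cw
d=np.linalg.solve(K,[c[0],c[1],1]);print("pos",(T@np.r_[d*depth,1])[:3])
for z in (171,174,180,190,200): print(z,onz(cw,c,z).round(1))
```

```text
(np.float64(254.86902857142857), np.float64(172.0496)) 158 351
depth if 120 long 192.43298969072166
pos [518.88353714  85.85353712 198.62260502]
171 [525.5  86.1 171. ]
174 [524.8  86.1 174. ]
180 [523.4  86.  180. ]
190 [521.   85.9 190. ]
200 [518.6  85.8 200. ]
```

>>> {"op": "arm_command", "data": {
  "travel": [
    [-12,0,0],
    [-13,0,0],
    [0,0,-8],
    [0,0,-12],
    [0,0,-12],
    [0,0,-7],
    [5,0,0],
    [4,0,0],
    [0,0,0],
    [0,0,0]
  ],
  "angular": [
    [0,0,0],
    [0,0,0],
    [0,0,0],
    [0,0,0],
    [0,0,0],
    [0,0,0],
    [0,0,0],
    [0,0,0],
    [0,0,0],
    [0,0,0]
  ],
  "jaw": [1,1,1,1,1,1,1,1,1,1]
}}

```text
time: 43.27
eef_pos: [518.0, 85.7, 190.9]
tcp_rot: [-1.402, 1.57, -1.359]
contact_force: [0.1, -0.2, -0.7]
opening: 0.7
```

Run:
```python
from h import *
print(pose()[2]["contact_force"],pose()[0])
im=env.snapshot("wrist");cv2.imwrite("pics/k4.png",im)
cv2.imwrite("pics/k4s.png",cv2.resize(env.snapshot("scene")[120:240,230:340],None,fx=5,fy=5,interpolation=cv2.INTER_CUBIC))
```

```text
[ 0.11339864 -0.2168916  -0.69863012] [518.0096686   85.68720182 190.85757702]
```

View pics/k4s.png

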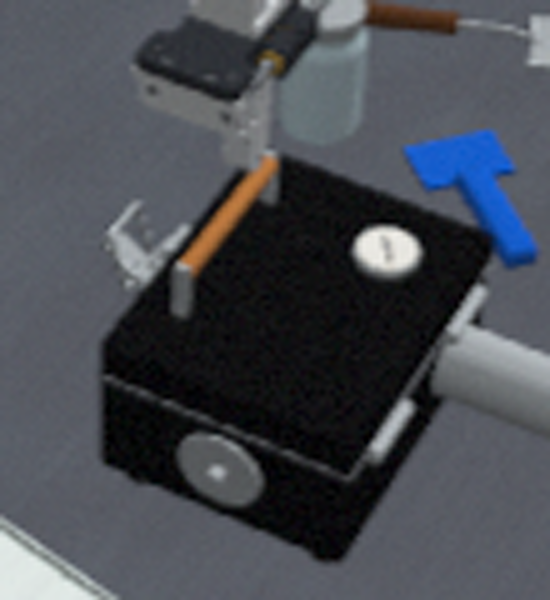

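View pics/k4.png

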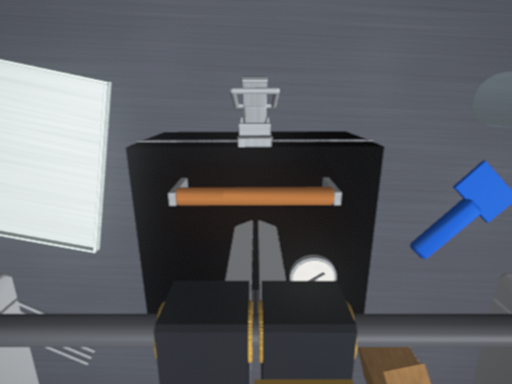

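Run:
```python
from h import *
cw=cam("wrist");cs=cam("scene")
W=cv2.imread("pics/k4.png")
h=cv2.cvtColor(W,cv2.COLOR_BGR2HSV);m=cv2.inRange(h,(3,100,70),(20,255,255));m[:170]=0;m[220:]=0
n,l,st,ce=cv2.connectedComponentsWithStats(m);i=1+np.argmax(st[1:,4]);print(ce[i],st[i]);c=ce[i]
for z in (166,171,174,180,190,200): 
    x=onz(cw,c,z);print(z,x.round(1),np.hypot(655-x[0],z-105))
S=cv2.imread("pics/k4s.png");h=cv2.cvtColor(S,cv2.COLOR_BGR2HSV);m=cv2.inRange(h,(5,120,100),(22,255,255));m[:140]=0;m[:,300:]=0
n,l,st,ce=cv2.connectedComponentsWithStats(m);i=1+np.argmax(st[1:,4]);c2=ce[i]/5+[230,120]-.4;print(c2,st[i])
x,e=tri([(cw,c),(cs,c2)]);print(x,e)
# front lid edge
```

```text
[254.81471482 196.03847452] [ 176  187  158   19 2963]
166 [511.2  85.4 166. ] 156.23775031915696
171 [509.5  85.4 171. ] 159.7301450653862
174 [508.6  85.3 174. ] 161.871330333548
180 [506.6  85.3 180. ] 166.2504400012436
190 [503.4  85.1 190. ] 173.8125272605919
200 [500.2  85.  200. ] 181.66826971229096
[275.24731349 162.61144182] [ 181  159   97  116 2587]
[509.01771282  85.5132758  173.24148724] [0.2502378203061399, 0.2502378203060073]
```

>>> {"op": "arm_command", "data": {
  "travel": [
    [-10,0,-5],
    [-15,0,-10],
    [-15,0,-15],
    [-15,0,-15],
    [0,0,-15],
    [0,0,-10],
    [0,0,-5],
    [0,0,0],
    [0,0,0],
    [0,0,0]
  ],
  "angular": [
    [0,0,0],
    [0,0,0],
    [0,0,0],
    [0,0,0],
    [0,0,0],
    [0,0,0],
    [0,0,0],
    [0,0,0],
    [0,0,0],
    [0,0,0]
  ],
  "jaw": [1,1,1,1,1,1,1,1,1,1]
}}

```text
time: 44.2
eef_pos: [443.4, 82.5, 246.1]
tcp_rot: [-1.04, 1.57, -0.996]
contact_force: [0.3, 0.1, -0.1]
opening: 0.6
```

Run:
```python
from h import *
p,R,s=pose();print(p,s["joint_vel"].round(3),s["joint_pos"].round(2))
im=env.snapshot("wrist");cv2.imwrite("pics/l1.png",im)
cv2.imwrite("pics/l1z.png",cv2.resize(im[60:260,180:340],None,fx=4,fy=3,interpolation=cv2.INTER_CUBIC))
cv2.imwrite("pics/l1s.png",cv2.resize(env.snapshot("scene")[140:220,235:320],None,fx=8,fy=7,interpolation=cv2.INTER_CUBIC))
```

```text
[443.40373558  82.49561284 246.09100865] [ 0.     0.007 -0.    -0.001  0.     0.001 -0.   ] [-0.4  -0.02  0.07  1.99  0.    1.16  1.28]
```

View pics/l1.png

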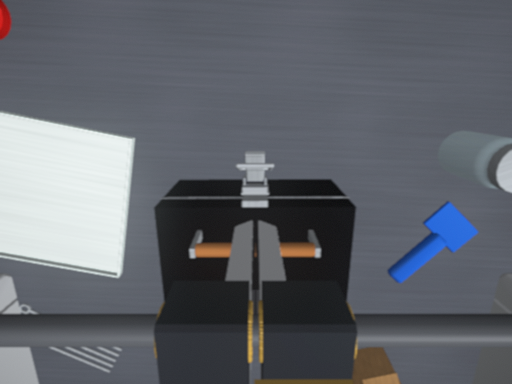

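View pics/l1s.png

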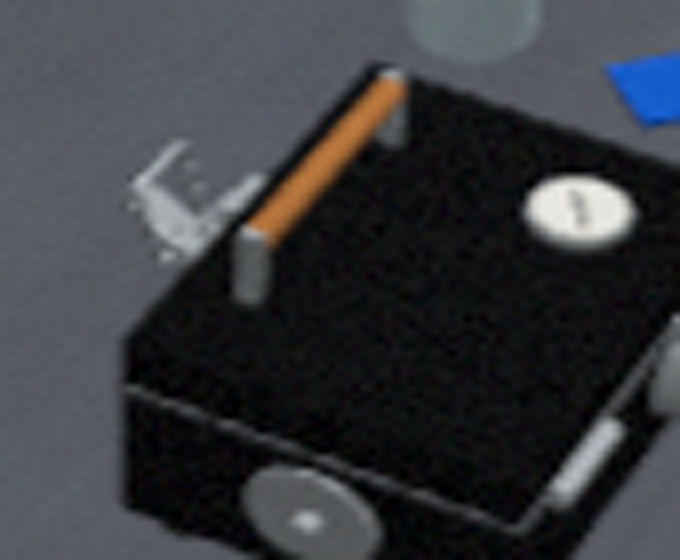

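Run:
```python
import cv2,numpy as np
a=cv2.imread("pics/k4.png")[65:165,205:305];b=cv2.imread("pics/l1.png")[140:220,215:295]
a=cv2.resize(a,(400,400),interpolation=cv2.INTER_CUBIC);b=cv2.resize(b,(400,400),interpolation=cv2.INTER_CUBIC)
cv2.imwrite("pics/m.png",np.hstack([a,b]))
```

```text
(no output)
```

View pics/m.png

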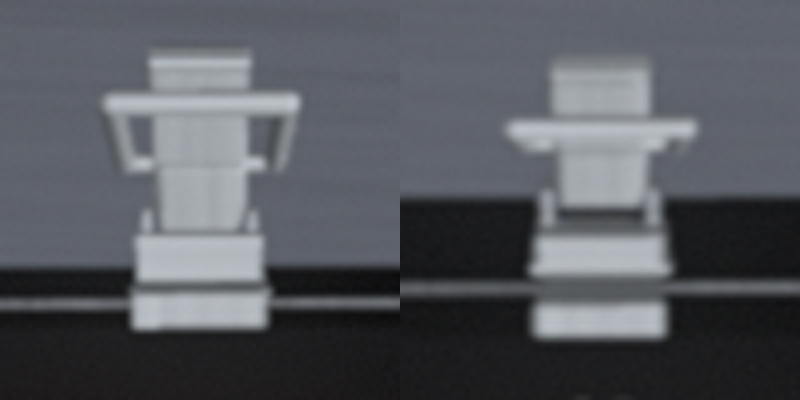

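Run:
```python
from h import *
cw=cam("wrist");p,R,s=pose();Tt=np.eye(4);Tt[:3,:3]=R;Tt[:3,3]=p
M=np.linalg.inv(Tt)@cw[1]
Rk=Ro.from_euler("xyz",[-1.402,1.57,-1.359]).as_matrix();Tk=np.eye(4);Tk[:3,:3]=Rk;Tk[:3,3]=[518.01,85.69,190.86]
ck=(cw[0],Tk@M)
for n,a,b in (("bar",(254.9,90.1),(255,165.6)),("tip",(255,79.1),(255,152.6)),("feet",(255,105.4),(255,169)),("keeperlipfront",(255,124),(255,194.5))):
    x,e=tri([(ck,a),(cw,b)]);print(n,x.round(1),np.round(e,2))
```

```text
bar [430.1  82.1 136.2] [0.06 0.06]
tip [420.5  81.7 112.5] [0.01 0.01]
feet [443.2  82.7  94.9] [0.01 0.01]
keeperlipfront [455.4  83.2 156.7] [0.02 0.02]
```

>>> {"op": "arm_command", "data": {
  "travel": [
    [0,0,-8],
    [0,0,-10],
    [0,0,-10],
    [0,0,-8],
    [0,0,-2],
    [0,0,0],
    [0,0,0],
    [0,0,0],
    [0,0,0],
    [0,0,0]
  ],
  "angular": [
    [0,0,0],
    [0,0,0],
    [0,0,0],
    [0,0,0],
    [0,0,0],
    [0,0,0],
    [0,0,0],
    [0,0,0],
    [0,0,0],
    [0,0,0]
  ],
  "jaw": [1,1,1,1,1,1,1,1,1,1]
}}

```text
time: 45.13
eef_pos: [405.2, 80.9, 246.2]
tcp_rot: [-0.794, 1.57, -0.75]
contact_force: [-0.4, 0.7, 0.4]
opening: 0.2
```

Run:
```python
from h import *
p,R,s=pose();print(s["joint_pos"].round(2)); delta([405,81.5,95],Ry(2.7))
```

```text
[-0.41 -0.09  0.05  2.06  0.01  1.17  1.25]
tcp [405.2  80.9 246.2] x [ 0.001 -0.001 -1.   ] y [-0.043  0.999 -0.001] z [0.999 0.043 0.001]
travel(tool, current axes) [151.2   0.7  -0.3]
rotvec deg [-0.22  0.04  0.04]  then travel [151.2   0.6  -0.2]
```

>>> {"op": "arm_command", "data": {
  "travel": [
    [20,0.6,-2],
    [30,0,0],
    [30,0,0],
    [30,0,0],
    [22,0,0],
    [12,0,0],
    [6,0,0],
    [3,0,0],
    [0,0,0],
    [0,0,0]
  ],
  "angular": [
    [0,0,0],
    [0,0,0],
    [0,0,0],
    [0,0,0],
    [0,0,0],
    [0,0,0],
    [0,0,0],
    [0,0,0],
    [0,0,0],
    [0,0,0]
  ],
  "jaw": [1,1,1,1,1,1,1,1,1,1]
}}

```text
time: 45.97
eef_pos: [403.7, 81.5, 94.0]
tcp_rot: [-0.181, 1.569, -0.138]
contact_force: [0.9, 0.2, -0.0]
opening: 0.5
```

Run:
```python
from h import *
p,R,s=pose();print(p,s["joint_pos"].round(2))
im=env.snapshot("wrist");cv2.imwrite("pics/n1.png",im)
cv2.imwrite("pics/n1s.png",cv2.resize(env.snapshot("scene")[130:230,225:310],None,fx=7,fy=6,interpolation=cv2.INTER_CUBIC))
```

```text
[403.72338639  81.50041655  93.95436012] [-0.41  0.1   0.05  2.25 -0.01  0.79  1.26]
```

View pics/n1.png

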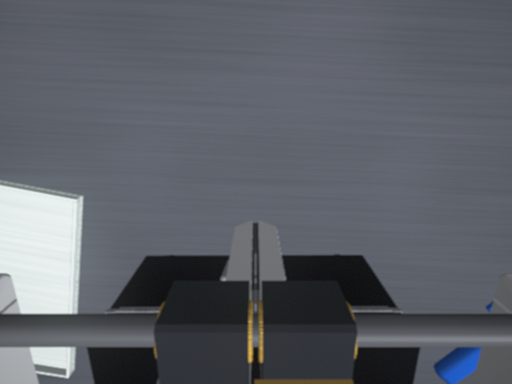

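View pics/n1s.png

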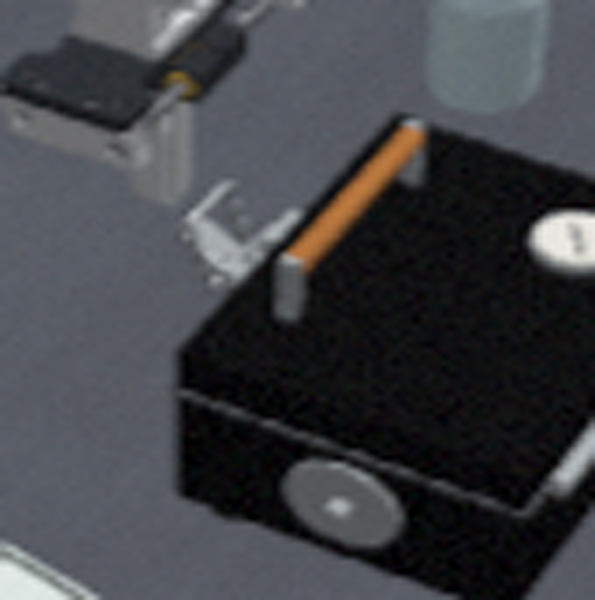

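Run:
```python
from h import *
cs=cam("scene");p,R,s=pose()
for z in (114,120,124,128,132): 
    q=proj(cs,[p[0],p[1],z]); print(z,q.round(1),((q-[225,130])*[7,6]).round())
q=proj(cs,[430,82,136]);print("bar",((q-[225,130])*[7,6]).round())
```

```text
114 [247.4 164.6] [157. 207.]
120 [247.4 163.3] [157. 200.]
124 [247.4 162.4] [157. 195.]
128 [247.4 161.6] [157. 189.]
132 [247.4 160.7] [157. 184.]
bar [203. 196.]
```

>>> {"op": "arm_command", "data": {
  "travel": [
    [0,0,4],
    [0,0,4],
    [0,0,4],
    [0,0,4],
    [0,0,4],
    [0,0,4],
    [0,0,4],
    [0,0,4],
    [0,0,3],
    [0,0,2]
  ],
  "angular": [
    [0,0,0],
    [0,0,0],
    [0,0,0],
    [0,0,0],
    [0,0,0],
    [0,0,0],
    [0,0,0],
    [0,0,0],
    [0,0,0],
    [0,0,0]
  ],
  "jaw": [1,1,1,1,1,1,1,1,1,1]
}}

```text
time: 46.9
eef_pos: [440.5, 82.9, 93.3]
tcp_rot: [-0.667, 1.57, -0.624]
contact_force: [-0.2, 0.3, 0.1]
opening: 0.0
```

Run:
```python
from h import *
p,R,s=pose();print(p,s["contact_force"])
cv2.imwrite("pics/n2s.png",cv2.resize(env.snapshot("scene")[130:230,225:310],None,fx=7,fy=6,interpolation=cv2.INTER_CUBIC))
```

```text
[440.53173823  82.93334274  93.2741352 ] [-0.18696617  0.25366934  0.08395754]
```

View pics/n2s.png

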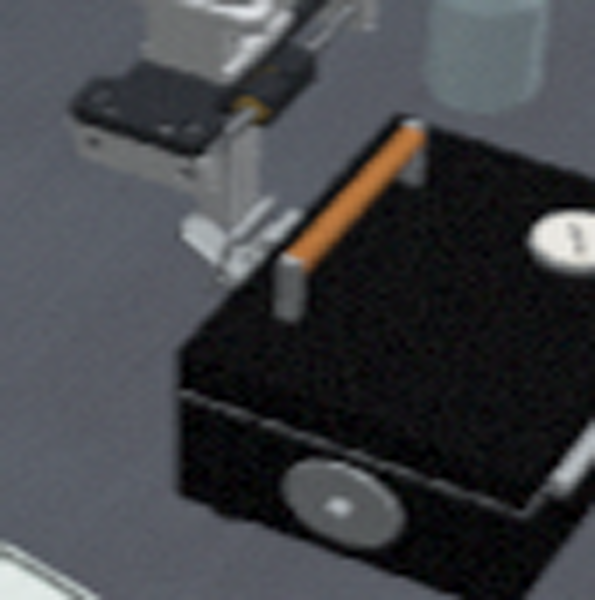

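>>> {"op": "arm_command", "data": {
  "travel": [
    [0,0,-8],
    [0,0,-15],
    [0,0,-15],
    [-5,0,-8],
    [-30,0,0],
    [-35,0,10],
    [-35,0,15],
    [-25,0,15],
    [0,0,0],
    [0,0,0]
  ],
  "angular": [
    [0,0,0],
    [0,0,0],
    [0,0,0],
    [0,0,0],
    [0,0,0],
    [0,0,0],
    [0,0,0],
    [0,0,0],
    [0,0,0],
    [0,0,0]
  ],
  "jaw": [1,1,1,1,1,1,1,1,1,1]
}}

```text
time: 47.78
eef_pos: [434.7, 82.9, 224.7]
tcp_rot: [0.05, 1.567, 0.093]
contact_force: [-0.2, 1.5, -0.3]
opening: 0.8
```

Run:
```python
from h import *
p,R,s=pose();print(p,s["contact_force"])
im=env.snapshot("wrist");cv2.imwrite("pics/n3.png",im)
b=cv2.resize(im[140:220,215:295],(400,400),interpolation=cv2.INTER_CUBIC)
c=cv2.resize(env.snapshot("scene")[140:200,235:295],(400,400),interpolation=cv2.INTER_CUBIC)
cv2.imwrite("pics/n3z.png",np.hstack([b,c]))
```

```text
[434.74292286  82.93284911 224.7033614 ] [-0.15549027  1.50582244 -0.32722337]
```

View pics/n3z.png

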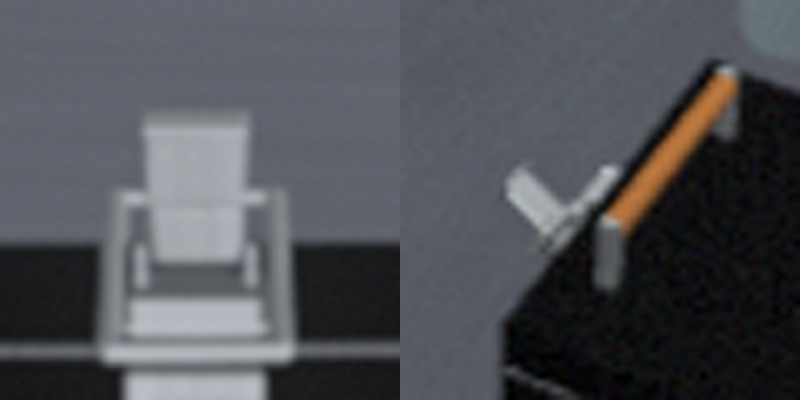

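View pics/n3.png

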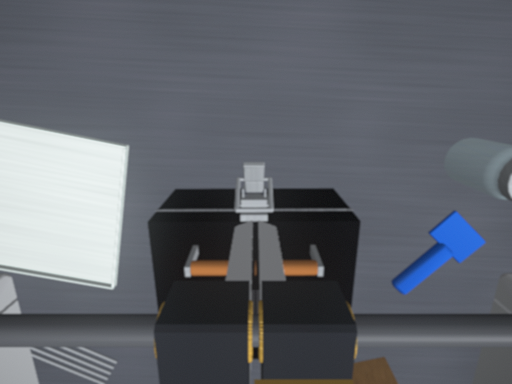

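```bash
cat > lev.py <<'E'
from h import *
t=np.radians(30);a=np.array([np.sin(t),-np.cos(t)]);f=np.array([np.cos(t),np.sin(t)])
piv=np.array([458.,85.])
def way(al,r,corner):
    d=np.array([-np.sin(al),-np.cos(al)]);n=np.array([-np.cos(al),np.sin(al)])
    c=piv+r*d+1.5*n;tc=c-corner*8*f;return tc+31*a
W=[(2.2,44,-1),(2.0,44,-1),(1.8,44,-1),(1.57,44,-1),(1.3,44,-1),(1.05,45,-1),(.85,31,1),(.65,33,1),(.45,35,1),(.3,36,1),(.15,37,1),(0,38,1),(-.08,38,1)]
P=[way(*w) for w in W]
E
python3 - <<'E'
from lev import *
last=None
for w,p in zip(W,P):
    s="" if last is None else f"tool dx {(p-last)@a:.1f} dz {(p-last)@f:.1f}"
    print(w,p.round(1),s);last=p
p,R,s=pose();tg=P[0]-40*a
Rt=Ry(2.7)@Ro.from_rotvec([0,-np.radians(30),0]).as_matrix();print(Rt.round(2))
delta([tg[0],82.3,tg[1]],Rt)
E
```

```text
(2.2, 44, -1) [445.7  89.3] 
(2.0, 44, -1) [441.   81.8] tool dx 4.1 dz -7.8
(1.8, 44, -1) [437.9  73.6] tool dx 5.6 dz -6.8
(1.57, 44, -1) [436.4  63.6] tool dx 7.9 dz -6.3
(1.3, 44, -1) [437.6  51.8] tool dx 10.8 dz -4.9
(1.05, 45, -1) [440.6  41.1] tool dx 10.8 dz -2.8
(0.85, 31, 1) [442.3  34.8] tool dx 6.2 dz -1.7
(0.65, 33, 1) [445.4  28.8] tool dx 6.8 dz -0.3
(0.45, 35, 1) [450.   23.3] tool dx 7.1 dz 1.2
(0.3, 36, 1) [454.5  20.2] tool dx 4.9 dz 2.4
(0.15, 37, 1) [459.6  17.8] tool dx 4.6 dz 3.2
(0, 38, 1) [465.1  16.2] tool dx 4.2 dz 4.0
(-0.08, 38, 1) [468.1  16.2] tool dx 1.5 dz 2.6
[[ 0.5  -0.05  0.87]
 [ 0.02  1.    0.04]
 [-0.87  0.    0.5 ]]
tcp [433.1  82.6 222.8] x [ 0.    -0.001 -1.   ] y [-0.043  0.999 -0.001] z [0.999 0.043 0.   ]
travel(tool, current axes) [98.9  0.2 -7.3]
rotvec deg [ -0.19 -30.     0.11]  then travel [ 82.    0.1 -55.8]
```

>>> {"op": "arm_command", "data": {
  "travel": [
    [0,0,0],
    [0,0,0],
    [0,0,0],
    [0,0,0],
    [0,0,0],
    [0,0,-14],
    [0,0,-14],
    [0,0,-14],
    [0,0,-14],
    [0,0,0]
  ],
  "angular": [
    [0,-6,0],
    [0,-6,0],
    [0,-6,0],
    [0,-6,0],
    [0,-6,0],
    [0,0,0],
    [0,0,0],
    [0,0,0],
    [0,0,0],
    [0,0,0]
  ],
  "jaw": [1,1,1,1,1,1,1,1,1,1]
}}

```text
time: 48.72
eef_pos: [405.9, 79.3, 212.2]
tcp_rot: [0.007, 1.052, 0.048]
contact_force: [0.2, -0.2, 1.0]
opening: 0.6
```

>>> {"op": "arm_command", "data": {
  "travel": [
    [10,0,0],
    [20,0,0],
    [20,0,0],
    [15,0,0],
    [10,0,0],
    [5,0,0],
    [0,0,0],
    [0,0,0],
    [0,0,0],
    [0,0,0]
  ],
  "angular": [
    [0,0,0],
    [0,0,0],
    [0,0,0],
    [0,0,0],
    [0,0,0],
    [0,0,0],
    [0,0,0],
    [0,0,0],
    [0,0,0],
    [0,0,0]
  ],
  "jaw": [1,1,1,1,1,1,1,1,1,1]
}}

```text
time: 49.55
eef_pos: [421.8, 85.9, 181.7]
tcp_rot: [0.012, 1.054, 0.065]
contact_force: [0.9, -0.5, -0.3]
opening: 0.3
```

Run:
```python
from lev import *
p,R,s=pose();print(p,s["joint_pos"].round(2),s["contact_force"])
tg=P[0]-40*a;Rt=Ry(2.7)@Ro.from_rotvec([0,-np.radians(30),0]).as_matrix()
delta([tg[0],82.3,tg[1]],Rt)
im=env.snapshot("wrist");cv2.imwrite("pics/o1.png",im)
c=cv2.resize(env.snapshot("scene")[130:210,225:305],(600,600),interpolation=cv2.INTER_CUBIC)
cv2.imwrite("pics/o1s.png",c)
```

```text
[421.78436355  85.93947539 181.67460473] [ 0.56 -0.37 -0.86  2.46 -0.35  0.44  1.57] [ 0.86926117 -0.53685023 -0.30763929]
tcp [421.8  85.9 181.7] x [ 0.493  0.032 -0.869] y [-0.054  0.999  0.006] z [0.868 0.044 0.494]
travel(tool, current axes) [ 52.1  -4.2 -25.3]
rotvec deg [ 0.18 -0.4  -0.51]  then travel [ 51.9  -3.8 -25.6]
```

View pics/o1.png

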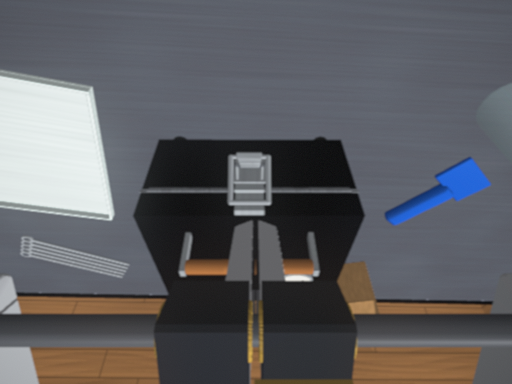

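View pics/o1s.png

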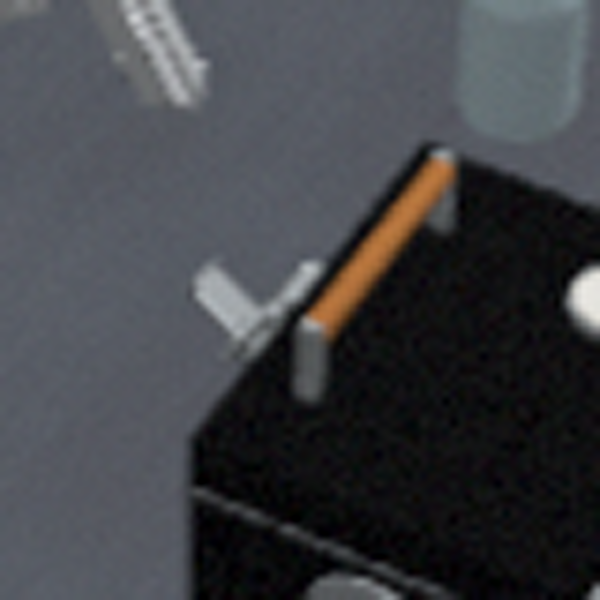

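>>> {"op": "arm_command", "data": {
  "travel": [
    [8,-2,-4],
    [8,-2,-4],
    [8,0,-4],
    [8,0,-4],
    [8,0,-4],
    [8,0,-5],
    [4,0,0],
    [0,0,0],
    [0,0,0],
    [0,0,0]
  ],
  "angular": [
    [0,0,-0.5],
    [0,-0.4,0],
    [0,0,0],
    [0,0,0],
    [0,0,0],
    [0,0,0],
    [0,0,0],
    [0,0,0],
    [0,0,0],
    [0,0,0]
  ],
  "jaw": [1,1,1,1,1,1,1,1,1,1]
}}

```text
time: 50.48
eef_pos: [435.8, 88.9, 147.1]
tcp_rot: [-0.002, 1.071, 0.048]
contact_force: [-0.4, 0.0, 0.3]
opening: 0.4
```

Run:
```python
from lev import *
p,R,s=pose();print(p,s["joint_pos"].round(2),s["contact_force"])
tg=P[0]-40*a;Rt=Ry(2.7)@Ro.from_rotvec([0,-np.radians(30),0]).as_matrix()
delta([tg[0],82.3,tg[1]],Rt)
```

```text
[435.75992113  88.91431052 147.11855983] [ 1.02 -0.4  -1.22  2.46 -0.73  0.4   1.97] [-0.40420903  0.01774148  0.28524195]
tcp [435.8  88.9 147.1] x [ 0.479  0.023 -0.878] y [-0.05   0.999 -0.001] z [0.876 0.044 0.479]
travel(tool, current axes) [ 15.4  -6.1 -20.2]
rotvec deg [ 0.17 -1.35 -0.02]  then travel [ 14.9  -6.1 -20.5]
```

Run:
```python
from h import *
ct=cam("top");print("jar",onz(ct,(143,222),115))
def Rt(fw,sd): return Ro.from_rotvec([-np.radians(sd)*np.cos(.047),-np.radians(sd)*np.sin(.047),0]).as_matrix()@Ry(2.7)@Ro.from_rotvec([0,-np.radians(fw),0]).as_matrix()
for fw in (20,25,30):
  for sd in (0,25,35,45):
    R=Rt(fw,sd);a=R[:,0]
    # tip centre so that foremost-lowest corner at x=455,z~42
    corners=np.array([R@[0,y,z] for y in(-12,12) for z in(-8,8)])
    out=[]
    for cx,zl in ((455,40),(425,62)):
        tip=np.array([cx-corners[:,0].max(),80,zl-corners[:,2].min()])
        Wc=tip+31*a-310*a;h=Wc[2]-(31*0)+0
        # W height rel shoulder: vertical tool: z_tcp+90 -> W = z_tcp+310 => shoulder at 220
        L2=Wc[0]**2+Wc[1]**2+(Wc[2]-220)**2
        B=np.array([tip+R@[-x,y,z] for x in(66,120) for y in np.linspace(-88,88,23) for z in np.linspace(-37.5,37.5,7)])
        k=B[(abs(B[:,1]-83)<25)&(B[:,2]<140)];w=B[(B[:,2]<137)]
        out.append((round(L2/1e3),"maxx near keeper",k[:,0].max().round() if len(k) else None,"maxx wall",w[:,0].max().round() if len(w) else None,"minz",B[:,2].min().round()))
    print(fw,sd,out)
```

```text
jar [422.19259412 368.19387711 115.        ]
20 0 [(137, 'maxx near keeper', np.float64(460.0), 'maxx wall', np.float64(464.0), 'minz', np.float64(92.0)), (121, 'maxx near keeper', np.float64(430.0), 'maxx wall', np.float64(422.0), 'minz', np.float64(114.0))]
20 25 [(159, 'maxx near keeper', np.float64(461.0), 'maxx wall', np.float64(460.0), 'minz', np.float64(55.0)), (142, 'maxx near keeper', np.float64(417.0), 'maxx wall', np.float64(428.0), 'minz', np.float64(77.0))]
20 35 [(172, 'maxx near keeper', np.float64(460.0), 'maxx wall', np.float64(459.0), 'minz', np.float64(39.0)), (154, 'maxx near keeper', np.float64(417.0), 'maxx wall', np.float64(428.0), 'minz', np.float64(61.0))]
20 45 [(186, 'maxx near keeper', np.float64(459.0), 'maxx wall', np.float64(459.0), 'minz', np.float64(23.0)), (167, 'maxx near keeper', np.float64(394.0), 'maxx wall', np.float64(428.0), 'minz', np.float64(45.0))]
25 0 [(120, 'maxx near keeper', np.float64(454.0), 'maxx wall', np.float64(457.0), 'minz', np.float64(87.0)), (105, 'maxx near keeper', np.float64(413.0), 'maxx wall', np.float64(416.0), 'minz', 
[... 823 characters left out ...]
x wall', np.float64(410.0), 'minz', np.float64(104.0))]
30 25 [(125, 'maxx near keeper', np.float64(448.0), 'maxx wall', np.float64(447.0), 'minz', np.float64(46.0)), (110, 'maxx near keeper', np.float64(405.0), 'maxx wall', np.float64(415.0), 'minz', np.float64(68.0))]
30 35 [(137, 'maxx near keeper', np.float64(447.0), 'maxx wall', np.float64(447.0), 'minz', np.float64(31.0)), (121, 'maxx near keeper', np.float64(405.0), 'maxx wall', np.float64(415.0), 'minz', np.float64(53.0))]
30 45 [(150, 'maxx near keeper', np.float64(446.0), 'maxx wall', np.float64(446.0), 'minz', np.float64(16.0)), (133, 'maxx near keeper', np.float64(394.0), 'maxx wall', np.float64(415.0), 'minz', np.float64(38.0))]
```

```bash
cat > lev2.py <<'E'
from h import *
def Rt(fw,sd): return Ro.from_rotvec([-np.radians(sd)*np.cos(.047),-np.radians(sd)*np.sin(.047),0]).as_matrix()@Ry(2.7)@Ro.from_rotvec([0,-np.radians(fw),0]).as_matrix()
R0=Rt(25,35);a=R0[:,0]
yw=np.radians(2.7);ex=np.array([np.cos(yw),np.sin(yw),0]);ey=np.array([-np.sin(yw),np.cos(yw),0]);ez=np.array([0,0,1.])
piv=np.array([458.,82.9,85.])
def way(al,r,cz,OFF=31):
    d=-np.sin(al)*ex-np.cos(al)*ez;n=-np.cos(al)*ex+np.sin(al)*ez
    c=piv+r*d+1.5*n
    return c-R0@[0,11,cz*8]+OFF*a
W=[(2.2,45,-1),(2.0,45,-1),(1.8,45,-1),(1.57,45,-1),(1.3,45,-1),(1.1,45,-1),(.9,31,1),(.7,33,1),(.5,35,1),(.35,36,1),(.2,37,1),(.1,38,1),(0,38,1),(-.08,38,1)]
P=[way(*w) for w in W]
E
python3 - <<'E'
from lev2 import *
print(R0.round(3))
last=None
for w,p in zip(W,P):
    print(w,p.round(1),"" if last is None else ("tool d",(R0.T@(p-last)).round(1)));last=p
delta([400,95,230],R0); print("start",P[0]-40*a)
E
```

```text
[[ 0.447 -0.039  0.894]
 [-0.499  0.818  0.285]
 [-0.742 -0.574  0.346]]
(2.2, 45, -1) [444.   59.   98.8] 
(2.0, 45, -1) [439.2  58.8  91.2] ('tool d', array([ 3.6,  4.4, -7. ]))
(1.8, 45, -1) [436.   58.6  82.7] ('tool d', array([ 4.9,  4.8, -5.8]))
(1.57, 45, -1) [434.5  58.6  72.5] ('tool d', array([ 6.9,  5.9, -4.9]))
(1.3, 45, -1) [435.7  58.6  60.5] ('tool d', array([ 9.5,  6.9, -3. ]))
(1.1, 45, -1) [438.7  58.8  52. ] ('tool d', array([ 7.6,  4.9, -0.2]))
(0.9, 31, 1) [439.9  55.   47.4] ('tool d', array([ 5.9, -0.6, -1.5]))
(0.7, 33, 1) [442.7  55.1  41.3] ('tool d', array([5.8, 3.5, 0.4]))
(0.5, 35, 1) [447.   55.3  35.5] ('tool d', array([6.1, 3.3, 1.9]))
(0.35, 36, 1) [451.4  55.5  32.2] ('tool d', array([4.3, 1.9, 2.8]))
(0.2, 37, 1) [456.3  55.7  29.6] ('tool d', array([4.1, 1.5, 3.5]))
(0.1, 38, 1) [459.8  55.9  27.9] ('tool d', array([2.8, 1. , 2.6]))
(0, 38, 1) [463.6  56.1  27.5] ('tool d', array([1.9, 0.2, 3.3]))
(-0.08, 38, 1) [466.7  56.2  27.5] ('tool d', array([ 1.3, -0. ,  2.8]))
tcp [435.8  88.9 147.1] x [ 0.479  0.023 -0.878] y [-0.05   0.999 -0.001] z [0.876 0.044 0.479]
travel(tool, current axes) [-89.7   7.8   8.7]
rotvec deg [-15.62   3.59 -31.25]  then travel [-80.5 -41.2  -1.5]
start [426.09668423  78.99983068 128.45553449]
```

>>> {"op": "arm_command", "data": {
  "travel": [
    [-11,0,11.5],
    [-11,0,11.5],
    [-11,0,11.5],
    [-11,0,11.5],
    [0,0,0],
    [0,0,0],
    [0,0,0],
    [0,0,0],
    [0,0,0],
    [0,0,0]
  ],
  "angular": [
    [0,0,0],
    [0,0,0],
    [0,0,0],
    [0,0,0],
    [-2.6,0.6,-5.2],
    [-2.6,0.6,-5.2],
    [-2.6,0.6,-5.2],
    [-2.6,0.6,-5.2],
    [-2.6,0.6,-5.2],
    [-2.6,0.6,-5.2]
  ],
  "jaw": [1,1,1,1,1,1,1,1,1,1]
}}

```text
time: 51.32
eef_pos: [426.1, 85.3, 193.1]
tcp_rot: [-0.68, 1.096, -0.565]
contact_force: [-1.3, -0.4, 0.6]
opening: 0.3
```

Run:
```python
from lev2 import *
print(pose()[2]["joint_pos"].round(2),pose()[2]["joint_vel"].round(2));delta(P[0]-40*a,R0)
```

```text
[ 0.63 -0.22 -1.21  2.28  0.34  0.76  0.87] [-1.25  0.95  0.09 -0.13  1.93  0.96 -2.09]
tcp [426.1  85.3 193.1] x [ 0.386 -0.244 -0.89 ] y [-0.056  0.956 -0.287] z [0.921 0.161 0.355]
travel(tool, current axes) [ 59.1  12.5 -24. ]
rotvec deg [ -6.71  -2.91 -17.05]  then travel [ 51.2  31.9 -24.2]
```

>>> {"op": "arm_command", "data": {
  "travel": [
    [0,0,0],
    [0,0,0],
    [0,0,0],
    [0,0,0],
    [0,0,0],
    [0,0,0],
    [0,0,0],
    [0,0,0],
    [0,0,0],
    [0,0,0]
  ],
  "angular": [
    [0,0,0],
    [0,0,0],
    [0,0,0],
    [0,0,0],
    [0,0,0],
    [0,0,0],
    [0,0,0],
    [0,0,0],
    [0,0,0],
    [0,0,0]
  ],
  "jaw": [1,1,1,1,1,1,1,1,1,1]
}}

```text
time: 52.15
eef_pos: [426.4, 86.2, 192.5]
tcp_rot: [-0.673, 1.1, -0.558]
contact_force: [0.5, -0.1, 0.0]
opening: 0.5
```

Run:
```python
from lev2 import *
print(pose()[2]["joint_pos"].round(2),pose()[2]["joint_vel"].round(2));delta(P[0]-40*a,R0)
```

```text
[ 0.64 -0.21 -1.21  2.28  0.33  0.76  0.88] [-0.  0.  0.  0.  0.  0. -0.]
tcp [426.4  86.2 192.5] x [ 0.384 -0.24  -0.891] y [-0.058  0.958 -0.283] z [0.921 0.16  0.354]
travel(tool, current axes) [ 58.7  11.2 -24.1]
rotvec deg [ -6.75  -2.97 -17.33]  then travel [ 51.   30.8 -24.4]
```

>>> {"op": "arm_command", "data": {
  "travel": [
    [0,0,0],
    [0,0,0],
    [0,0,0],
    [0,0,0],
    [0,0,0],
    [0,0,0],
    [0,0,0],
    [0,0,0],
    [0,0,0],
    [0,0,0]
  ],
  "angular": [
    [-0.8,-0.4,-2.2],
    [-0.8,-0.4,-2.2],
    [-0.8,-0.4,-2.2],
    [-0.8,-0.4,-2.2],
    [-0.8,-0.4,-2.2],
    [-0.8,-0.3,-2.1],
    [-0.8,-0.3,-2.1],
    [-0.8,-0.3,-2.1],
    [0,0,0],
    [0,0,0]
  ],
  "jaw": [1,1,1,1,1,1,1,1,1,1]
}}

```text
time: 52.98
eef_pos: [425.9, 87.2, 191.4]
tcp_rot: [-1.026, 0.841, -0.843]
contact_force: [-0.5, -0.6, -0.4]
opening: 0.3
```

Run:
```python
from lev2 import *
print(pose()[2]["joint_pos"].round(2),pose()[2]["joint_vel"].round(2));delta(P[0]-40*a,R0)
im=env.snapshot("wrist");cv2.imwrite("pics/q1.png",im)
c=cv2.resize(env.snapshot("scene")[80:210,200:330],(600,600),interpolation=cv2.INTER_CUBIC)
cv2.imwrite("pics/q1s.png",c)
```

```text
[ 0.13  0.19 -1.21  2.26  0.89  1.3   0.18] [ 0.03 -0.04  0.    0.   -0.01 -0.02  0.01]
tcp [425.9  87.2 191.4] x [ 0.443 -0.498 -0.745] y [-0.037  0.821 -0.57 ] z [0.896 0.28  0.346]
travel(tool, current axes) [ 51.1  29.1 -23.9]
rotvec deg [-0.21 -0.2  -0.18]  then travel [ 50.9  29.4 -23.9]
```

View pics/q1s.png

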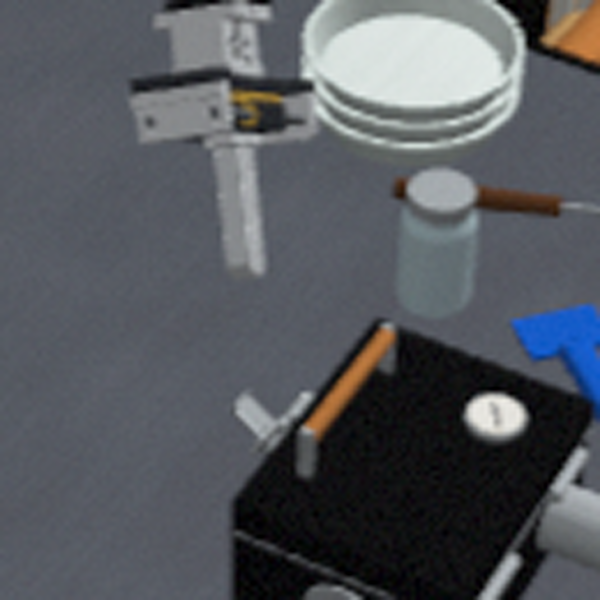

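View pics/q1.png

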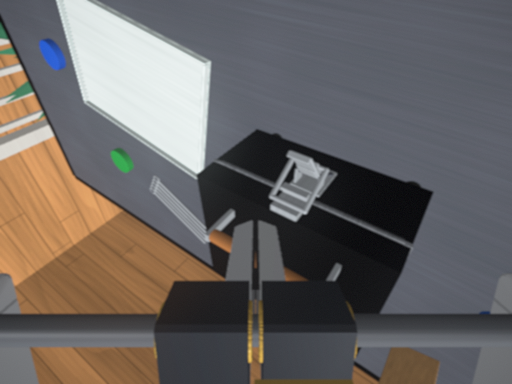

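>>> {"op": "arm_command", "data": {
  "travel": [
    [8,5,-4],
    [9,5,-4],
    [9,5,-4],
    [9,5,-4],
    [8,5,-4],
    [8,4,-4],
    [0,0,0],
    [0,0,0],
    [0,0,0],
    [0,0,0]
  ],
  "angular": [
    [0,0,0],
    [0,0,0],
    [0,0,0],
    [0,0,0],
    [0,0,0],
    [0,0,0],
    [0,0,0],
    [0,0,0],
    [0,0,0],
    [0,0,0]
  ],
  "jaw": [1,1,1,1,1,1,1,1,1,1]
}}

```text
time: 53.92
eef_pos: [426.9, 78.0, 130.5]
tcp_rot: [-1.022, 0.838, -0.843]
contact_force: [-0.1, 0.3, -0.3]
opening: 0.4
```

Run:
```python
from lev2 import *
print(pose()[2]["joint_pos"].round(2),pose()[2]["joint_vel"].round(2));delta(P[0],R0)
im=env.snapshot("wrist");cv2.imwrite("pics/q2.png",cv2.resize(im[90:290,180:380],(600,600),interpolation=cv2.INTER_CUBIC))
c=cv2.resize(env.snapshot("scene")[110:200,210:310],(700,630),interpolation=cv2.INTER_CUBIC)
cv2.imwrite("pics/q2s.png",c)
p,R,s=pose();cs=cam("scene")
print("tip proj scene crop",((proj(cs,p-31*R[:,0])-[210,110])*7).round(),"lever tip",((proj(cs,piv+np.array([-40,0,27]))-[210,110])*7).round())
```

```text
[ 0.03  0.35 -1.15  2.33  1.02  1.31 -0.02] [-0.01  0.    0.    0.    0.    0.   -0.01]
tcp [426.9  78.  130.5] x [ 0.445 -0.499 -0.743] y [-0.032  0.821 -0.571] z [0.895 0.278 0.349]
travel(tool, current axes) [40.6  2.  -1.1]
rotvec deg [-0.43 -0.08 -0.02]  then travel [40.6  2.1 -1.1]
tip proj scene crop [291. 315.] lever tip [288. 394.]
```

View pics/q2s.png

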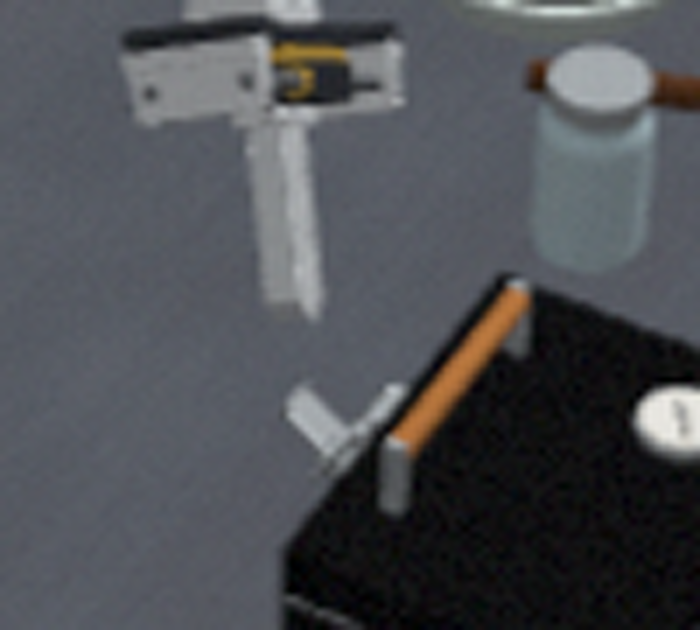

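View pics/q2.png

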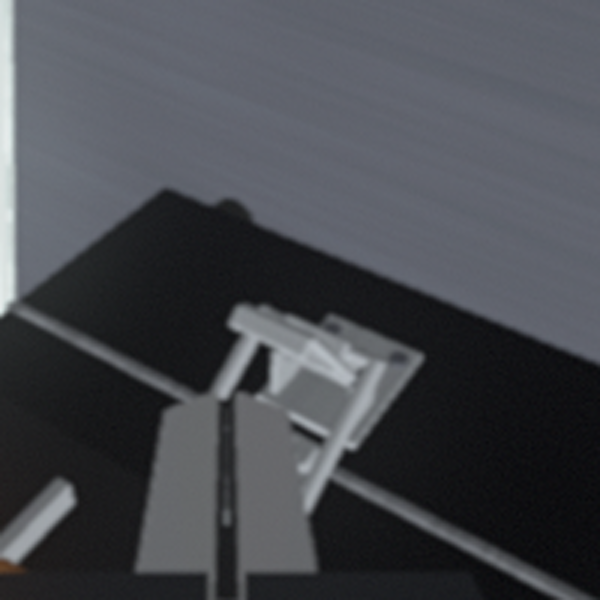

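>>> {"op": "arm_command", "data": {
  "travel": [
    [8,1,-0.5],
    [10,1,-0.5],
    [8,0,0],
    [6,0,0],
    [3,0,0],
    [2,0,0],
    [1,0,0],
    [0,0,0],
    [0,0,0],
    [0,0,0]
  ],
  "angular": [
    [0,0,0],
    [0,0,0],
    [0,0,0],
    [0,0,0],
    [0,0,0],
    [0,0,0],
    [0,0,0],
    [0,0,0],
    [0,0,0],
    [0,0,0]
  ],
  "jaw": [1,1,1,1,1,1,1,1,1,1]
}}

```text
time: 54.85
eef_pos: [442.6, 60.5, 100.1]
tcp_rot: [-1.023, 0.838, -0.843]
contact_force: [-1.0, 0.5, -0.8]
opening: 0.4
```

Run:
```python
from lev2 import *
print(pose()[2]["joint_pos"].round(2),pose()[2]["contact_force"]);delta(P[1],R0)
im=env.snapshot("wrist");cv2.imwrite("pics/q3.png",cv2.resize(im[90:290,180:380],(600,600),interpolation=cv2.INTER_CUBIC))
c=cv2.resize(env.snapshot("scene")[110:200,210:310],(700,630),interpolation=cv2.INTER_CUBIC)
cv2.imwrite("pics/q3s.png",c)
```

```text
[ 0.03  0.42 -1.1   2.36  1.12  1.29 -0.07] [-1.0232258   0.52145503 -0.81154736]
tcp [442.6  60.5 100.1] x [ 0.445 -0.499 -0.743] y [-0.033  0.82  -0.571] z [0.895 0.279 0.348]
travel(tool, current axes) [ 6.   3.8 -6.6]
rotvec deg [-0.36 -0.1  -0.03]  then travel [ 6.   3.9 -6.6]
```

View pics/q3s.png

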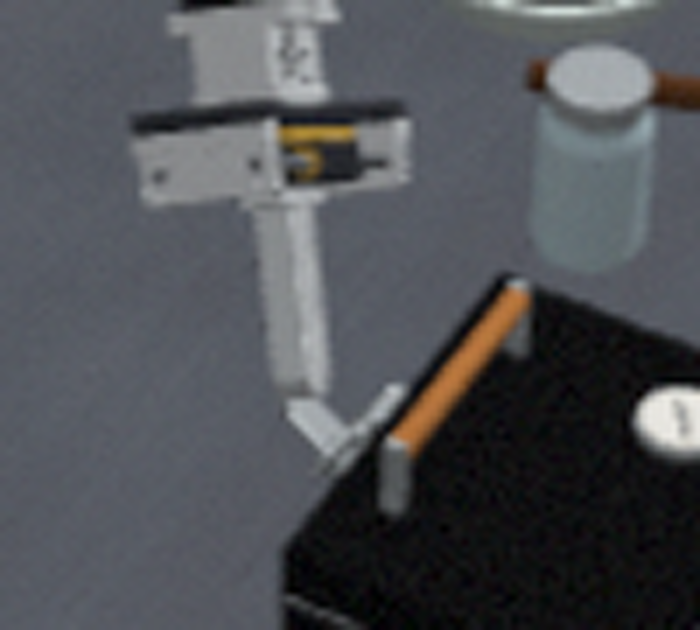

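View pics/q3.png

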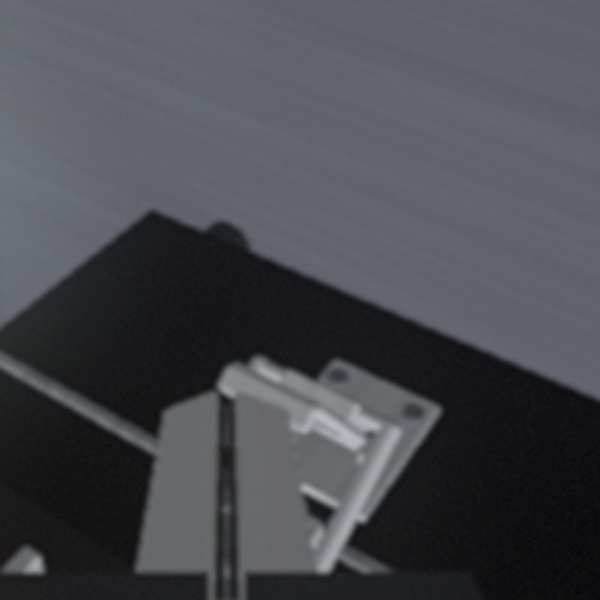

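>>> {"op": "arm_command", "data": {
  "travel": [
    [2,1.3,-1.2],
    [2,1.3,-1.2],
    [2,1.2,-1.2],
    [1.6,1.6,-1.9],
    [1.6,1.6,-1.9],
    [1.7,1.6,-1.9],
    [2.3,2,-1.6],
    [2.3,2,-1.6],
    [2.3,2,-1.6],
    [0,0,0]
  ],
  "angular": [
    [0,0,0],
    [0,0,0],
    [0,0,0],
    [0,0,0],
    [0,0,0],
    [0,0,0],
    [0,0,0],
    [0,0,0],
    [0,0,0],
    [0,0,0]
  ],
  "jaw": [1,1,1,1,1,1,1,1,1,1]
}}

```text
time: 55.78
eef_pos: [437.0, 59.3, 72.7]
tcp_rot: [-1.025, 0.839, -0.844]
contact_force: [0.5, -0.2, 0.3]
opening: 0.9
```

Run:
```python
from lev2 import *
print(pose()[2]["joint_pos"].round(2),pose()[2]["contact_force"]);delta(P[3],R0)
im=env.snapshot("wrist");cv2.imwrite("pics/q4.png",cv2.resize(im[90:290,180:380],(600,600),interpolation=cv2.INTER_CUBIC))
c=cv2.resize(env.snapshot("scene")[110:200,210:310],(700,630),interpolation=cv2.INTER_CUBIC)
cv2.imwrite("pics/q4s.png",c)
```

```text
[-0.02  0.48 -1.07  2.38  1.16  1.3  -0.16] [ 0.50622318 -0.16161869  0.33521681]
tcp [437.   59.3  72.7] x [ 0.444 -0.5   -0.744] y [-0.034  0.82  -0.571] z [0.895 0.279 0.347]
travel(tool, current axes) [-0.7 -0.4 -2.5]
rotvec deg [-0.32 -0.17 -0.03]  then travel [-0.7 -0.4 -2.5]
```

View pics/q4s.png

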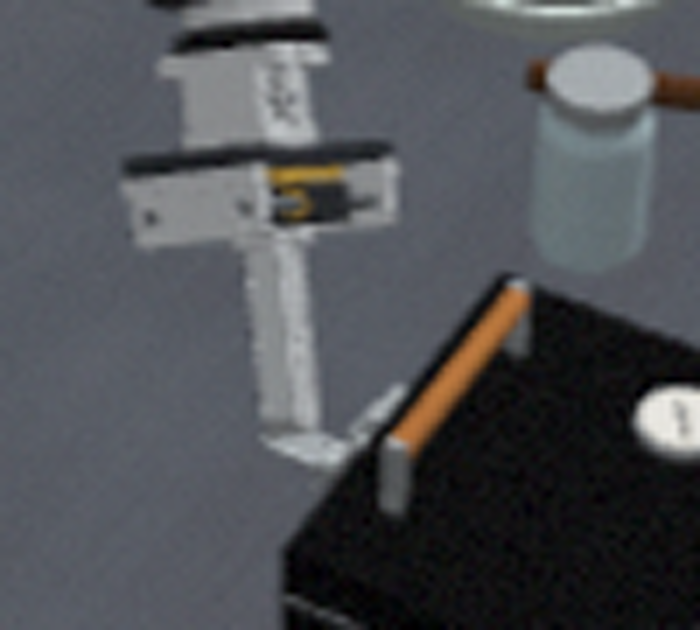

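View pics/q4.png

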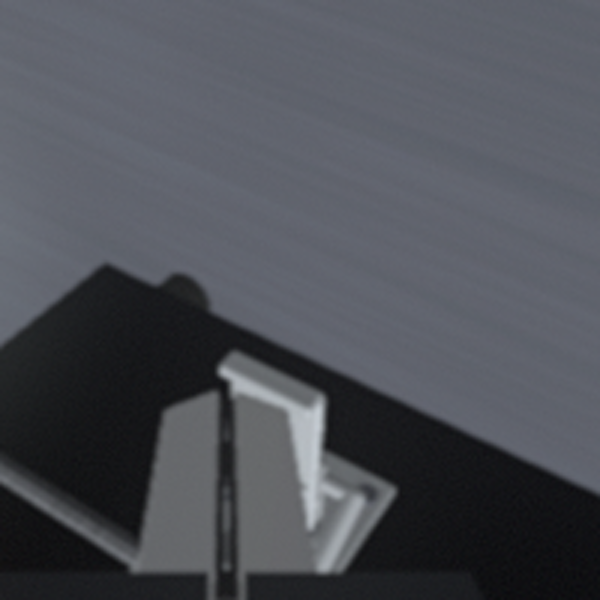

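>>> {"op": "arm_command", "data": {
  "travel": [
    [2.2,1.6,-0.8],
    [2.2,1.6,-0.8],
    [2.2,1.6,-0.8],
    [2.2,1.6,-0.6],
    [2.5,1.6,-0.1],
    [2.5,1.6,-0.1],
    [2.5,1.6,0],
    [0,0,0],
    [0,0,0],
    [0,0,0]
  ],
  "angular": [
    [0,0,0],
    [0,0,0],
    [0,0,0],
    [0,0,0],
    [0,0,0],
    [0,0,0],
    [0,0,0],
    [0,0,0],
    [0,0,0],
    [0,0,0]
  ],
  "jaw": [1,1,1,1,1,1,1,1,1,1]
}}

```text
time: 56.72
eef_pos: [441.4, 59.7, 53.8]
tcp_rot: [-1.023, 0.838, -0.843]
contact_force: [-0.3, 0.1, 0.5]
opening: 0.2
```

Run:
```python
from lev2 import *
print(pose()[2]["joint_pos"].round(2),pose()[2]["contact_force"]);delta(P[5],R0)
im=env.snapshot("wrist");cv2.imwrite("pics/q5.png",cv2.resize(im[90:290,180:380],(600,600),interpolation=cv2.INTER_CUBIC))
c=cv2.resize(env.snapshot("scene")[110:200,210:310],(700,630),interpolation=cv2.INTER_CUBIC)
cv2.imwrite("pics/q5s.png",c)
```

```text
[-0.04  0.54 -1.03  2.38  1.21  1.31 -0.21] [-0.34117139  0.105034    0.46104877]
tcp [441.4  59.7  53.8] x [ 0.445 -0.499 -0.743] y [-0.033  0.82  -0.571] z [0.895 0.279 0.348]
travel(tool, current axes) [ 0.6  0.4 -3.3]
rotvec deg [-0.35 -0.12 -0.03]  then travel [ 0.6  0.4 -3.3]
```

View pics/q5s.png

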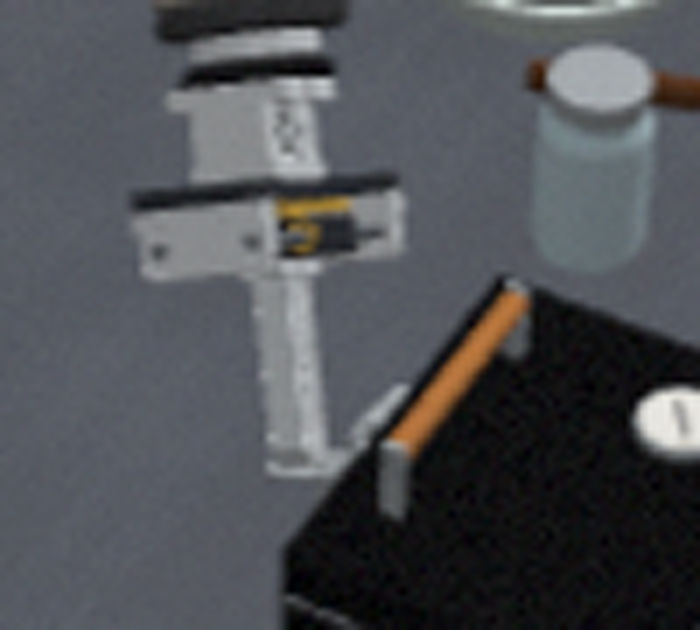

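View pics/q5.png

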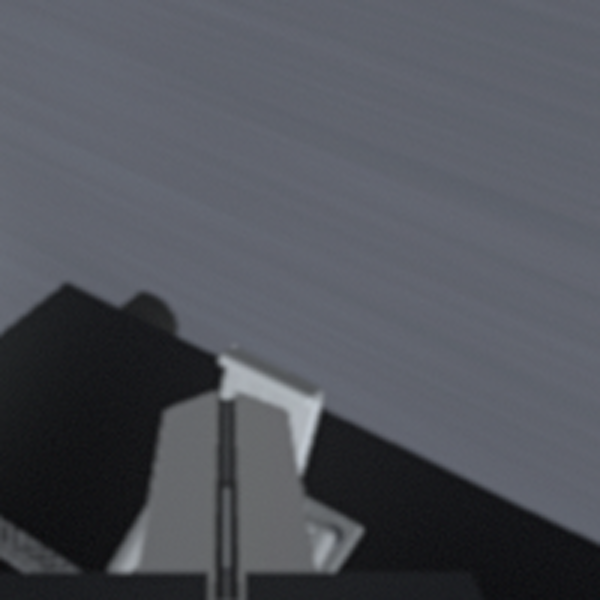

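>>> {"op": "arm_command", "data": {
  "travel": [
    [2.1,0,-1],
    [2.1,0,-1],
    [2.1,0,-1],
    [2,1.2,0.1],
    [2,1.2,0.1],
    [2,1.2,0.1],
    [2,1.1,0.6],
    [2,1.1,0.6],
    [2,1.1,0.6],
    [0,0,0]
  ],
  "angular": [
    [0,0,0],
    [0,0,0],
    [0,0,0],
    [0,0,0],
    [0,0,0],
    [0,0,0],
    [0,0,0],
    [0,0,0],
    [0,0,0],
    [0,0,0]
  ],
  "jaw": [1,1,1,1,1,1,1,1,1,1]
}}

```text
time: 57.65
eef_pos: [448.4, 55.8, 35.4]
tcp_rot: [-1.024, 0.839, -0.844]
contact_force: [-0.6, -0.5, -0.3]
opening: 0.3
```

Run:
```python
from lev2 import *
print(pose()[2]["joint_pos"].round(2),pose()[2]["contact_force"]);delta(P[8],R0)
im=env.snapshot("wrist");cv2.imwrite("pics/q6.png",cv2.resize(im[90:290,180:380],(600,600),interpolation=cv2.INTER_CUBIC))
c=cv2.resize(env.snapshot("scene")[110:200,210:310],(700,630),interpolation=cv2.INTER_CUBIC)
cv2.imwrite("pics/q6s.png",c)
```

```text
[-0.06  0.58 -1.    2.38  1.26  1.31 -0.24] [-0.64532745 -0.50621519 -0.2677376 ]
tcp [448.4  55.8  35.4] x [ 0.444 -0.5   -0.744] y [-0.034  0.82  -0.571] z [0.895 0.278 0.347]
travel(tool, current axes) [-0.5 -0.4 -1.3]
rotvec deg [-0.34 -0.17 -0.03]  then travel [-0.5 -0.4 -1.3]
```

View pics/q6s.png

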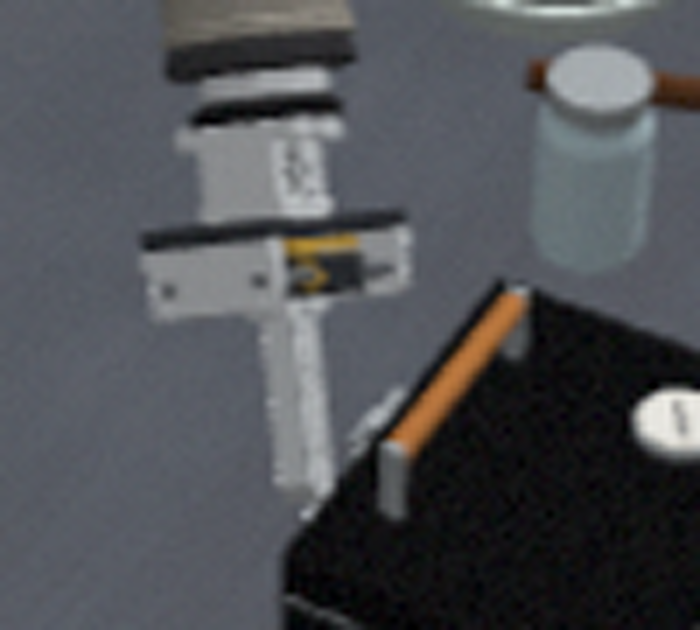

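View pics/q6.png

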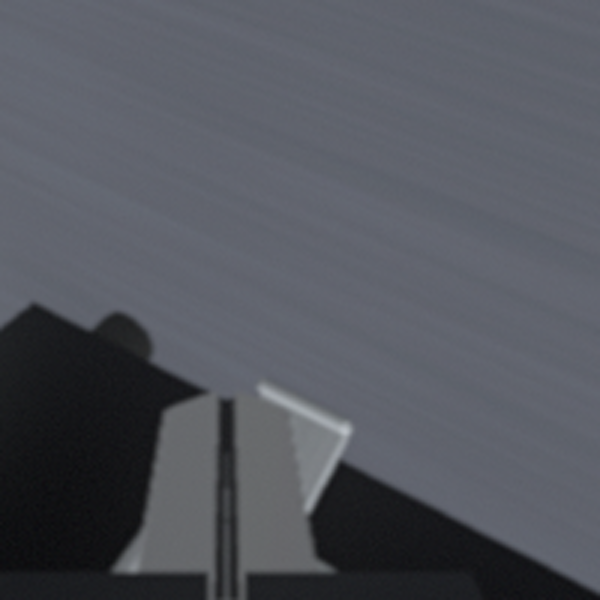

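>>> {"op": "arm_command", "data": {
  "travel": [
    [1.4,1.2,0.9],
    [1.4,1.2,0.9],
    [1.4,1.2,0.9],
    [1.4,0.7,1.2],
    [1.4,0.7,1.2],
    [1.4,0.6,1.2],
    [0,0,0],
    [0,0,0],
    [0,0,0],
    [0,0,0]
  ],
  "angular": [
    [0,0,0],
    [0,0,0],
    [0,0,0],
    [0,0,0],
    [0,0,0],
    [0,0,0],
    [0,0,0],
    [0,0,0],
    [0,0,0],
    [0,0,0]
  ],
  "jaw": [1,1,1,1,1,1,1,1,1,1]
}}

```text
time: 58.58
eef_pos: [457.6, 58.0, 28.7]
tcp_rot: [-1.023, 0.838, -0.843]
contact_force: [0.2, -0.1, 0.2]
opening: 0.4
```

Run:
```python
from lev2 import *
print(pose()[2]["joint_pos"].round(2),pose()[2]["contact_force"]);delta(P[10],R0);delta(P[12])
im=env.snapshot("wrist");cv2.imwrite("pics/q7.png",cv2.resize(im[90:290,180:380],(600,600),interpolation=cv2.INTER_CUBIC))
c=cv2.resize(env.snapshot("scene")[110:200,210:310],(700,630),interpolation=cv2.INTER_CUBIC)
cv2.imwrite("pics/q7s.png",c)
```

```text
[-0.06  0.61 -0.98  2.37  1.29  1.31 -0.24] [ 0.17009849 -0.07829664  0.16630117]
tcp [457.6  58.   28.7] x [ 0.445 -0.5   -0.743] y [-0.033  0.82  -0.571] z [0.895 0.279 0.348]
travel(tool, current axes) [-0.  -2.3 -1.5]
rotvec deg [-0.35 -0.12 -0.03]  then travel [-0.  -2.3 -1.5]
tcp [457.6  58.   28.7] x [ 0.445 -0.5   -0.743] y [-0.033  0.82  -0.571] z [0.895 0.279 0.348]
travel(tool, current axes) [ 4.5 -1.1  4.4]
```

View pics/q7s.png

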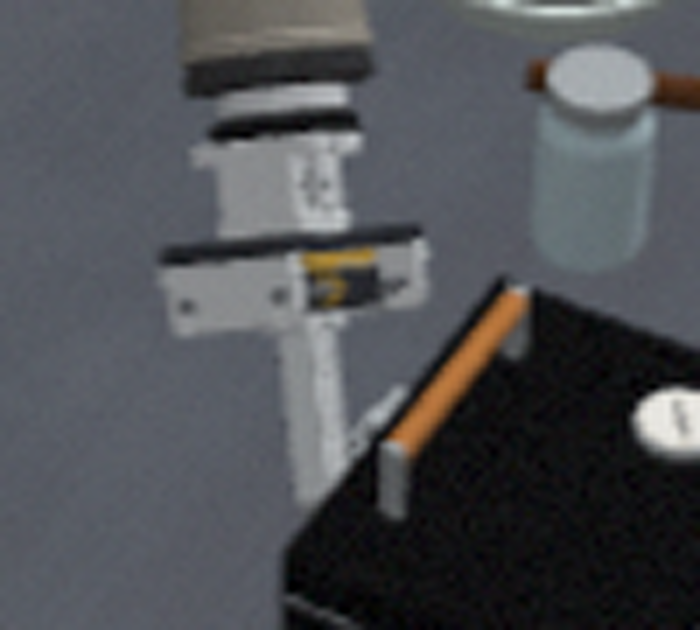

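View pics/q7.png

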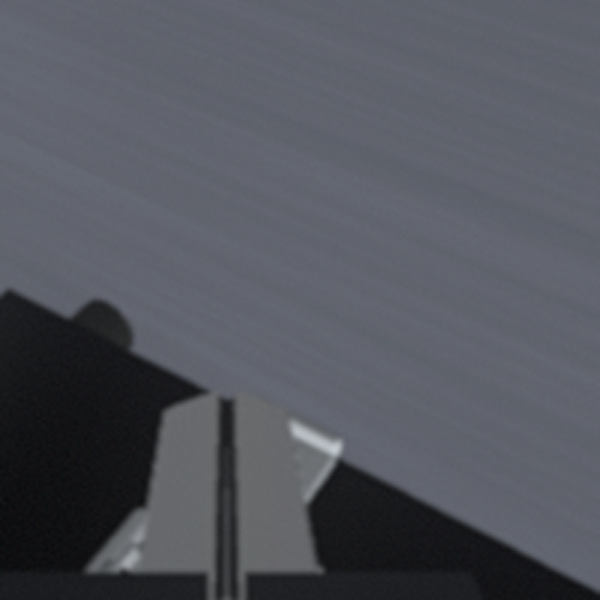

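>>> {"op": "arm_command", "data": {
  "travel": [
    [1,0,1],
    [1,0,1],
    [1,0,1],
    [1,0,1],
    [0.5,0,1],
    [0,0,0],
    [0,0,0],
    [0,0,0],
    [0,0,0],
    [0,0,0]
  ],
  "angular": [
    [0,0,0],
    [0,0,0],
    [0,0,0],
    [0,0,0],
    [0,0,0],
    [0,0,0],
    [0,0,0],
    [0,0,0],
    [0,0,0],
    [0,0,0]
  ],
  "jaw": [1,1,1,1,1,1,1,1,1,1]
}}

```text
time: 59.52
eef_pos: [463.6, 57.1, 26.9]
tcp_rot: [-1.025, 0.839, -0.844]
contact_force: [-7.5, 0.8, 4.5]
opening: 0.7
```

Run:
```python
from lev2 import *
print(pose()[2]["joint_pos"].round(2),pose()[2]["contact_force"]);delta(P[12],R0)
```

```text
[-0.05  0.61 -0.98  2.36  1.3   1.31 -0.23] [-7.50334668  0.8050765   4.54324562]
tcp [463.6  57.1  26.9] x [ 0.444 -0.5   -0.744] y [-0.034  0.82  -0.571] z [0.895 0.279 0.347]
travel(tool, current axes) [ 0.1 -1.2 -0.1]
rotvec deg [-0.32 -0.17 -0.03]  then travel [ 0.1 -1.2 -0.1]
```

>>> {"op": "arm_command", "data": {
  "travel": [
    [0.4,0,0.5],
    [0.4,0,0.5],
    [0.2,0,0.5],
    [0,0,0],
    [0,0,0],
    [0,0,0],
    [0,0,0],
    [0,0,0],
    [0,0,0],
    [0,0,0]
  ],
  "angular": [
    [0,0,0],
    [0,0,0],
    [0,0,0],
    [0,0,0],
    [0,0,0],
    [0,0,0],
    [0,0,0],
    [0,0,0],
    [0,0,0],
    [0,0,0]
  ],
  "jaw": [1,1,1,1,1,1,1,1,1,1]
}}

```text
time: 60.35
eef_pos: [464.3, 57.0, 26.7]
tcp_rot: [-1.027, 0.839, -0.846]
contact_force: [-22.4, 5.3, 16.2]
opening: 0.4
```

>>> {"op": "arm_command", "data": {
  "travel": [
    [-2,0,-2],
    [-4,0,-6],
    [-8,0,-8],
    [-15,0,-10],
    [-20,0,-10],
    [-25,0,0],
    [-25,0,0],
    [-25,0,0],
    [0,0,0],
    [0,0,0]
  ],
  "angular": [
    [0,0,0],
    [0,0,0],
    [0,0,0],
    [0,0,0],
    [0,0,0],
    [0,0,0],
    [0,0,0],
    [0,0,0],
    [0,0,0],
    [0,0,0]
  ],
  "jaw": [1,1,1,1,1,1,1,1,1,1]
}}

```text
time: 61.18
eef_pos: [378.5, 109.7, 107.4]
tcp_rot: [-1.02, 0.837, -0.84]
contact_force: [-0.3, -0.4, -0.7]
opening: 0.7
```

Run:
```python
from lev2 import *
p,R,s=pose();print(p,s["joint_pos"].round(2),s["contact_force"])
im=env.snapshot("wrist");cv2.imwrite("pics/r1.png",im)
cv2.imwrite("pics/r1z.png",cv2.resize(im[80:260,170:410],(800,600),interpolation=cv2.INTER_CUBIC))
S=env.snapshot("scene");cv2.imwrite("pics/r1s.png",cv2.resize(S[110:210,220:345],(750,600),interpolation=cv2.INTER_CUBIC))
```

```text
[378.4863805  109.74469427 107.36999087] [-0.14  0.41 -1.16  2.36  0.97  1.37 -0.2 ] [-0.34480426 -0.40259981 -0.69787714]
```

View pics/r1z.png

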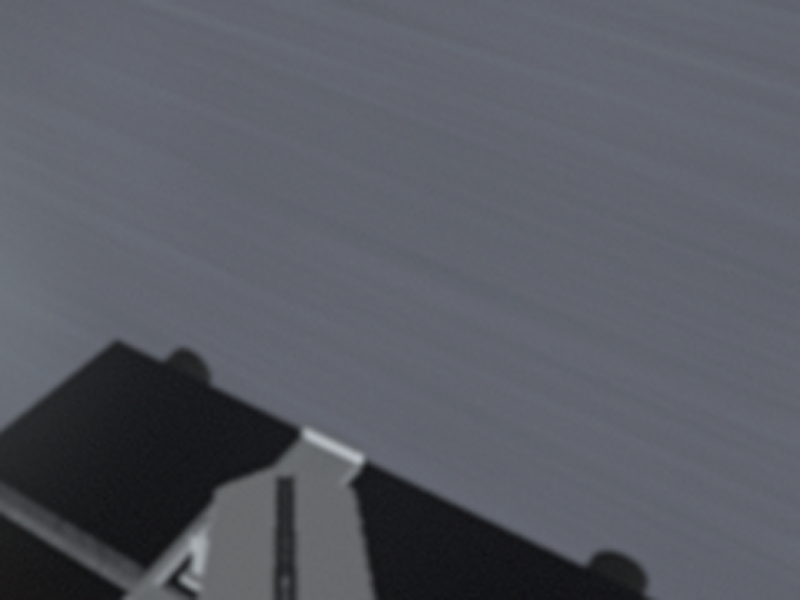

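View pics/r1s.png

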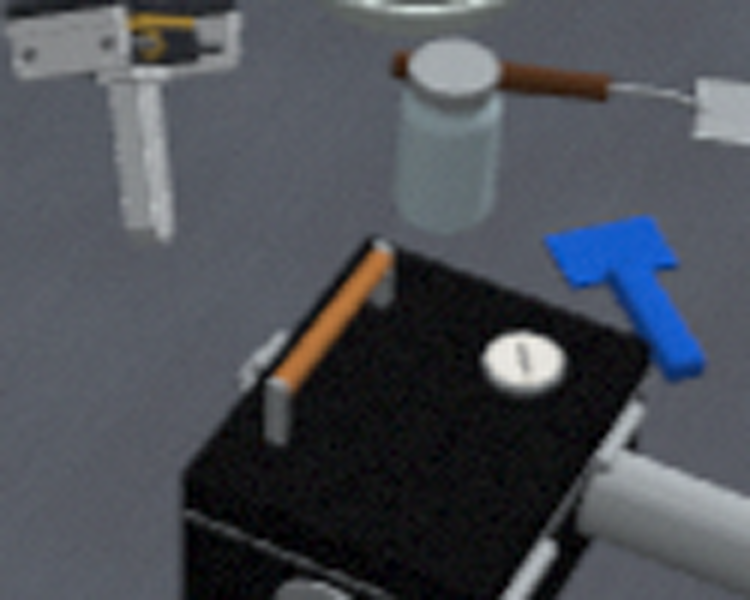

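>>> {"op": "arm_command", "data": {
  "travel": [
    [-20,0,0],
    [-25,0,0],
    [-25,0,0],
    [-25,0,0],
    [-25,0,0],
    [0,0,10],
    [0,0,10],
    [0,0,10],
    [0,0,10],
    [0,0,0]
  ],
  "angular": [
    [0,0,0],
    [0,0,0],
    [0,0,0],
    [0,0,0],
    [0,0,0],
    [0,0,0],
    [0,0,0],
    [0,0,0],
    [0,0,0],
    [0,0,0]
  ],
  "jaw": [1,1,1,1,1,1,1,1,1,1]
}}

```text
time: 62.12
eef_pos: [362.6, 179.5, 209.1]
tcp_rot: [-1.025, 0.839, -0.848]
contact_force: [-0.4, 0.1, 0.2]
opening: 0.4
```

Run:
```python
from lev2 import *
p,R,s=pose();print(p,s["joint_pos"].round(2));delta([430,83,250],Ry(2.7))
im=env.snapshot("wrist");cv2.imwrite("pics/r2.png",im)
```

```text
[362.62776467 179.45020133 209.13926024] [-0.21  0.25 -1.15  2.17  0.77  1.48  0.02]
tcp [362.6 179.5 209.1] x [ 0.442 -0.501 -0.744] y [-0.032  0.82  -0.571] z [0.896 0.276 0.347]
travel(tool, current axes) [  47.7 -104.6   47.9]
rotvec deg [ 7.14 24.07 34.38]  then travel [-40.9 -99.5  62.8]
```

View pics/r2.png

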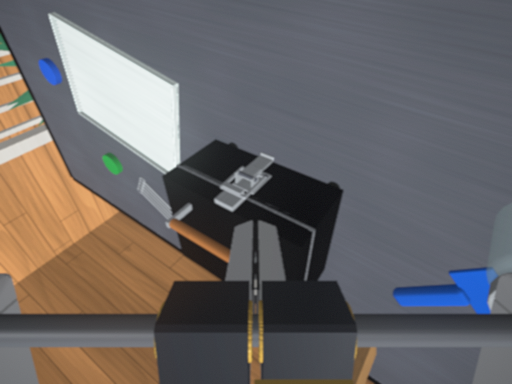

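Run:
```python
import cv2
im=cv2.imread("pics/r2.png")[140:225,200:300]
cv2.imwrite("pics/r2z.png",cv2.resize(im,None,fx=7,fy=7,interpolation=cv2.INTER_CUBIC))
```

```text
(no output)
```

View pics/r2z.png

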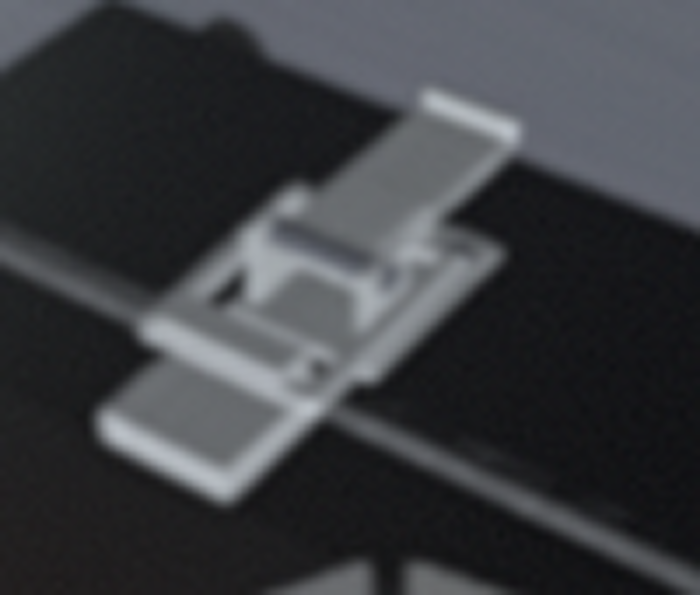

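>>> {"op": "arm_command", "data": {
  "travel": [
    [0,0,0],
    [0,0,0],
    [0,0,0],
    [0,0,0],
    [0,0,0],
    [0,0,0],
    [0,0,0],
    [0,0,0],
    [0,0,0],
    [0,0,0]
  ],
  "angular": [
    [0.7,2.4,3.4],
    [0.7,2.4,3.4],
    [0.7,2.4,3.4],
    [0.7,2.4,3.4],
    [0.7,2.4,3.4],
    [0.7,2.4,3.4],
    [0.7,2.4,3.4],
    [0.7,2.4,3.4],
    [0.7,2.4,3.4],
    [0.7,2.4,3.4]
  ],
  "jaw": [1,1,1,1,1,1,1,1,1,1]
}}

```text
time: 63.0
eef_pos: [360.9, 179.8, 209.6]
tcp_rot: [-1.277, 1.567, -1.227]
contact_force: [-0.2, 0.3, 0.0]
opening: 0.2
```

Run:
```python
from lev2 import *
p,R,s=pose();print(p,s["joint_pos"].round(2));delta([430,83,250],Ry(2.7))
```

```text
[360.88465047 179.80265991 209.58931167] [ 0.31 -0.04 -0.89  2.08 -0.03  1.08  1.06]
tcp [360.9 179.8 209.6] x [ 0.001 -0.004 -1.   ] y [-0.05   0.999 -0.004] z [0.999 0.05  0.001]
travel(tool, current axes) [ -40.  -100.3   64.3]
rotvec deg [0.15 0.07 0.21]  then travel [ -40.4 -100.    64.5]
```

>>> {"op": "arm_command", "data": {
  "travel": [
    [-10,-10,5],
    [-10,-15,10],
    [-10,-15,10],
    [-10,-15,10],
    [0,-15,10],
    [0,-15,10],
    [0,-15,9],
    [0,0,0],
    [0,0,0],
    [0,0,0]
  ],
  "angular": [
    [0,0,0],
    [0,0,0],
    [0,0,0],
    [0,0,0],
    [0,0,0],
    [0,0,0],
    [0,0,0],
    [0,0,0],
    [0,0,0],
    [0,0,0]
  ],
  "jaw": [1,1,1,1,1,1,1,1,1,1]
}}

```text
time: 63.83
eef_pos: [429.2, 84.2, 250.0]
tcp_rot: [-1.385, 1.564, -1.333]
contact_force: [-0.1, 0.9, 0.5]
opening: 0.2
```

>>> {"op": "arm_command", "data": {
  "travel": [
    [0,0,0],
    [0,0,0],
    [0,0,0],
    [0,0,0],
    [0,0,0],
    [0,0,0],
    [0,0,0],
    [0,0,0],
    [0,0,0],
    [0,0,0]
  ],
  "angular": [
    [0,0,0],
    [0,0,0],
    [0,0,0],
    [0,0,0],
    [0,0,0],
    [0,0,0],
    [0,0,0],
    [0,0,0],
    [0,0,0],
    [0,0,0]
  ],
  "jaw": [1,1,1,1,1,1,1,1,1,1]
}}

```text
time: 64.67
eef_pos: [429.9, 83.8, 250.5]
tcp_rot: [-1.228, 1.564, -1.177]
contact_force: [-0.3, 0.4, -0.1]
opening: 0.9
```

Run:
```python
from lev2 import *
p,R,s=pose();print(p,s["joint_vel"].round(3))
im=env.snapshot("wrist");cv2.imwrite("pics/s1.png",im);np.save("s1.npy",cam("wrist")[1])
cv2.imwrite("pics/s1z.png",cv2.resize(im[140:240,195:315],(720,600),interpolation=cv2.INTER_CUBIC))
S=env.snapshot("scene");cv2.imwrite("pics/s1s.png",S)
```

```text
[429.88264046  83.76718774 250.45595854] [-0.001  0.    -0.     0.001 -0.001  0.     0.   ]
```

View pics/s1z.png

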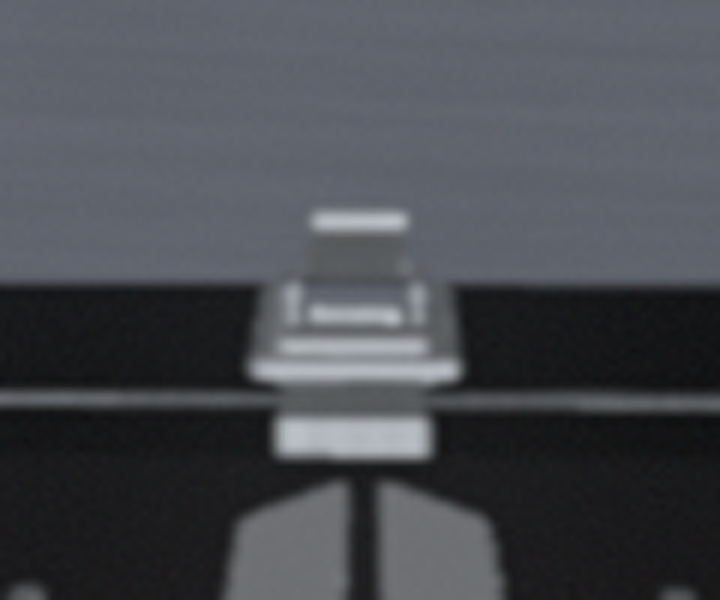

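>>> {"op": "arm_command", "data": {
  "travel": [
    [-10,0,10],
    [0,0,20],
    [0,0,25],
    [0,0,20],
    [0,0,5],
    [0,0,0],
    [0,0,0],
    [0,0,0],
    [0,0,0],
    [0,0,0]
  ],
  "angular": [
    [0,0,0],
    [0,0,0],
    [0,0,0],
    [0,0,0],
    [0,0,0],
    [0,0,0],
    [0,0,0],
    [0,0,0],
    [0,0,0],
    [0,0,0]
  ],
  "jaw": [1,1,1,1,1,1,1,1,1,1]
}}

```text
time: 65.6
eef_pos: [509.3, 87.8, 261.0]
tcp_rot: [-1.19, 1.563, -1.139]
contact_force: [0.4, -0.0, -0.4]
opening: 0.3
```

Run:
```python
from lev2 import *
p,R,s=pose();print(p,s["joint_vel"].round(3))
im=env.snapshot("wrist");cv2.imwrite("pics/s2.png",im);np.save("s2.npy",cam("wrist")[1])
cv2.imwrite("pics/s2z.png",cv2.resize(im[80:200,195:315],(600,600),interpolation=cv2.INTER_CUBIC))
```

```text
[509.28008939  87.82713492 260.95250114] [-0.     0.006  0.    -0.005  0.002 -0.001 -0.001]
```

View pics/s2z.png

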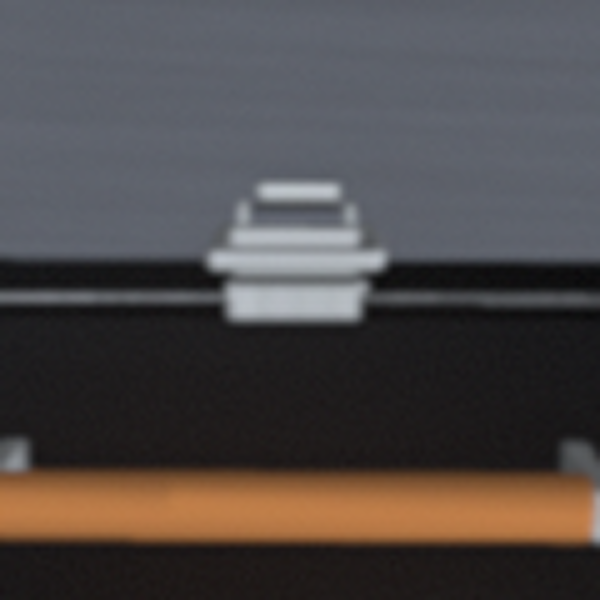

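Run:
```python
from h import *
K=cam("wrist")[0];c1=(K,np.load("s1.npy"));c2=(K,np.load("s2.npy"));cs=cam("scene")
for n,u,v in (("bar",(353.8,201.3),(0,0)),):pass
f1=lambda u,v:(u/6+195-.42,v/6+140-.42);f2=lambda u,v:(u/5+195-.4,v/5+80-.4)
for n,a,b in (("bailbar",(355,370),(298,261)),("lip",(354,346),(297,237)),("levertip",(359,220),(299,191)),("plate top",(354,437),(295,302))):
    x,e=tri([(c1,f1(*a)),(c2,f2(*b))]);print(n,x.round(1),np.round(e,2))
im=cv2.imread("pics/s2.png");h=cv2.cvtColor(im,cv2.COLOR_BGR2HSV);m=cv2.inRange(h,(3,100,70),(20,255,255));m[:160]=0;m[200:]=0
n,l,st,ce=cv2.connectedComponentsWithStats(m);i=1+np.argmax(st[1:,4]);c=ce[i];print(c,st[i])
S=cv2.resize(cv2.imread("pics/s1s.png")[120:240,230:340],None,fx=5,fy=5,interpolation=cv2.INTER_CUBIC)
h=cv2.cvtColor(S,cv2.COLOR_BGR2HSV);m=cv2.inRange(h,(5,120,100),(22,255,255));m[:140]=0;m[:,300:]=0
n,l,st,ce=cv2.connectedComponentsWithStats(m);i=1+np.argmax(st[1:,4]);c2s=ce[i]/5+[230,120]-.4;print(c2s,st[i])
x,e=tri([(c2,c),(cs,c2s)]);print("handle",x,e)
T=env.snapshot("top");cv2.imwrite("pics/s3t.png",T);S=env.snapshot("scene");cv2.imwrite("pics/s3s.png",S)
```

```text
bailbar [465.5  83.7 114.6] [0.21 0.21]
lip [459.9  83.2 116.3] [0.19 0.19]
levertip [455.3  83.1  36.2] [0.1 0.1]
plate top [472.1  83.8 133.8] [0.03 0.03]
[252.88119954 181.02652826] [ 193  174  120   15 1734]
[275.15440844 162.60685757] [ 179  159   98  116 2654]
handle [508.06630491  85.67610959 172.51507049] [0.7233258479485956, 0.7233258479485928]
```

View pics/s3s.png

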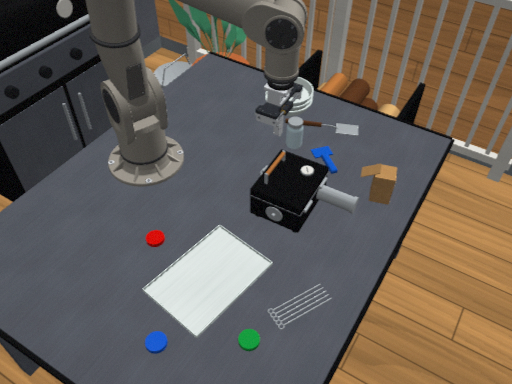

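Run:
```python
import cv2,numpy as np
S=cv2.imread("pics/s3s.png")
def cmp(fn,y0,y1,x0,x1,fx,fy,roi,nm):
    A=cv2.cvtColor(cv2.imread(fn),cv2.COLOR_BGR2GRAY).astype(np.float32)
    B=cv2.cvtColor(cv2.resize(S[y0:y1,x0:x1],(A.shape[1],A.shape[0]),interpolation=cv2.INTER_CUBIC),cv2.COLOR_BGR2GRAY).astype(np.float32)
    a,b,c,d=roi;A=A[b:d,a:c];B=B[b:d,a:c]
    w=cv2.createHanningWindow((A.shape[1],A.shape[0]),cv2.CV_32F);s,r=cv2.phaseCorrelate(A,B,w);print(nm,fn,"shift px",round(s[0]/fx,3),round(s[1]/fy,3),round(r,2))
cmp("pics/l1s.png",140,220,235,320,8,7,(500,160,660,260),"gauge")
cmp("pics/l1s.png",140,220,235,320,8,7,(230,60,430,320),"handle")
cmp("pics/l1s.png",140,220,235,320,8,7,(240,450,400,560),"fan(static)")
cmp("pics/k4s.png",120,240,230,340,5,5,(340,210,440,290),"gauge")
cmp("pics/k4s.png",120,240,230,340,5,5,(170,420,270,510),"fan(static)")
cmp("pics/q2s.png",110,200,210,310,7,7,(370,270,540,530),"handle")
cmp("pics/q2s.png",110,200,210,310,7,7,(620,370,700,470),"gauge")
cmp("pics/k4s.png",120,240,230,340,5,5,(100,360,360,480),"rimline")
```

```text
gauge pics/l1s.png shift px -0.042 -0.018 0.63
handle pics/l1s.png shift px -0.007 0.009 0.39
fan(static) pics/l1s.png shift px -0.004 0.002 0.82
gauge pics/k4s.png shift px -0.014 -0.023 0.78
fan(static) pics/k4s.png shift px -0.013 -0.004 0.99
handle pics/q2s.png shift px -0.016 0.011 0.39
gauge pics/q2s.png shift px -0.018 0.027 0.58
rimline pics/k4s.png shift px 0.002 0.009 0.74
```

Run:
```python
from h import *
K=cam("wrist")[0];c1=(K,np.load("s1.npy"));c2=(K,np.load("s2.npy"))
p,R,s=pose();Tt=np.eye(4);Tt[:3,:3]=R;Tt[:3,3]=p;M=np.linalg.inv(Tt)@cam("wrist")[1]
def ck(pos,rot):
    T=np.eye(4);T[:3,:3]=Ro.from_euler("xyz",rot).as_matrix();T[:3,3]=pos;return (K,T@M)
k4=ck([518.01,85.69,190.86],[-1.402,1.57,-1.359]);l1=ck([443.40,82.50,246.09],[-1.04,1.57,-.996])
def barrow(im,x0,x1,y0,y1):
    h=cv2.cvtColor(cv2.imread(im),cv2.COLOR_BGR2HSV);m=cv2.inRange(h,(3,100,70),(20,255,255))
    ys,xs=np.where(m[y0:y1,x0:x1]>0);return xs.mean()+x0,ys.mean()+y0
print("before, bar right stub")
b=[("l1",l1,barrow("pics/l1.png",288,310,238,262)),("k4",k4,barrow("pics/k4.png",285,320,180,212))]
a=[("s1",c1,barrow("pics/s1.png",288,310,225,275)),("s2",c2,barrow("pics/s2.png",290,312,165,200))]
for g in (b,a):
    for n,c,q in g: print(n,np.round(q,2),onz(c,q,172).round(1))
    o=[(c,q) for n,c,q in g]
    # x,z only: intersect rays in xz-plane approx
    A=[];bb=[]
    for c,q in o:
        O,d=ray(c,q);nv=np.array([d[2],-d[0]]);A.append(nv);bb.append(nv@[O[0],O[2]])
    print("xz",np.linalg.solve(A,bb).round(2))
```

```text
before, bar right stub
l1 [298.5 250. ] [507.6 129.7 172. ]
k4 [302. 196.] [507.3 121.8 172. ]
xz [506.7  173.79]
s1 [298.4  258.09] [505.5 132.4 172. ]
s2 [300.5 181.5] [505.6 132.6 172. ]
xz [505.72 171.56]
```

Run:
```python
import cv2,numpy as np
a=cv2.imread("pics/l1.png")[150:230,140:370];b=cv2.imread("pics/s1.png")[150:230,140:370]
a=cv2.resize(a,None,fx=3.4,fy=3.4,interpolation=cv2.INTER_CUBIC);b=cv2.resize(b,None,fx=3.4,fy=3.4,interpolation=cv2.INTER_CUBIC)
g=lambda i:cv2.convertScaleAbs(i,alpha=2,beta=20)
cv2.imwrite("pics/t1.png",np.vstack([g(a),g(b)]))
```

```text
(no output)
```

View pics/t1.png

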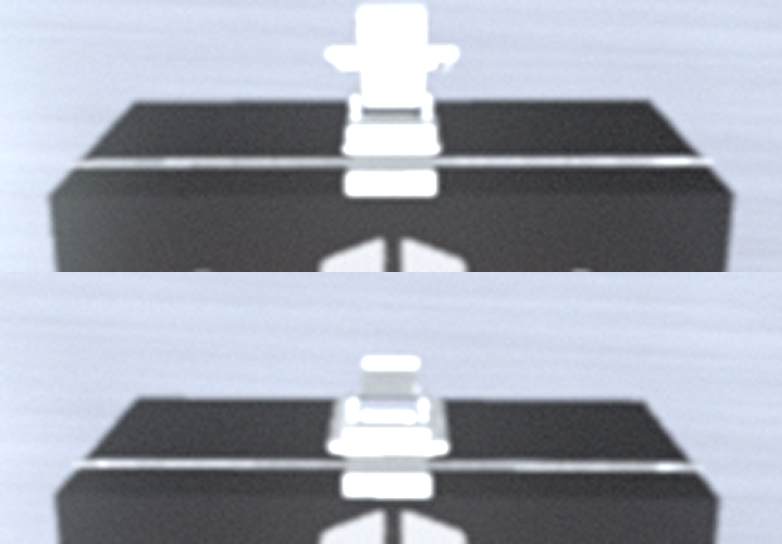

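Run:
```python
from h import *
cs=cam("scene")
hx,hz=655,105
def P(th,u,n,y=88): return [hx-u*np.cos(th)+n*np.sin(th),y,hz+u*np.sin(th)+n*np.cos(th)]
for nm,u,n in (("handle",148,66),("gauge",60,34)):
    print(nm,proj(cs,P(0,u,n))-proj(cs,P(.017,u,n)))
# compare latest wrist views for rim/lid gap: keeper back-plate top and lid edges
```

```text
handle [-0.33127237  0.42958498]
gauge [-0.18104101  0.15036051]
```

Run:
```python
import cv2,numpy as np
S=cv2.imread("pics/s3s.png").astype(int);S1=cv2.imread("pics/s1s.png").astype(int)
Q=cv2.imread("pics/q2s.png")[3::7,3::7].astype(int);B=S[110:200,210:310];B1=S1[110:200,210:310]
K=cv2.imread("pics/k4s.png")[2::5,2::5].astype(int);BK=S[120:240,230:340]
R=cv2.imread("pics/r1s.png")
d=np.abs(Q-B).sum(2);d1=np.abs(B-B1).sum(2)
# regions: handle rows 40-66 cols 54-78 ; noise ref
print("Q vs now handle",d[40:66,54:76].mean(),"noise now vs s1",d1[40:66,54:76].mean())
dk=np.abs(K-BK).sum(2);print("K gauge",dk[42:58,68:88].mean(),"fan",dk[85:102,34:54].mean(), "noise",np.abs(S1-S)[120:240,230:340].sum(2)[42:58,68:88].mean())
# simulated shift effect
M=np.float32([[1,0,-.33],[0,1,.43]]);W=cv2.warpAffine(S1.astype(np.float32),M,(512,384));print("sim shift handle diff",np.abs(W-S1).sum(2)[150:176,264:286].mean())
M=np.float32([[1,0,-.18],[0,1,.15]]);W=cv2.warpAffine(S1.astype(np.float32),M,(512,384));print("sim shift gauge diff",np.abs(W-S1).sum(2)[162:178,298:318].mean())
```

```text
Q vs now handle 14.167832167832168 noise now vs s1 8.162587412587413
K gauge 17.790625 fan 7.911764705882353 noise 9.871875
sim shift handle diff 12.611444219842657
sim shift gauge diff 15.32230224609375
```

Run:
```python
import cv2,numpy as np
S=cv2.imread("pics/s3s.png").astype(float);S1=cv2.imread("pics/s1s.png").astype(float)
def lk(A,B):
    gx=(np.roll(A,-1,1)-np.roll(A,1,1))/2;gy=(np.roll(A,-1,0)-np.roll(A,1,0))/2
    s=np.s_[2:-2,2:-2];X=np.c_[gx[s].ravel(),gy[s].ravel()];return np.linalg.lstsq(X,(A-B)[s].ravel(),rcond=None)[0].round(3)
Q=cv2.imread("pics/q2s.png")[3::7,3::7].astype(float);B=S[110:200,210:310]
h=np.s_[38:68,52:78];print("handle Q->now",lk(Q[h],B[h]),"now->s1",lk(B[h],S1[110:200,210:310][h]))
K=cv2.imread("pics/k4s.png")[2::5,2::5].astype(float);BK=S[120:240,230:340]
for nm,r in (("handle",np.s_[30:66,30:58]),("gauge",np.s_[42:58,68:88]),("fan static",np.s_[83:106,32:56])): print(nm,lk(K[r],BK[r]))
for f in (3,4,5,6,7): 
    n=f"pics/q{f}s.png";Q=cv2.imread(n)[3::7,3::7].astype(float);print(f,lk(Q[h],B[h]),lk(Q[np.s_[50:68,86:100]],B[np.s_[50:68,86:100]]))
```

```text
handle Q->now [-0.246  0.421] now->s1 [-0.001 -0.007]
handle [-0.112  0.223]
gauge [-0.126  0.136]
fan static [0.003 0.01 ]
3 [-0.253  0.434] [-0.126  0.186]
4 [-0.263  0.428] [-0.13  0.18]
5 [-0.068  0.116] [-0.05   0.001]
6 [ 0.105 -0.224] [ 0.075 -0.084]
7 [ 0.021 -0.081] [ 0.014 -0.037]
```

Run:
```python
from h import *
s=env.state();print(s["time"],s["contact_force"].round(1)); env.sign_off()
```

```text
65.75 [-0.2  0.2 -0.4]
the job is handed in; nothing more can be done
```

The smoke box is loaded, shut and latched, and I handed the job in at about 66 s with the robot touching nothing. There were three tan pucks in the pan. I stacked all of them on the burner plate, closed the lid, swung the loop over the keeper and pressed the lever fully down.

**Last checks**
- **Stack:** from above, the pucks sat at about (555, 87.5) mm, within 1–2 mm of the plate centre, and flat. This was last seen just before the lid closed.
- **Latch:** the loop's bar is at (465.5, 83.7, 114.6) mm, between the lip and the back plate, where it should sit when hooked. The lever tip is at z 36 mm, flat along the front wall.
- **Lid:** the handle shifted by (-0.25, +0.42) px in the scene camera during latching. About (-0.33, +0.43) px is expected when the lid goes from lying loose to clamped tight.
- **Other objects:** in the last scene view the jar, spatula, scraper and coloured look-alikes showed no sign of being disturbed. I did not measure them.

**What disagreed or went wrong**
- **Fingertips:** they sit about 31 mm short of the reported tool point. The first grasp closed on air, so I re-measured and corrected for it.
- **Lid closing:** the lid ran ahead of my push over the last part of its swing and came down onto the gasket by itself. I felt no impact force, but I did not control that last stretch.
- **Lid check:** a first image comparison wrongly suggested the lid had not moved. The exact-pixel comparison and the wrist views (handle 173.8 to 171.6 mm) show that it did.
- **Lever:** my last push peaked at about 28 N from the fingertips, against the lever's stop.

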